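Refit the spindle bank's retaining rings with pliers and reset its oiler

TASK

Turn the oiler's blue valve handle fully shut and leave it shut while you work. Then, with the red-handled ring pliers and never with the fingers on a ring, fit every brass retaining ring lying on the mat into the groove of a spindle of its own on the green bank, flat on the pulley. Finally lay the pliers back on their wooden rest, as they lay before, and open the oiler valve half-way, to 45 degrees, without pushing the other things on the bench about.

Things in the scene. Friction and masses are not known exactly. Their poses are not given: they have to be found in the camera images.
- pliers: bent-nosed ring pliers, red rubber handles, 200 mm long, 130 g. Origin: on the pivot at mid-height of the handles; x to the nose, z up. Each handle is a bar 10 mm thick and 22 mm tall (z = +-11 mm) from x = -120 to -25, 0.12 rad off parallel (wider at the rear). The levers pivot at the origin, move alike and spring back when let go. Centre of mass at x = -55 mm
- pliers_grip (a point): where to squeeze: midway between the handles, 55 mm behind the pivot, at mid-height; air below. Squeezing along y SPREADS the nose. Width over the handles -> distance between pin centres: 64 (free) -> 39, 62 (just held, for carrying) -> 41, 48 -> 58, 31 -> 79 mm (spreads a ring enough to pass a spindle). 9 N holds them, 21 N with a spread ring; grip with effort 40 N
- pliers_nose (a point): midway between the tips of the two pins, 70 mm ahead of the pivot and 41.5 mm below it. Each jaw (y = +-19 mm when free) has a leg down to a shoulder 16 x 10 mm; below it a pin 5 mm thick, 5.9 mm long, ends in a tapered foot 7.6 mm across, 1.8 thick. It drops into a ring's eye; once spread, the foot hooks under the lug. Pins stay 125 mm (+-3) ahead of the fingers
- rest: fixed plywood rest for the pliers: base with two crossbars along its y, 110 mm wide, tops 55 mm above the bench, one at x = 0 (24 mm thick, under the pivot) and one at x = -100 mm (18 mm thick, under the handle ends). Origin on the bench under the pivot bar; x towards the pliers' nose.
- rest_seat (a point): where the origin of the pliers lies when they are on the rest: 66 mm above the bench, over the origin of the rest
- bank: fixed green base plate with three aluminium pulleys (76 mm across, tops at 60 mm) on upright spindles 90 mm apart along its y; tops of the spindles 85.5 mm above the bench. Origin on the bench under the middle spindle.
- seat1 (a point): point on the upright axis of spindle 1 at its pulley's top face, 60 mm above the bench; z up. From here up: groove 42 mm in diameter to 9.5 mm, land 48 mm to 15.5 mm, then a cone narrowing to 32 mm at 25.5 mm. A seated ring lies flat on this face, closed in the groove, its origin at this point
- seat2 (a point): the same point of spindle 2, the middle one. To clear the land, a spread ring's origin should stand about 4 mm beyond the axis, towards the ring's own +x; let it close bit by bit while drawing the pliers back, 12 to 17 mm in all, until it is centred in the groove with the pins loose in its eyes, and lift the pliers straight out
- seat3 (a point): the same point of spindle 3. One ring a spindle; any spindle may take any ring, from any direction
- ring1: brass-coloured sprung retaining ring lying flat, 20 g; in some starts absent. Origin: ring centre, underside; z up. 6 mm thick, bore 43 mm, outside 58 mm. Its gap faces its own -x, the closed back +x. Beside the gap two square lugs (20 mm; z = 2.7 to 6 mm) have square through eyes, 13 x 13 mm, centred at x = -32.2, y = +20.5 and -20.5 mm
- ring2: second ring, like ring1; may be absent. Two hinges at the back (x = 26, y = +-7 mm) let the sprung arms swing out, at most 0.34 rad each. It passes a spindle when its eyes are 68 mm or more apart, centre to centre (41 at rest; 6 N at each eye). As it closes, its eyes move 6 mm away from its centre, towards -x
- ring3: third ring, like ring1; may be absent. A ring spread on the pliers' pins hangs on their feet, nearly level, its origin about 148 mm ahead of the fingers; 1 mm above the bench is about the right height for the pin tips when picking it up
- oil_valve (a joint): angle of the oiler valve (rad): 0 = shut (end stop), 0.785 = half open at 45 degrees, 1.571 = fully open (end stop); grows counter-clockwise seen from above. Stays where it is left (friction 0.03 N m). The bar may lag gripping fingers by up to 0.2 rad: read it while turning
- valve_grip (a point): middle of the blue bar handle of the oiler valve, on the vertical turning axis, 113 mm above the bench; the bar is 76 mm long along this point's x, 14 mm wide, 22 mm tall (+-11 mm about this point). The point turns with the handle; the end with the white stripe is its -x.
- spray_can: bystander, not to be moved: blue aerosol can, 52 mm across, 165 mm tall
- wax_jar: bystander, not to be moved: yellow jar with green cap, 72 mm across, 55 mm tall
- spanner: bystander, not to be moved: steel spanner lying flat, 170 mm long
- beech_blank: bystander, not to be moved: pale beech block 120 x 45 x 45 mm
- knob_blank: bystander, not to be moved: turned pale wooden knob, 48 mm across, 70 mm tall
- mug: bystander, not to be moved: blue ceramic mug, 76 mm across, 90 mm tall
Not all that is in view belongs to the job. There is more than one size of the pliers; the one meant has the size given above.

How it is judged:
On the way, in this order (a step that is already met when the one before it is completed fails the run):
1. the oiler valve is shut (below 0.08 rad) (value of joint oil_valve below 0.08 rad), for 0.3 s.
2. every ring present is closed in the groove of a spindle, with the valve still shut (((horizontal distance between ring1 and seat1 below 0.003 m and z of ring1 in the frame of seat1 between -0.0025 and 0.0025 m) or (horizontal distance between ring1 and seat2 below 0.003 m and z of ring1 in the frame of seat2 between -0.0025 and 0.0025 m) or (horizontal distance between ring1 and seat3 below 0.003 m and z of ring1 in the frame of seat3 between -0.0025 and 0.0025 m)) and angle between each of ring1, ring2, ring3's own z axis and vertical below 0.1 rad and ((horizontal distance between ring2 and seat1 below 0.003 m and z of ring2 in the frame of seat1 between -0.0025 and 0.0025 m) or (horizontal distance between ring2 and seat2 below 0.003 m and z of ring2 in the frame of seat2 between -0.0025 and 0.0025 m) or (horizontal distance between ring2 and seat3 below 0.003 m and z of ring2 in the frame of seat3 between -0.0025 and 0.0025 m)) and ((horizontal distance between ring3 and seat1 below 0.003 m and z of ring3 in the frame of seat1 between -0.0025 and 0.0025 m) or (horizontal distance between ring3 and seat2 below 0.003 m and z of ring3 in the frame of seat2 between -0.0025 and 0.0025 m) or (horizontal distance between ring3 and seat3 below 0.003 m and z of ring3 in the frame of seat3 between -0.0025 and 0.0025 m)) and value of joint oil_valve below 0.1 rad), for 0.3 s.
At the end, for the whole second after the job is handed in: Every ring present lies in the groove of a spindle (3 mm from the axis, 2.5 mm in height, level within 0.1 rad); valve at 0.785 rad within 0.12; pliers level on their rest, within 22 mm, 6 mm in height and 0.3 rad in direction; all at rest (((horizontal distance between ring1 and seat1 below 0.003 m and z of ring1 in the frame of seat1 between -0.0025 and 0.0025 m) or (horizontal distance between ring1 and seat2 below 0.003 m and z of ring1 in the frame of seat2 between -0.0025 and 0.0025 m) or (horizontal distance between ring1 and seat3 below 0.003 m and z of ring1 in the frame of seat3 between -0.0025 and 0.0025 m)) and angle between each of ring1, ring2, ring3, pliers's own z axis and vertical below 0.1 rad and ((horizontal distance between ring2 and seat1 below 0.003 m and z of ring2 in the frame of seat1 between -0.0025 and 0.0025 m) or (horizontal distance between ring2 and seat2 below 0.003 m and z of ring2 in the frame of seat2 between -0.0025 and 0.0025 m) or (horizontal distance between ring2 and seat3 below 0.003 m and z of ring2 in the frame of seat3 between -0.0025 and 0.0025 m)) and ((horizontal distance between ring3 and seat1 below 0.003 m and z of ring3 in the frame of seat1 between -0.0025 and 0.0025 m) or (horizontal distance between ring3 and seat2 below 0.003 m and z of ring3 in the frame of seat2 between -0.0025 and 0.0025 m) or (horizontal distance between ring3 and seat3 below 0.003 m and z of ring3 in the frame of seat3 between -0.0025 and 0.0025 m)) and linear speed of each of ring1, ring2, ring3, pliers below 0.02 m/s and value of joint oil_valve between 0.665 and 0.905 rad and velocity of joint oil_valve below 0.05 rad/s and horizontal distance between pliers and rest_seat below 0.022 m and z of pliers in the frame of rest_seat between -0.006 and 0.006 m and angle between the x axis of pliers and the x axis of rest, either way round below 0.3 rad); the robot touches nothing.
It fails at once if a ring is touched with the fingers (more than 1 N) (contact force between the fingers and ring1 above 1 N or contact force between the fingers and ring2 above 1 N or contact force between the fingers and ring3 above 1 N).
It fails at once if a bystander is pushed more than 30 mm from its place (distance of any of spray_can, wax_jar, spanner, beech_blank, knob_blank, mug from where it was at the start of the episode above 0.03 m).
Of ring1, ring2, ring3 only 2 to 3 are there at a start; the rules pass over those that are not, and their reading is None.
At some moment in a run one of ring1, ring2, ring3 may be knocked a few centimetres aside while the robot is not near it.
It also fails if it takes over 210 s, if anything falls off the work surface, if the arm or the gripper's body presses on something with over 40 N, if the wrist force passes 120 N, or if a joint passes its speed limit or range.

ROBOT

A 6-joint arm with a two-finger parallel gripper is mounted at the origin on the work surface. World frame = base frame: x ahead of the robot, y to its left, z up, the work surface at z = 0. Lengths are in m, angles in rad, forces in N, time in s.
With the tool pointing down it reaches from about 0.225 to 0.875 m from the base axis. Payload 3.4 kg.
Tool frame: the origin (TCP) lies at the very end of the fingers, on their centre line; the grasp point (between the pads) lies 19 mm behind it; z points along the fingers, y is the line along which they close (so a half turn about z gives the same grasp; the last joint's range is limited). The gripper opens to 85 mm and grips with 20 to 120 N. Pads are 22 mm wide; open, the fingers measure 114 mm over their backs; the gripper's body (76 mm by 85 mm) begins 54 mm behind the grasp point. The pads swing forward as they close: fully open they stand 13 mm farther back than shut.
Start: joints at [1.065, 0.276, 1.505, -0, 1.361, -0.121], TCP at [0.216, 0.533, 0.202] pointing down, gripper open.
Joint ranges: [-2.89, 2.89], [-0.75, 2.08], [0.22, 2.7], [-1.18, 4.32], [0.11, 2.71], [-2.7, 2.7]. Speed limits (rad/s): [2.57, 2.57, 3.14, 3.14, 3.14, 3.14].

INTERFACE

Orientations are given as a unit quaternion [w, x, y, z].
In Python, from rig import get_state, optics, sign_off gives the robot as it stands.
- The arm moves only by the tool send_rows, never from a script. Its argument "increments" is a list of rows, each an object with "gripper": the gripper's target within -1 to 1 (shut at 1, half-way at 0, fully open at -1); "linear": the shift along the world's x, y, z in m, a list of three; "delta_rot": the turn, a rotation vector about the world's x, y, z in rad, a list of three. In form: [{"gripper": gripper, "linear": [dx, dy, dz], "delta_rot": [rx, ry, rz]}, ...]. A call has 1 to 8 rows; each row is the pose to reach, as a shift and turn from the pose commanded when the call began; what a row does not reach only later rows make up. A row lasts 1/10 s, in which the tool goes at most 50 mm and 8.59 degrees, less where a joint would pass 70% of its speed; a pose out of reach is approached as far as the arm can. A call with a gripper value outside its range is refused whole. The fingers move at their own pace and stop on an object; "newtons" is the grip in N (left out, the last holds). Time passes only in rows, so rows that repeat a pose let the fingers close. It gives the time, the measured TCP pose, the force, the opening and the grip force at its end, in the units of the state.
- get_state(): the state, without advancing time (a new reading comes with each control period).
- optics.get_image(name): name is "side" or "top" or "wrist"; returns a dict with "pixels" (420x560x3 uint8, blue, green, red), "K" (3x3 intrinsics, pixels), "rvec" (rotation vector, rad) and "tvec" (3), from world to camera coordinates, as OpenCV has them; the wrist camera has in their place "T_tool_cam" (4x4, takes a point from camera to tool coordinates, whose origin is the TCP and whose axes are the flange's). Camera axes: x right, y down, z forward; pixel columns grow to the right and rows downward; lengths in m; the calibration is good to about 2 mm. A picture is of the moment at which its call begins: read the wrist's pose just before it. There is no depth.
- sign_off(): hands the job in; it is judged then, once.
The state is a dict: "clock": time; "qpos": joint angles; "qd": joint speeds; "effort": joint torques, N m; "position": TCP position; "ee_rot": TCP orientation; "contact_force": force on the tool from outside, world axes, zero at the start; "moment": the same for the moment, N m; "width": finger opening in m; "gripper_force": force on a finger pad.
Only numpy, scipy, OpenCV 4.12 (cv2) and the standard library are available. Lean on these libraries where they do the work, as an engineer would, in place of code of your own. Each camera call takes 0.05 s, during which the arm holds its last target. There are 200 camera calls.

## Working session

There is one attempt and no reset: what is moved stays moved. The work goes in short steps, Python scripts to look and compute and a tool call to move; the robot and the scene stay as the last step left them, time stands still between calls to the robot, and variables do not carry over. Pictures are saved under pics/ and viewed, at most 14 in all, crops included, and the job is handed in when it is done.

Besides the shell and the picture viewer there is one more tool, called after "Call:" as name([rows], argument=value, ...), one row to a line, values as JSON. send_rows: Moves the arm, as the interface text tells. Its arguments: {"type":"object","properties":{"increments":{"type":"array"},"newtons":{"type":"number"}},"required":["increments"]}

```bash
mkdir -p pics; ls
python3 - <<'E'
from rig import get_state, optics
import cv2
s=get_state(); print(s)
for n in ("top","side"):
    d=optics.get_image(n); cv2.imwrite(f"pics/{n}0.png",cv2.resize(d["pixels"],(800,600),interpolation=cv2.INTER_CUBIC)); print(n,d["K"],d["rvec"],d["tvec"])
d=optics.get_image("wrist");print(d["K"],d["T_tool_cam"])
E
```

```text
pics
{'clock': 0.0, 'qpos': array([ 1.06501990e+00,  2.76601197e-01,  1.50615302e+00,  4.16085739e-06,
        1.36070088e+00, -1.20991725e-01]), 'qd': array([ 0.00036687, -0.00055464,  0.00021676, -0.00138618, -0.00017329,
        0.00079504]), 'effort': array([-6.65009775e-04, -4.16761422e+01, -2.45811421e+01, -5.23907038e-04,
        1.09720029e-02, -1.65887775e-05]), 'position': array([0.21554166, 0.53243377, 0.20112831]), 'ee_rot': array([-2.89012513e-04,  1.91207996e-01,  9.81549100e-01, -8.85242033e-04]), 'contact_force': array([1.06894263, 0.60363059, 1.14029137]), 'moment': array([-0.02367831, -0.00301364,  0.04479166]), 'gripper_force': 0.0, 'width': 0.08520357859929197}
top [[474.44634682   0.         278.61971859]
 [  0.         474.44634682 225.42777624]
 [  0.           0.           1.        ]] [ 2.10460926 -2.13281826  0.17452302] [0.02172329 0.50706576 1.27132101]
side [[455.94470028   0.         280.2566931 ]
 [  0.         455.94470028 212.24369776]
 [  0.           0.           1.        ]] [ 0.47350105 -2.69359697  1.19772812] [0.4819776  0.17073867 1.20790109]
[[321.27081748   0.         283.31173364]
 [  0.         321.27081748 207.0711097 ]
 [  0.           0.           1.        ]] [[ 1.48164356e-03 -9.57197071e-01 -2.89433190e-01  7.18335292e-02]
 [ 9.99997988e-01  1.02682271e-03  1.72326084e-03 -3.94026526e-04]
 [-1.35230365e-03 -2.89435161e-01  9.57196667e-01 -1.71799968e-01]
 [ 0.00000000e+00  0.00000000e+00  0.00000000e+00  1.00000000e+00]]
```

View pics/top0.png

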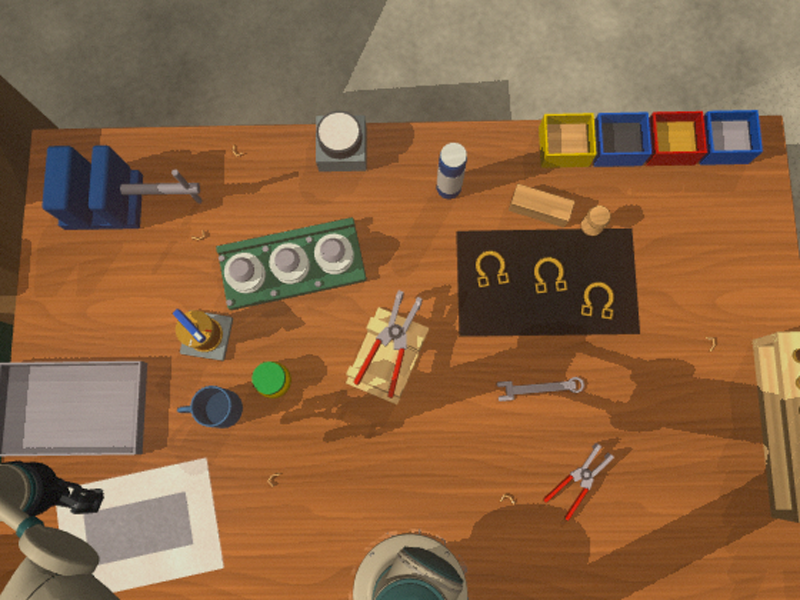

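View pics/side0.png

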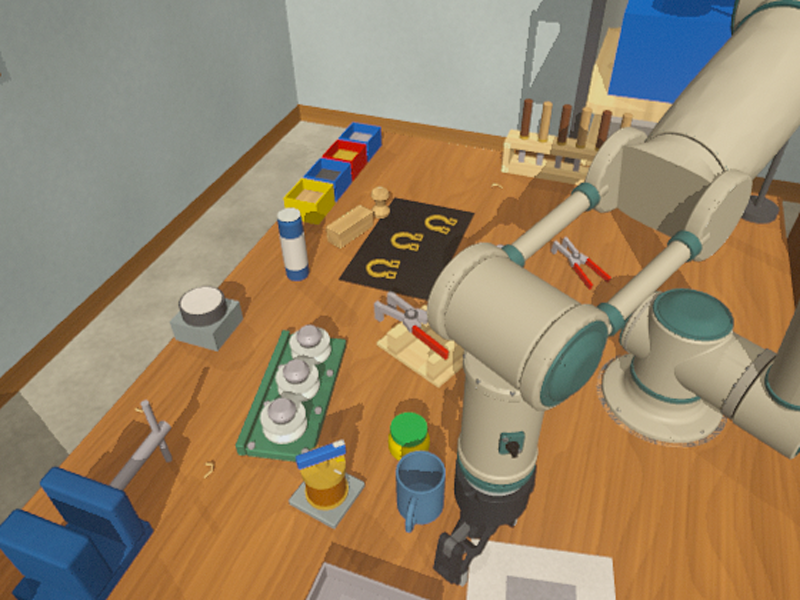

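```bash
cat > h.py <<'E'
import numpy as np, cv2
from rig import get_state, optics
from scipy.spatial.transform import Rotation as R
def q2R(q): return R.from_quat([q[1],q[2],q[3],q[0]])
class Cam:
    def __init__(s,name):
        s.st=get_state(); d=optics.get_image(name); s.K=d["K"]; s.im=d["pixels"]
        if name=="wrist":
            T=np.eye(4); T[:3,:3]=q2R(s.st["ee_rot"]).as_matrix(); T[:3,3]=s.st["position"]
            W=T@d["T_tool_cam"]; s.Rwc=W[:3,:3]; s.c=W[:3,3]
        else:
            Rm=cv2.Rodrigues(d["rvec"])[0]; s.Rwc=Rm.T; s.c=-Rm.T@np.ravel(d["tvec"])
    def w(s,uv,z):
        r=s.Rwc@np.linalg.inv(s.K)@np.array([uv[0],uv[1],1.]); return s.c+r*(z-s.c[2])/r[2]
    def p(s,X):
        v=s.Rwc.T@(np.asarray(X,float)-s.c); v=s.K@v; return v[:2]/v[2]
    def crop(s,fn,u0,v0,w,h,k):
        cv2.imwrite("pics/"+fn,cv2.resize(s.im[v0:v0+h,u0:u0+w],None,fx=k,fy=k,interpolation=cv2.INTER_CUBIC))
def tool():
    s=get_state(); m=q2R(s["ee_rot"]).as_matrix()
    return s["clock"],s["position"].round(4),"yaw y-axis",round(float(np.degrees(np.arctan2(m[1,1],m[0,1]))),2),"x-axis",round(float(np.degrees(np.arctan2(m[1,0],m[0,0]))),2),"z",m[:,2].round(3)
E
python3 - <<'E'
from h import *
c=Cam("top"); print(c.c, tool())
c.crop("bank.png",115,145,200,150,4); c.crop("mat.png",310,145,160,120,5)
k=.7
for n,uv,z in [("p1",(244,268),.0855),("p2",(289,260),.0855),("p3",(334,252),.0855),("valve",(189,325),.12),("pivot",(396,331),.077),("r1",(491,268),0.005),("r2",(549,273),.005),("r3",(598,298),.005)]:
    print(n,c.w((uv[0]*k,uv[1]*k),z).round(3))
E
```

```text
[ 0.26962281 -0.00572711  1.34205642] (0.2, array([0.2157, 0.5327, 0.2015]), 'yaw y-axis', 67.95, 'x-axis', 157.95, 'z', array([-0.001, -0.001, -1.   ]))
p1 [0.61  0.309 0.085]
p2 [0.625 0.223 0.085]
p3 [0.639 0.136 0.085]
valve [0.494 0.399 0.12 ]
pivot [0.484 0.019 0.077]
r1 [ 0.624 -0.174  0.005]
r2 [ 0.611 -0.291  0.005]
r3 [ 0.558 -0.387  0.005]
```

View pics/bank.png

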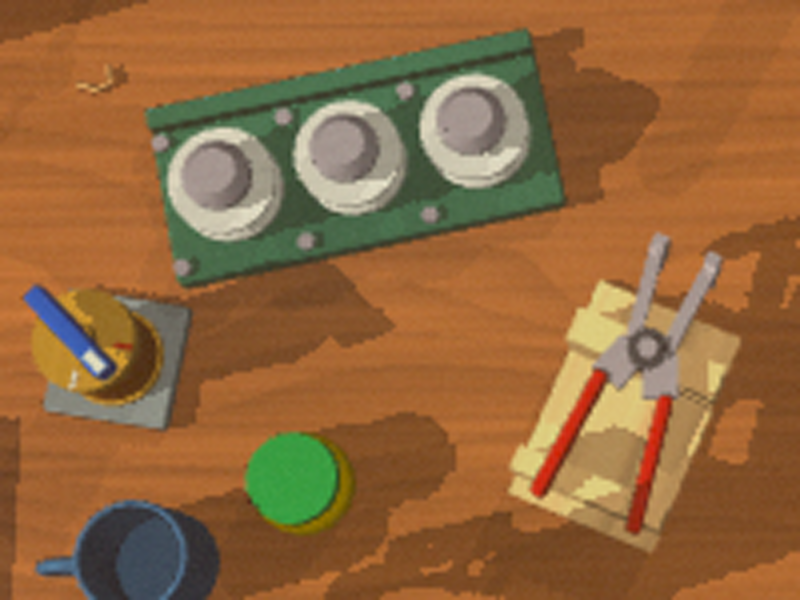

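View pics/mat.png

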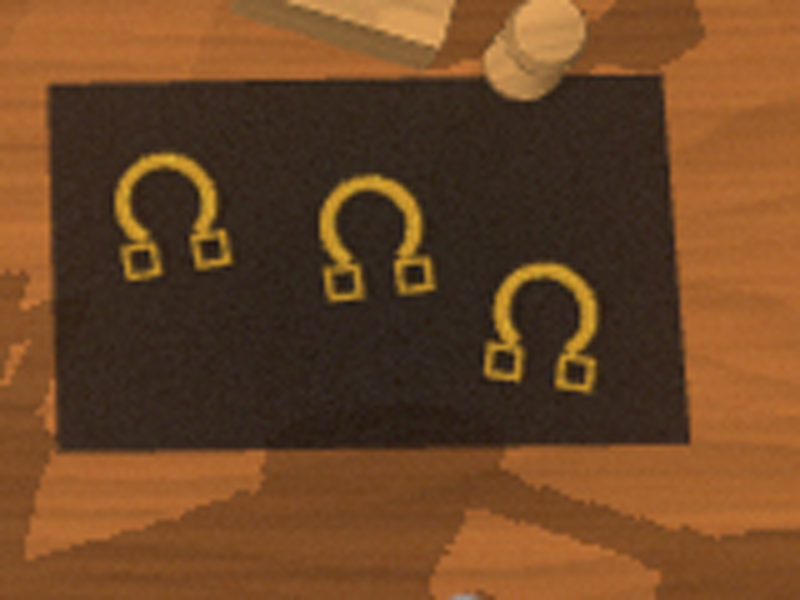

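Run:
```python
from h import *
c=Cam("top")
B=lambda u,v,z:c.w((115+u/4,145+v/4),z)
M=lambda u,v,z:c.w((310+u/5,145+v/5),z)
a=lambda d:round(float(np.degrees(np.arctan2(d[1],d[0]))),1)
m,p=B(100,364,.124),B(36,294,.124); print("valve",((m+p)/2).round(4),"xdir",a(p-m),np.linalg.norm(p-m))
for uv in [(217,170),(344,148),(470,120)]: print("sp top",B(*uv,.0855).round(4))
for uv in [(225,184),(350,157),(475,130)]: print("pul",B(*uv,.06).round(4))
pv=B(648,349,.078);n=B(686,249,.07);hd=B(587,510,.077);print("pliers",pv.round(4),n.round(4),hd.round(4),a(n-pv),a(pv-hd),a(n-hd),np.linalg.norm(n-pv),np.linalg.norm(pv-hd))
for e1,e2 in [((141,261),(211,249)),((344,282),(415,274)),((504,362),(575,372))]:
    e1=M(*e1,.006);e2=M(*e2,.006); x=(e1-e2)[:2]; L=np.linalg.norm(x); x/=L; xd=np.array([x[1],-x[0]])
    print("ring",((e1+e2)[:2]/2+.0322*xd).round(4),a(xd),L, "eyemid",((e1+e2)[:2]/2).round(4))
```

```text
valve [0.494  0.3986 0.124 ] xdir 43.1 0.06480485306083612
sp top [0.6104 0.3133 0.0855]
sp top [0.6246 0.2262 0.0855]
sp top [0.6431 0.1396 0.0855]
pul [0.6072 0.3139 0.06  ]
pul [0.6252 0.2266 0.06  ]
pul [0.6433 0.139  0.06  ]
pliers [0.4828 0.0191 0.078 ] [ 0.5533 -0.0076  0.07  ] [0.3748 0.0609 0.077 ] -20.7 -21.2 -21.0 0.07583943881019761 0.11580701257235629
ring [ 0.63   -0.1727] 9.1 0.04111445335508497 eyemid [ 0.5982 -0.1777]
ring [ 0.6148 -0.2909] 5.7 0.04116146413611853 eyemid [ 0.5827 -0.2941]
ring [ 0.5609 -0.3875] -9.1 0.04047444741813542 eyemid [ 0.5291 -0.3824]
```

Call:
send_rows([
  {"gripper": -1,"linear": [0.278,-0.134,0],"delta_rot": [0,0,1.138]},
  {"gripper": -1,"linear": [0.278,-0.134,0],"delta_rot": [0,0,1.138]},
  {"gripper": -1,"linear": [0.278,-0.134,0],"delta_rot": [0,0,1.138]},
  {"gripper": -1,"linear": [0.278,-0.134,0],"delta_rot": [0,0,1.138]},
  {"gripper": -1,"linear": [0.278,-0.134,0],"delta_rot": [0,0,1.138]},
  {"gripper": -1,"linear": [0.278,-0.134,0],"delta_rot": [0,0,1.138]},
  {"gripper": -1,"linear": [0.278,-0.134,0],"delta_rot": [0,0,1.138]},
  {"gripper": -1,"linear": [0.278,-0.134,0],"delta_rot": [0,0,1.138]},
], newtons=40)

```text
clock: 1.05
position: [0.4976, 0.3967, 0.2012]
ee_rot: [0.0, -0.368, 0.93, -0.001]
contact_force: [-1.2, 0.1, -0.7]
width: 0.0852
gripper_force: 0.0
```

Call:
send_rows([
  {"gripper": -1,"linear": [0,0,-0.02],"delta_rot": [0,0,0]},
  {"gripper": -1,"linear": [0,0,-0.02],"delta_rot": [0,0,0]},
])

```text
clock: 1.25
position: [0.4927, 0.3976, 0.1794]
ee_rot: [-0.003, -0.367, 0.93, -0.0]
contact_force: [-0.4, -0.2, -0.8]
width: 0.0857
gripper_force: 0.0
```

Run:
```python
from h import *
c=Cam("wrist"); print(tool()); print(c.p([.494,.3986,.124])); cv2.imwrite("pics/w1.png",c.im)
```

```text
(1.3, array([0.493 , 0.3982, 0.1806]), 'yaw y-axis', 133.12, 'x-axis', -136.88, 'z', array([-0.003, -0.002, -1.   ]))
[285.17788814 215.10467913]
```

View pics/w1.png

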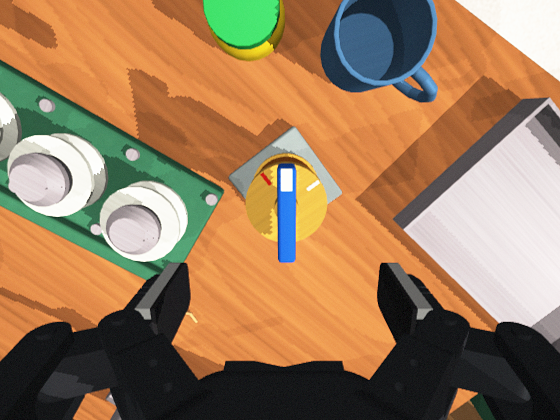

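Call:
send_rows([
  {"gripper": -1,"linear": [0.001,0,-0.04],"delta_rot": [0,0,0]},
  {"gripper": -0.6,"linear": [0.001,0,-0.079],"delta_rot": [0,0,0]},
  {"gripper": 0,"linear": [0.001,0,-0.079],"delta_rot": [0,0,0]},
  {"gripper": 0.9,"linear": [0.001,0,-0.079],"delta_rot": [0,0,0]},
  {"gripper": 0.9,"linear": [0.001,0,-0.079],"delta_rot": [0,0,0]},
  {"gripper": 0.9,"linear": [0.001,0,-0.079],"delta_rot": [0,0,0]},
  {"gripper": 0.9,"linear": [0.001,0,-0.079],"delta_rot": [0,0,0]},
  {"gripper": 0.9,"linear": [0.001,0,-0.079],"delta_rot": [0,0,0]},
])

```text
clock: 2.1
position: [0.4953, 0.3993, 0.1042]
ee_rot: [0.001, -0.368, 0.93, 0.0]
contact_force: [0.2, -0.2, -0.1]
width: 0.0039
gripper_force: 0.0
```

Call:
send_rows([
  {"gripper": 0.9,"linear": [0,0,0],"delta_rot": [0,0,0]},
  {"gripper": 0.9,"linear": [0,0,0],"delta_rot": [0,0,0]},
  {"gripper": 0.9,"linear": [0,0,0],"delta_rot": [0,0,0]},
])

```text
clock: 2.4
position: [0.4948, 0.399, 0.103]
ee_rot: [-0.0, -0.368, 0.93, 0.0]
contact_force: [0.2, -0.4, -0.1]
width: 0.0039
gripper_force: 0.0
```

Run:
```python
from h import *
c=Cam("wrist"); print(tool()); s=Cam("side")
b=s.im[290:380,190:270]
cv2.imwrite("pics/w2.png",np.vstack([cv2.resize(c.im,(400,300)),cv2.resize(b,(400,300))[:, :]]))
```

```text
(2.45, array([0.4949, 0.3989, 0.103 ]), 'yaw y-axis', 133.15, 'x-axis', -136.85, 'z', array([-0., -0., -1.]))
```

View pics/w2.png

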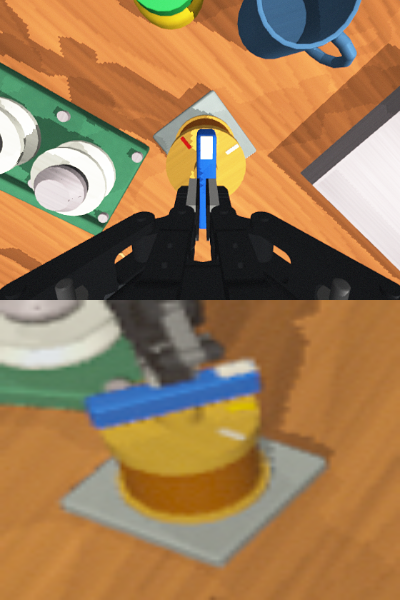

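Run:
```python
from h import *
c=Cam("wrist"); print(c.p([.4949,.3989,.103]),c.p([.494,.3986,.124]),c.p([.494,.3986,.102]))
a=cv2.resize(c.im[150:330,200:380],(600,600),interpolation=cv2.INTER_CUBIC)
cv2.imwrite("pics/w3.png",a)
```

```text
[286.07796914 242.18715582] [287.21900657 256.76011128] [286.75248976 240.13223836]
```

View pics/w3.png

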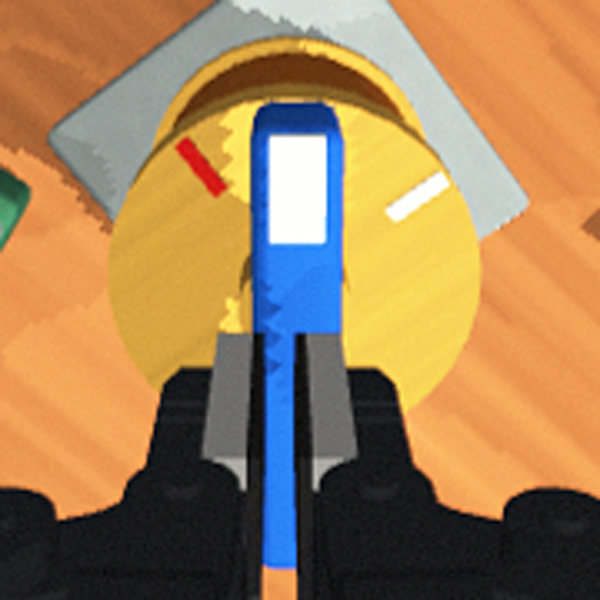

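Run:
```python
from h import *
s=Cam("side")
for z in (.08,.09,.102,.113,.124): print(z,s.p([.494,.3986,z]))
print(s.p([.4949,.3989,.103]))
a=s.im[285:355,185:275].copy()
cv2.imwrite("pics/s3.png",cv2.resize(a,None,fx=8,fy=8,interpolation=cv2.INTER_CUBIC))
```

```text
0.08 [225.76085361 326.38478184]
0.09 [225.33575619 323.76126434]
0.102 [224.81810158 320.56652382]
0.113 [224.33619991 317.592435  ]
0.124 [223.84707065 314.5737406 ]
[224.34139464 320.28955665]
```

View pics/s3.png

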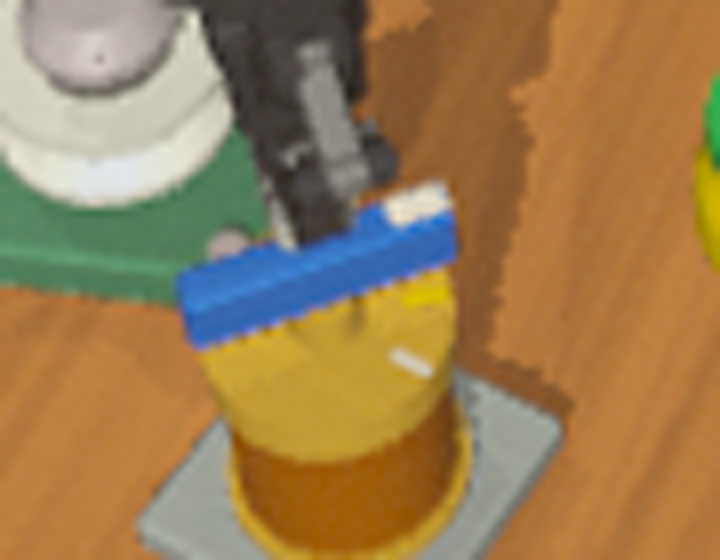

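Call:
send_rows([
  {"gripper": -0.2,"linear": [0,0,0.01],"delta_rot": [0,0,0]},
  {"gripper": -0.2,"linear": [0,0,0.01],"delta_rot": [0,0,0]},
  {"gripper": -0.2,"linear": [0,0,0],"delta_rot": [0,0,0]},
  {"gripper": -0.2,"linear": [0,0,-0.01],"delta_rot": [0,0,0]},
  {"gripper": -0.2,"linear": [0,0,-0.01],"delta_rot": [0,0,0]},
])

```text
clock: 3.1
position: [0.4933, 0.3979, 0.0905]
ee_rot: [-0.002, -0.368, 0.93, -0.0]
contact_force: [-0.6, -0.6, -0.1]
width: 0.0514
gripper_force: 0.0
```

Call:
send_rows([
  {"gripper": 0.9,"linear": [0,0,0],"delta_rot": [0,0,0]},
  {"gripper": 0.9,"linear": [0,0,0],"delta_rot": [0,0,0]},
  {"gripper": 0.9,"linear": [0,0,0],"delta_rot": [0,0,0]},
  {"gripper": 0.9,"linear": [0,0,0],"delta_rot": [0,0,0]},
  {"gripper": 0.9,"linear": [0,0,0],"delta_rot": [0,0,0]},
])

```text
clock: 3.6
position: [0.4931, 0.401, 0.0933]
ee_rot: [-0.001, -0.368, 0.93, 0.002]
contact_force: [-4.1, 4.8, -0.9]
width: 0.011
gripper_force: 39.0
```

Call:
send_rows([
  {"gripper": 0.9,"linear": [0,0,0],"delta_rot": [0,0,-0.15]},
  {"gripper": 0.9,"linear": [0,0,0],"delta_rot": [0,0,-0.3]},
  {"gripper": 0.9,"linear": [0,0,0],"delta_rot": [0,0,-0.4]},
  {"gripper": 0.9,"linear": [0,0,0],"delta_rot": [0,0,-0.5]},
  {"gripper": 0.9,"linear": [0,0,0],"delta_rot": [0,0,-0.6]},
  {"gripper": 0.9,"linear": [0,0,0],"delta_rot": [0,0,-0.7]},
  {"gripper": 0.9,"linear": [0,0,0],"delta_rot": [0,0,-0.8]},
  {"gripper": 0.9,"linear": [0,0,0],"delta_rot": [0,0,-0.8]},
])

```text
clock: 4.4
position: [0.4931, 0.4011, 0.0933]
ee_rot: [-0.001, 0.024, 1.0, 0.002]
contact_force: [-4.4, 4.2, 0.2]
width: 0.0112
gripper_force: 39.0
```

Run:
```python
from h import *
c=Cam("wrist"); print(tool(),c.st["moment"].round(2),c.st["contact_force"].round(1),c.st["width"])
cv2.imwrite("pics/w4.png",c.im[110:390,130:430])
```

```text
(4.45, array([0.4931, 0.4011, 0.0933]), 'yaw y-axis', 87.27, 'x-axis', 177.28, 'z', array([-0.003,  0.004, -1.   ])) [ 0.79  0.65 -0.02] [-4.4  4.2  0.2] 0.011162407247434857
```

View pics/w4.png

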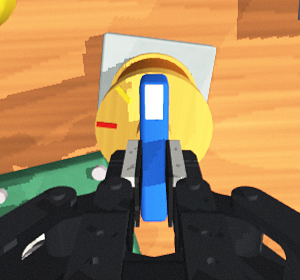

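Call:
send_rows([
  {"gripper": 0.9,"linear": [0,0,0],"delta_rot": [0,0,-0.07]},
  {"gripper": 0.9,"linear": [0,0,0],"delta_rot": [0,0,-0.13]},
  {"gripper": 0.9,"linear": [0,0,0],"delta_rot": [0,0,-0.18]},
  {"gripper": 0.9,"linear": [0,0,0],"delta_rot": [0,0,-0.18]},
])

```text
clock: 4.85
position: [0.4931, 0.4011, 0.0933]
ee_rot: [-0.001, 0.113, 0.994, 0.002]
contact_force: [-3.0, 5.1, 0.3]
width: 0.0109
gripper_force: 40.0
```

Run:
```python
from h import *
print(tool(),get_state()["moment"].round(2))
```

```text
(4.85, array([0.4931, 0.4011, 0.0933]), 'yaw y-axis', 76.99, 'x-axis', 166.99, 'z', array([-0.003,  0.004, -1.   ])) [0.81 0.67 0.3 ]
```

Call:
send_rows([
  {"gripper": 0.9,"linear": [0,0,0],"delta_rot": [0,0,-0.07]},
  {"gripper": 0.9,"linear": [0,0,0],"delta_rot": [0,0,-0.13]},
  {"gripper": 0.9,"linear": [0,0,0],"delta_rot": [0,0,-0.18]},
  {"gripper": 0.9,"linear": [0,0,0],"delta_rot": [0,0,-0.18]},
])

```text
clock: 5.25
position: [0.4931, 0.4011, 0.0934]
ee_rot: [-0.001, 0.201, 0.98, 0.001]
contact_force: [-4.2, 4.2, -0.6]
width: 0.011
gripper_force: 52.7
```

Run:
```python
from h import *
c=Cam("wrist"); print(tool(),c.st["moment"].round(2),c.st["contact_force"].round(1),c.st["width"])
cv2.imwrite("pics/w5.png",c.im[150:390,160:400])
b=c.im.astype(int); m=((b[:,:,0]-b[:,:,2]>60)&(b[:,:,0]>100)).astype(np.uint8); m[:140]=0; m[:, :200]=0;m[:,380:]=0
print(cv2.minAreaRect(cv2.findNonZero(m)))
```

```text
(5.3, array([0.4931, 0.4011, 0.0933]), 'yaw y-axis', 66.87, 'x-axis', 156.87, 'z', array([-0.002,  0.003, -1.   ])) [0.77 0.66 1.04] [-4.2  4.2 -0.6] 0.010997481698083253
((282.5882263183594, 257.8529357910156), (148.43179321289062, 30.802024841308594), 75.96376037597656)
```

Call:
send_rows([
  {"gripper": -0.3,"linear": [0,0,0],"delta_rot": [0,0,0]},
  {"gripper": -0.3,"linear": [0,0,0],"delta_rot": [0,0,0]},
  {"gripper": -0.5,"linear": [0,0,0.05],"delta_rot": [0,0,0]},
  {"gripper": -1,"linear": [0,0,0.1],"delta_rot": [0,0,0]},
  {"gripper": -1,"linear": [0,0,0.11],"delta_rot": [0,0,0]},
  {"gripper": -1,"linear": [0,0,0.11],"delta_rot": [0,0,0]},
])

```text
clock: 5.9
position: [0.4965, 0.3995, 0.2061]
ee_rot: [0.002, 0.202, 0.979, 0.002]
contact_force: [-0.4, -0.6, -0.6]
width: 0.0857
gripper_force: 0.0
```

Run:
```python
from h import *
print(tool())
c=Cam("top"); 
b=c.im.astype(int); m=((b[:,:,0]-b[:,:,2]>60)).astype(np.uint8); m[:200]=0;m[265:]=0; m[:, :110]=0;m[:,170:]=0
p=cv2.findNonZero(m);r=cv2.minAreaRect(p);print(r); bp=cv2.boxPoints(r)
W=[c.w(q,.122)[:2] for q in bp]; 
for i in range(4): d=W[i]-W[i-1]; print(np.linalg.norm(d).round(3),np.degrees(np.arctan2(d[1],d[0])).round(1))
print(np.mean(W,0))
```

```text
(5.9, array([0.4965, 0.3995, 0.2061]), 'yaw y-axis', 66.66, 'x-axis', 156.66, 'z', array([ 0.005,  0.003, -1.   ]))
((131.15293884277344, 227.31173706054688), (4.121678829193115, 27.65863609313965), 12.52880859375)
0.011 76.8
0.073 -9.9
0.011 -103.4
0.073 170.0
[0.49437677 0.40133729]
```

Call:
send_rows([
  {"gripper": -1,"linear": [-0.065,-0.361,0],"delta_rot": [0,0,-1.19]},
  {"gripper": -1,"linear": [-0.065,-0.361,0],"delta_rot": [0,0,-1.19]},
  {"gripper": -1,"linear": [-0.065,-0.361,0],"delta_rot": [0,0,-1.19]},
  {"gripper": -1,"linear": [-0.065,-0.361,0],"delta_rot": [0,0,-1.19]},
  {"gripper": -1,"linear": [-0.065,-0.361,0],"delta_rot": [0,0,-1.19]},
  {"gripper": -1,"linear": [-0.065,-0.361,0],"delta_rot": [0,0,-1.19]},
  {"gripper": -1,"linear": [-0.065,-0.361,0],"delta_rot": [0,0,-1.19]},
  {"gripper": -1,"linear": [-0.065,-0.361,0],"delta_rot": [0,0,-1.19]},
])

```text
clock: 6.75
position: [0.4268, 0.0343, 0.2007]
ee_rot: [-0.001, 0.72, 0.694, -0.003]
contact_force: [-0.1, -0.4, -0.2]
width: 0.0851
gripper_force: 0.0
```

Call:
send_rows([
  {"gripper": -1,"linear": [0,0,0],"delta_rot": [0,0,-1.19]},
  {"gripper": -1,"linear": [0,0,0],"delta_rot": [0,0,-1.19]},
  {"gripper": -1,"linear": [0,0,0],"delta_rot": [0,0,-1.19]},
  {"gripper": -1,"linear": [0,0,0],"delta_rot": [0,0,-1.19]},
  {"gripper": -1,"linear": [0,0,0],"delta_rot": [0,0,-1.19]},
  {"gripper": -1,"linear": [0,0,0],"delta_rot": [0,0,-1.19]},
  {"gripper": -1,"linear": [0,0,0],"delta_rot": [0,0,-1.19]},
  {"gripper": -1,"linear": [0,0,0],"delta_rot": [0,0,-1.19]},
])

```text
clock: 7.55
position: [0.428, 0.0379, 0.2006]
ee_rot: [-0.001, 0.985, 0.173, -0.003]
contact_force: [-0.1, -0.1, 0.6]
width: 0.0853
gripper_force: 0.0
```

Call:
send_rows([
  {"gripper": -1,"linear": [0,0,0],"delta_rot": [0,0,-0.72]},
  {"gripper": -1,"linear": [0,0,0],"delta_rot": [0,0,-0.72]},
  {"gripper": -1,"linear": [0,0,0],"delta_rot": [0,0,-0.72]},
  {"gripper": -1,"linear": [0,0,0],"delta_rot": [0,0,-0.72]},
  {"gripper": -1,"linear": [0,0,0],"delta_rot": [0,0,-0.72]},
  {"gripper": -1,"linear": [0,0,0],"delta_rot": [0,0,-0.72]},
  {"gripper": -1,"linear": [0,0,0],"delta_rot": [0,0,-0.72]},
])

```text
clock: 8.25
position: [0.4288, 0.0379, 0.2015]
ee_rot: [0.0, 0.984, -0.18, -0.002]
contact_force: [-0.4, 1.4, 0.2]
width: 0.0851
gripper_force: 0.0
```

Run:
```python
from h import *
c=Cam("wrist"); print(tool()); cv2.imwrite("pics/w6.png",c.im)
P=[.4828,.0191]; t=np.radians(-21)
for x,y,z in [(0,0,.077),(70,0,.06),(-120,0,.077)]:
    x/=1000;print(c.p([P[0]+x*np.cos(t),P[1]+x*np.sin(t),z]))
```

```text
(8.3, array([0.429 , 0.0379, 0.2019]), 'yaw y-axis', -110.81, 'x-axis', -20.81, 'z', array([-0.003,  0.   , -1.   ]))
[281.33711701 130.93137846]
[281.71048507  48.6041268 ]
[280.95141384 253.04325518]
```

View pics/w6.png

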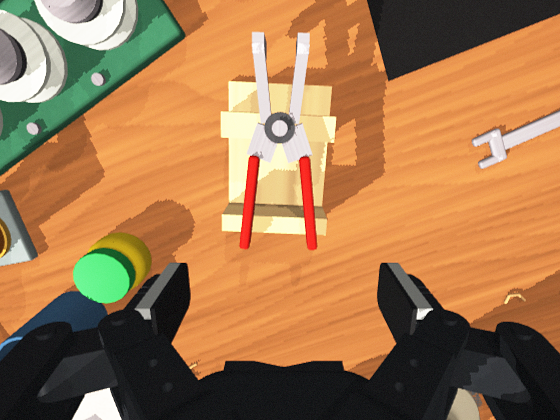

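Call:
send_rows([
  {"gripper": -1,"linear": [0.003,0.001,-0.05],"delta_rot": [0,0,0]},
  {"gripper": -1,"linear": [0.003,0.001,-0.09],"delta_rot": [0,0,0]},
  {"gripper": -1,"linear": [0.003,0.001,-0.12],"delta_rot": [0,0,0]},
  {"gripper": -1,"linear": [0.003,0.001,-0.145],"delta_rot": [0,0,0]},
  {"gripper": -1,"linear": [0.003,0.001,-0.16],"delta_rot": [0,0,0]},
  {"gripper": -1,"linear": [0.003,0.001,-0.16],"delta_rot": [0,0,0]},
])

```text
clock: 8.9
position: [0.4304, 0.0391, 0.0409]
ee_rot: [0.0, 0.983, -0.181, -0.003]
contact_force: [0.9, -0.1, -0.2]
width: 0.0854
gripper_force: 0.0
```

Call:
send_rows([
  {"gripper": -0.46,"linear": [0,0,0],"delta_rot": [0,0,0]},
  {"gripper": -0.46,"linear": [0,0,0],"delta_rot": [0,0,0]},
  {"gripper": -0.46,"linear": [0,0,0],"delta_rot": [0,0,0]},
  {"gripper": -0.46,"linear": [0,0,0],"delta_rot": [0,0,0]},
], newtons=40)

```text
clock: 9.3
position: [0.4335, 0.0389, 0.0438]
ee_rot: [-0.0, 0.983, -0.181, 0.001]
contact_force: [0.5, -0.7, 0.2]
width: 0.0622
gripper_force: 0.0
```

Run:
```python
from h import *
c=Cam("wrist"); print(tool(),c.st["width"],c.st["gripper_force"]); cv2.imwrite("pics/w7.png",c.im)
s=Cam("side"); cv2.imwrite("pics/s7.png",cv2.resize(s.im[170:300,240:360],None,fx=4,fy=4))
```

```text
(9.35, array([0.4334, 0.039 , 0.0437]), 'yaw y-axis', -110.92, 'x-axis', -20.92, 'z', array([ 0.001, -0.   , -1.   ])) 0.06224939324147274 0.0
```

View pics/w7.png

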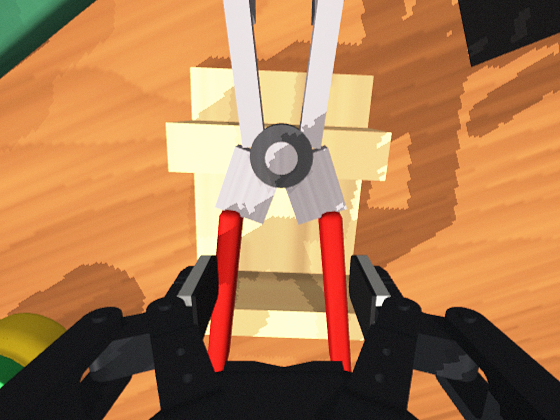

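Call:
send_rows([
  {"gripper": -0.42,"linear": [0,0,0],"delta_rot": [0,0,0]},
  {"gripper": -0.42,"linear": [0,0,0],"delta_rot": [0,0,0]},
  {"gripper": -0.42,"linear": [0,0,0],"delta_rot": [0,0,0]},
])

```text
clock: 9.7
position: [0.4329, 0.039, 0.0431]
ee_rot: [0.0, 0.983, -0.182, 0.0]
contact_force: [-0.1, -0.1, 0.0]
width: 0.0607
gripper_force: 0.0
```

Call:
send_rows([
  {"gripper": -0.37,"linear": [0,0,0],"delta_rot": [0,0,0]},
  {"gripper": -0.37,"linear": [0,0,0],"delta_rot": [0,0,0]},
  {"gripper": -0.37,"linear": [0,0,0],"delta_rot": [0,0,0]},
])

```text
clock: 10.0
position: [0.4329, 0.039, 0.043]
ee_rot: [0.0, 0.983, -0.182, -0.0]
contact_force: [0.5, 0.0, 0.3]
width: 0.0585
gripper_force: 0.1
```

Call:
send_rows([
  {"gripper": -0.32,"linear": [0,0,0],"delta_rot": [0,0,0]},
  {"gripper": -0.32,"linear": [0,0,0],"delta_rot": [0,0,0]},
  {"gripper": -0.32,"linear": [0,0,0],"delta_rot": [0,0,0]},
])

```text
clock: 10.3
position: [0.4332, 0.0392, 0.0434]
ee_rot: [-0.0, 0.983, -0.182, 0.0]
contact_force: [-1.3, 1.6, 5.5]
width: 0.0565
gripper_force: 2.7
```

Run:
```python
from h import *
c=Cam("wrist"); print(tool(),c.w((282,157),.078), c.w((282,157),.085))
# dark pivot & red handle rows
im=c.im.astype(int); red=(im[:,:,2]>150)&(im[:,:,1]<70)
for v in range(220,370,20):
    u=np.where(red[v])[0]; print(v,u.min(),u.max(),np.linalg.norm(c.w((u.min(),v),.077)-c.w((u.max(),v),.077)).round(4),(c.w((282,v),.077)-c.st["position"]).round(3)[:2])
```

```text
(10.35, array([0.4332, 0.0392, 0.0434]), 'yaw y-axis', -110.94, 'x-axis', -20.94, 'z', array([ 0.001,  0.   , -1.   ])) [0.48597735 0.01930487 0.078     ] [0.48687292 0.01891855 0.085     ]
220 219 341 0.0555 [ 0.026 -0.01 ]
240 218 343 0.058 [ 0.017 -0.006]
260 225 342 0.0553 [ 0.007 -0.003]
280 226 341 0.0555 [-0.003  0.001]
300 223 343 0.0591 [-0.013  0.005]
320 217 347 0.0654 [-0.024  0.009]
340 210 349 0.0714 [-0.035  0.014]
360 216 349 0.0698 [-0.047  0.018]
```

Call:
send_rows([
  {"gripper": -0.31,"linear": [0,0,0.01],"delta_rot": [0,0,0]},
  {"gripper": -0.31,"linear": [0,0,0.025],"delta_rot": [0,0,0]},
  {"gripper": -0.31,"linear": [0,0,0.045],"delta_rot": [0,0,0]},
  {"gripper": -0.31,"linear": [0,0,0.065],"delta_rot": [0,0,0]},
  {"gripper": -0.31,"linear": [0,0,0.085],"delta_rot": [0,0,0]},
  {"gripper": -0.31,"linear": [0,0,0.085],"delta_rot": [0,0,0]},
])

```text
clock: 10.95
position: [0.4351, 0.0387, 0.1306]
ee_rot: [-0.0, 0.983, -0.181, 0.003]
contact_force: [-0.1, 0.2, -0.0]
width: 0.056
gripper_force: 0.0
```

Call:
send_rows([
  {"gripper": -0.31,"linear": [0.005,-0.03,0],"delta_rot": [0,0,0.07]},
  {"gripper": -0.31,"linear": [0.015,-0.07,0],"delta_rot": [0,0,0.15]},
  {"gripper": -0.31,"linear": [0.02,-0.11,0],"delta_rot": [0,0,0.25]},
  {"gripper": -0.31,"linear": [0.03,-0.15,0],"delta_rot": [0,0,0.35]},
  {"gripper": -0.31,"linear": [0.035,-0.19,0],"delta_rot": [0,0,0.44]},
  {"gripper": -0.31,"linear": [0.038,-0.22,0],"delta_rot": [0,0,0.5]},
  {"gripper": -0.31,"linear": [0.042,-0.237,0],"delta_rot": [0,0,0.525]},
  {"gripper": -0.31,"linear": [0.042,-0.237,0],"delta_rot": [0,0,0.525]},
])

```text
clock: 11.75
position: [0.475, -0.2004, 0.127]
ee_rot: [0.0, 0.997, 0.078, -0.0]
contact_force: [-0.7, -0.0, -0.4]
width: 0.0558
gripper_force: 0.0
```

Call:
send_rows([
  {"gripper": -0.31,"linear": [0,0,-0.03],"delta_rot": [0,0,0]},
  {"gripper": -0.31,"linear": [0,0,-0.065],"delta_rot": [0,0,0]},
  {"gripper": -0.31,"linear": [0,0,-0.065],"delta_rot": [0,0,0]},
  {"gripper": -0.31,"linear": [0,0,-0.065],"delta_rot": [0,0,0]},
])

```text
clock: 12.15
position: [0.4742, -0.1969, 0.0627]
ee_rot: [-0.001, 0.997, 0.08, -0.001]
contact_force: [-0.6, 0.0, -0.5]
width: 0.0562
gripper_force: 0.0
```

Run:
```python
from h import *
c=Cam("wrist"); print(tool(),c.st["width"],c.st["gripper_force"])
t=Cam("top"); s=Cam("side")
u,v=[int(x) for x in s.p([.6,-.178,.03])]; print(u,v)
A=cv2.resize(c.im[0:210,150:410],(520,420),interpolation=cv2.INTER_CUBIC)
B=cv2.resize(t.im[150:230,310:400],None,fx=3,fy=3,interpolation=cv2.INTER_CUBIC)
C=cv2.resize(s.im[v-40:v+40,u-45:u+45],None,fx=3,fy=3,interpolation=cv2.INTER_CUBIC)
o=np.zeros((480,800,3),np.uint8); o[:420,:520]=A; o[:240,525:795]=B; o[240:480,525:795]=C
cv2.imwrite("pics/c1.png",o)
```

```text
(12.2, array([ 0.4753, -0.1976,  0.0638]), 'yaw y-axis', -80.82, 'x-axis', 9.18, 'z', array([ 0.001, -0.   , -1.   ])) 0.05617029860949458 0.0
274 182
```

View pics/c1.png

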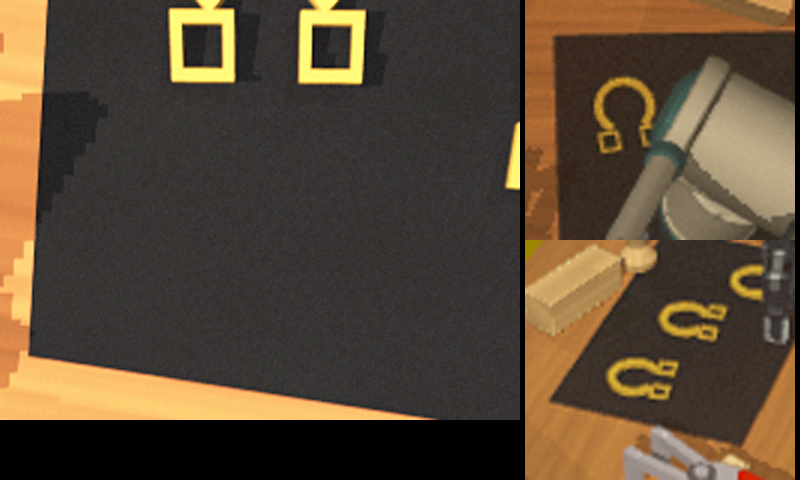

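Call:
send_rows([
  {"gripper": -0.31,"linear": [0,0,-0.04],"delta_rot": [0,0,0]},
  {"gripper": -0.31,"linear": [0,0,-0.048],"delta_rot": [0,0,0]},
  {"gripper": -0.31,"linear": [0,0,-0.056],"delta_rot": [0,0,0]},
  {"gripper": -0.31,"linear": [0,0,-0.056],"delta_rot": [0,0,0]},
])

```text
clock: 12.7
position: [0.4749, -0.198, 0.0071]
ee_rot: [-0.0, 0.997, 0.08, -0.0]
contact_force: [-0.5, -0.1, 0.5]
width: 0.056
gripper_force: 0.0
```

Call:
send_rows([
  {"gripper": -0.31,"linear": [0,0,-0.002],"delta_rot": [0,0,0]},
  {"gripper": -0.31,"linear": [0,0,-0.004],"delta_rot": [0,0,0]},
  {"gripper": -0.31,"linear": [0,0,-0.004],"delta_rot": [0,0,0]},
])

```text
clock: 13.0
position: [0.4751, -0.1982, 0.0034]
ee_rot: [0.0, 0.997, 0.08, 0.0]
contact_force: [-0.6, -0.5, -0.4]
width: 0.0556
gripper_force: 0.0
```

Run:
```python
from h import *
c=Cam("wrist"); print(tool(),c.st["contact_force"].round(2))
R_=q2R(c.st["ee_rot"]).as_matrix()
for X in [(0,0,0),(.011,0,0),(.011,.03,0),(.011,.03,-.01),(.011,.03,-.02),(.011,.03,-.03)]: print(X,c.p(c.st["position"]+R_@np.array(X)))
s=Cam("side");u,v=[int(x) for x in s.p([.47,.03,.066])]
cv2.imwrite("pics/c2.png",np.hstack([cv2.resize(c.im[150:350,100:460],(540,300)),cv2.resize(s.im[v-40:v+35,u-32:u+33],(260,300),interpolation=cv2.INTER_CUBIC)]))
```

```text
(13.05, array([ 0.4751, -0.1982,  0.0034]), 'yaw y-axis', -80.85, 'x-axis', 9.15, 'z', array([ 0.001, -0.   , -1.   ])) [-0.6 -0.5 -0.4]
(0, 0, 0) [281.17320743 245.660237  ]
(0.011, 0, 0) [281.16469474 227.84115173]
(0.011, 0.03, 0) [333.83567368 227.93523233]
(0.011, 0.03, -0.01) [336.60422693 234.43512243]
(0.011, 0.03, -0.02) [339.69635578 241.69468938]
(0.011, 0.03, -0.03) [343.17230798 249.85538023]
```

Call:
send_rows([
  {"gripper": -1,"linear": [0,0,0.05],"delta_rot": [0,0,0]},
  {"gripper": -1,"linear": [0,0,0.1],"delta_rot": [0,0,0]},
  {"gripper": -1,"linear": [-0.01,0.03,0.15],"delta_rot": [0,0,-0.12]},
  {"gripper": -1,"linear": [-0.02,0.07,0.175],"delta_rot": [0,0,-0.25]},
  {"gripper": -1,"linear": [-0.03,0.12,0.197],"delta_rot": [0,0,-0.38]},
  {"gripper": -1,"linear": [-0.04,0.17,0.197],"delta_rot": [0,0,-0.525]},
  {"gripper": -1,"linear": [-0.042,0.21,0.197],"delta_rot": [0,0,-0.525]},
  {"gripper": -1,"linear": [-0.042,0.237,0.197],"delta_rot": [0,0,-0.525]},
])

```text
clock: 13.9
position: [0.4317, 0.0415, 0.2009]
ee_rot: [-0.001, 0.983, -0.181, 0.001]
contact_force: [0.4, -0.5, -0.1]
width: 0.085
gripper_force: 0.0
```

Call:
send_rows([
  {"gripper": -1,"linear": [0,0,0],"delta_rot": [0,0,0]},
  {"gripper": -1,"linear": [0,0,0],"delta_rot": [0,0,0]},
])

```text
clock: 14.1
position: [0.4328, 0.0392, 0.2003]
ee_rot: [0.0, 0.984, -0.18, 0.0]
contact_force: [0.2, -0.4, 0.0]
width: 0.0854
gripper_force: 0.0
```

```bash
cat >> h.py <<'E'
def redfit(c,z=.077):
    im=c.im.astype(int); m=((im[:,:,2]>130)&(im[:,:,1]<80)&(im[:,:,0]<80)).astype(np.uint8)
    n,l,st,ce=cv2.connectedComponentsWithStats(m); out=[]
    for i in range(1,n):
        if st[i,4]>150:
            p=cv2.findNonZero((l==i).astype(np.uint8))[:,0,:].astype(float)
            W=np.array([c.w(q,z)[:2] for q in p]); mu=W.mean(0); e=np.linalg.svd(W-mu,full_matrices=False)[2][0]
            e*=np.sign(e[0]) or 1; t=(W-mu)@e; out.append((mu.round(4),round(np.degrees(np.arctan2(e[1],e[0])),1),(mu+e*t.min()).round(4),(mu+e*t.max()).round(4),len(p)))
    return out
E
python3 - <<'E'
from h import *
c=Cam("wrist"); print(tool())
for o in redfit(c): print(o)
print([o for o in redfit(Cam("top"))])
E
```

```text
(14.15, array([0.4329, 0.0385, 0.2001]), 'yaw y-axis', -110.89, 'x-axis', -20.89, 'z', array([ 0.   , -0.001, -1.   ]))
(array([0.4316, 0.072 ]), np.float64(-28.6), array([0.3891, 0.0951]), array([0.4712, 0.0504]), 923)
(array([0.4108, 0.0192]), np.float64(-14.6), array([0.3639, 0.0315]), array([0.4542, 0.008 ]), 960)
[(array([ 0.8764, -0.5548]), np.float64(84.3), array([ 0.8719, -0.6001]), array([ 0.8825, -0.493 ]), 291)]
```

Call:
send_rows([
  {"gripper": -1,"linear": [0.0015,0.001,-0.05],"delta_rot": [0,0,0]},
  {"gripper": -1,"linear": [0.0015,0.001,-0.1],"delta_rot": [0,0,0]},
  {"gripper": -1,"linear": [0.0015,0.001,-0.14],"delta_rot": [0,0,0]},
  {"gripper": -1,"linear": [0.0015,0.001,-0.16],"delta_rot": [0,0,0]},
  {"gripper": -1,"linear": [0.0015,0.001,-0.173],"delta_rot": [0,0,0]},
  {"gripper": -1,"linear": [0.0015,0.001,-0.18],"delta_rot": [0,0,0]},
  {"gripper": -1,"linear": [0.0015,0.001,-0.184],"delta_rot": [0,0,0]},
  {"gripper": -1,"linear": [0.0015,0.001,-0.184],"delta_rot": [0,0,0]},
])

```text
clock: 15.0
position: [0.4347, 0.0393, 0.016]
ee_rot: [0.0, 0.983, -0.182, -0.0]
contact_force: [-0.1, -0.7, -0.3]
width: 0.0853
gripper_force: 0.0
```

Call:
send_rows([
  {"gripper": -0.46,"linear": [0,0,0],"delta_rot": [0,0,0]},
  {"gripper": -0.46,"linear": [0,0,0],"delta_rot": [0,0,0]},
  {"gripper": -0.46,"linear": [0,0,0],"delta_rot": [0,0,0]},
])

```text
clock: 15.3
position: [0.4353, 0.0403, 0.0176]
ee_rot: [-0.0, 0.983, -0.182, 0.001]
contact_force: [-0.8, 0.2, 7.8]
width: 0.0625
gripper_force: 12.8
```

Call:
send_rows([
  {"gripper": -0.42,"linear": [0,0,0],"delta_rot": [0,0,0]},
  {"gripper": -0.42,"linear": [0,0,0],"delta_rot": [0,0,0]},
  {"gripper": -0.42,"linear": [0,0,0],"delta_rot": [0,0,0]},
])

```text
clock: 15.6
position: [0.4352, 0.0405, 0.018]
ee_rot: [-0.001, 0.983, -0.182, 0.001]
contact_force: [-3.0, 1.5, 11.1]
width: 0.061
gripper_force: 14.9
```

Call:
send_rows([
  {"gripper": -0.39,"linear": [0,0,0],"delta_rot": [0,0,0]},
  {"gripper": -0.39,"linear": [0,0,0],"delta_rot": [0,0,0]},
  {"gripper": -0.39,"linear": [0,0,0],"delta_rot": [0,0,0]},
])

```text
clock: 15.9
position: [0.4351, 0.0406, 0.0182]
ee_rot: [-0.001, 0.983, -0.182, 0.001]
contact_force: [-3.8, 1.3, 14.8]
width: 0.06
gripper_force: 16.3
```

Call:
send_rows([
  {"gripper": -0.45,"linear": [0,0,0.003],"delta_rot": [0,0,0]},
  {"gripper": -0.45,"linear": [0,0,0.01],"delta_rot": [0,0,0]},
  {"gripper": -0.45,"linear": [0,0,0.02],"delta_rot": [0,0,0]},
  {"gripper": -0.45,"linear": [0,0,0.035],"delta_rot": [0,0,0]},
  {"gripper": -0.45,"linear": [0,0,0.055],"delta_rot": [0,0,0]},
  {"gripper": -0.45,"linear": [0,0,0.075],"delta_rot": [0,0,0]},
  {"gripper": -0.45,"linear": [0,0,0.085],"delta_rot": [0,0,0]},
  {"gripper": -0.45,"linear": [0,0,0.085],"delta_rot": [0,0,0]},
])

```text
clock: 16.7
position: [0.4357, 0.0399, 0.1026]
ee_rot: [-0.0, 0.983, -0.182, 0.002]
contact_force: [0.3, 0.2, -1.9]
width: 0.062
gripper_force: 8.5
```

Run:
```python
from h import *
c=Cam("wrist"); print(tool(),c.st["width"],c.st["gripper_force"],c.st["contact_force"].round(2),c.st["moment"].round(2)); cv2.imwrite("pics/w8.png",c.im)
s=Cam("side"); t=Cam("top"); cv2.imwrite("pics/s8.png",s.im); cv2.imwrite("pics/t8.png",t.im)
im=c.im.astype(int); g=im.mean(2); sp=im.max(2)-im.min(2)
for v in (2,6,10,20,30,40,60):
    m=(sp[v]<35)&(g[v]>110); u=np.where(m)[0]; u=u[(u>180)&(u<390)]; 
    if len(u): r=np.split(u,np.where(np.diff(u)>2)[0]+1); print(v,[(int(a[0]),int(a[-1])) for a in r if len(a)>4])
```

```text
(16.75, array([0.4347, 0.0399, 0.1015]), 'yaw y-axis', -110.93, 'x-axis', -20.93, 'z', array([ 0.001, -0.   , -1.   ])) 0.062033249779570206 8.493806049227715 [ 0.31  0.16 -1.9 ] [ 0.02 -0.02 -0.02]
2 [(215, 245), (330, 364)]
6 [(215, 246), (330, 363)]
10 [(216, 246), (329, 363)]
20 [(218, 248), (328, 361)]
30 [(219, 249), (327, 359)]
40 [(221, 250), (325, 357)]
60 [(224, 253), (321, 353)]
```

Run:
```python
from h import *
c=Cam("wrist"); T=np.linalg.inv(np.eye(4)); 
d=optics.get_image("wrist")["T_tool_cam"]
psi=np.radians(9.18); Rt=np.array([[np.cos(psi),np.sin(psi),0],[np.sin(psi),-np.cos(psi),0],[0,0,-1]])
c.Rwc=Rt@d[:3,:3]; P=np.array([.4753,-.1976,.0638]); c.c=P+Rt@d[:3,3]
e1=c.w((251,23),.006);e2=c.w((316,23),.006);print(e1,e2,np.linalg.norm(e1-e2)); 
x=(e1-e2)[:2];print("dir",np.degrees(np.arctan2(-x[0],x[1])),"mid",(e1+e2)/2); print("tool",Rt.T@((e1+e2)/2-P))
# top-cam gold: per-ring blobs
t=Cam("top"); im=t.im.astype(int)[155:245,315:455]; m=((im[:,:,2]>120)&(im[:,:,2]-im[:,:,0]>70)).astype(np.uint8)
n,l,st,ce=cv2.connectedComponentsWithStats(m)
for i in range(1,n):
    if 60<st[i,4]<600: print(st[i],t.w(ce[i]+[315,155],.005).round(4))
```

```text
[ 0.59896642 -0.15682578  0.006     ] [ 0.60561372 -0.19765426  0.006     ] 0.04136606518645539
dir 9.247210146721605 mid [ 0.60229007 -0.17724002  0.006     ]
tool [0.12861175 0.00016036 0.0578    ]
[ 18  21  23  21 134] [ 0.6345 -0.175   0.005 ]
[ 59  25  23  25 187] [ 0.6097 -0.2906  0.005 ]
[93 43 21 21 97] [ 0.5664 -0.3874  0.005 ]
```

Call:
send_rows([
  {"gripper": -0.45,"linear": [0.005,-0.03,0],"delta_rot": [0,0,0.07]},
  {"gripper": -0.45,"linear": [0.015,-0.07,0],"delta_rot": [0,0,0.15]},
  {"gripper": -0.45,"linear": [0.02,-0.11,0],"delta_rot": [0,0,0.25]},
  {"gripper": -0.45,"linear": [0.03,-0.15,0],"delta_rot": [0,0,0.35]},
  {"gripper": -0.45,"linear": [0.035,-0.19,0],"delta_rot": [0,0,0.44]},
  {"gripper": -0.45,"linear": [0.04,-0.22,0],"delta_rot": [0,0,0.5]},
  {"gripper": -0.45,"linear": [0.0435,-0.237,0],"delta_rot": [0,0,0.526]},
  {"gripper": -0.45,"linear": [0.0435,-0.237,0],"delta_rot": [0,0,0.526]},
])

```text
clock: 17.8
position: [0.4784, -0.1995, 0.1002]
ee_rot: [0.0, 0.997, 0.079, -0.0]
contact_force: [-1.1, -0.0, -1.7]
width: 0.062
gripper_force: 8.5
```

Call:
send_rows([
  {"gripper": -0.45,"linear": [0,0,-0.03],"delta_rot": [0,0,0]},
  {"gripper": -0.45,"linear": [0,0,-0.06],"delta_rot": [0,0,0]},
  {"gripper": -0.45,"linear": [0,0,-0.08],"delta_rot": [0,0,0]},
  {"gripper": -0.45,"linear": [0,0,-0.08],"delta_rot": [0,0,0]},
  {"gripper": -0.45,"linear": [0,0,-0.08],"delta_rot": [0,0,0]},
])

```text
clock: 18.3
position: [0.4776, -0.1962, 0.0209]
ee_rot: [-0.0, 0.997, 0.08, -0.0]
contact_force: [0.5, -0.3, -0.8]
width: 0.0619
gripper_force: 8.5
```

Run:
```python
from h import *
c=Cam("wrist"); print(tool(),c.st["width"],c.st["gripper_force"],c.st["contact_force"].round(2))
s=Cam("side"); u,v=[int(x) for x in s.p([.6,-.178,.03])]
A=cv2.resize(c.im[0:120,180:380],(500,300),interpolation=cv2.INTER_CUBIC)
C=cv2.resize(s.im[v-30:v+30,u-30:u+30],(300,300),interpolation=cv2.INTER_CUBIC)
cv2.imwrite("pics/c3.png",np.hstack([A,C]))
```

```text
(18.35, array([ 0.4784, -0.1968,  0.0217]), 'yaw y-axis', -80.77, 'x-axis', 9.23, 'z', array([ 0.001, -0.   , -1.   ])) 0.06190939019645815 8.49032417172566 [ 0.54 -0.33 -0.79]
```

View pics/c3.png

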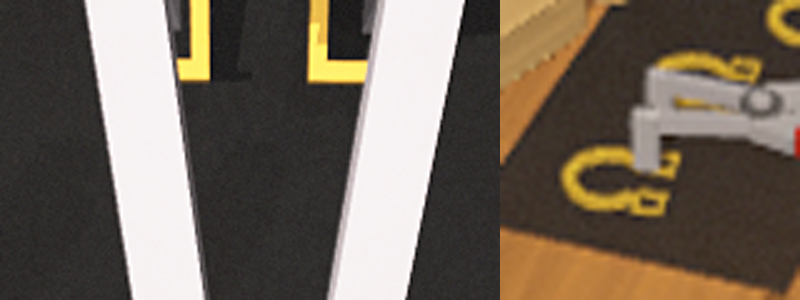

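```bash
cat >> h.py <<'E'
def toolpt(c,uv,tz):
    Rt=q2R(c.st["ee_rot"]).as_matrix(); o=Rt.T@(c.c-c.st["position"]); r=Rt.T@c.Rwc@np.linalg.inv(c.K)@np.array([uv[0],uv[1],1.])
    return o+r*(tz-o[2])/r[2]
def jaws(c,rows=(2,20,40,60,80,100)):
    im=c.im.astype(int); g=im.mean(2); sp=im.max(2)-im.min(2)
    for v in rows:
        m=(sp[v]<35)&(g[v]>140); u=np.where(m)[0]; u=u[(u>170)&(u<400)]
        r=[a for a in np.split(u,np.where(np.diff(u)>2)[0]+1) if len(a)>8]
        if len(r)>=2:
            p=[toolpt(c,(e,v),-.056)*1000 for e in (r[0][0],r[0][-1],r[-1][0],r[-1][-1])]
            print(v,[(int(a[0]),int(a[-1])) for a in r],"x",round(p[0][0],1),"y",[round(q[1],1) for q in p],"mid",round(np.mean([q[1] for q in p]),2))
E
python3 - <<'E'
from h import *
c=Cam("wrist"); jaws(c)
im=c.im; g=cv2.cvtColor(im,cv2.COLOR_BGR2GRAY)
ci=cv2.HoughCircles(cv2.medianBlur(g[100:220,210:360],3),cv2.HOUGH_GRADIENT,1,50,param1=100,param2=20,minRadius=8,maxRadius=45); print(ci)
if ci is not None:
    for q in ci[0]: print((toolpt(c,(q[0]+210,q[1]+100),-.06)*1000).round(1))
print(redfit(c,.08))
E
```

```text
2 [(214, 245), (331, 364)] x 107.8 y [np.float64(-20.7), np.float64(-11.0), np.float64(16.2), np.float64(26.6)] mid 2.78
20 [(217, 248), (328, 361)] x 102.8 y [np.float64(-20.1), np.float64(-10.2), np.float64(15.5), np.float64(26.0)] mid 2.81
40 [(220, 250), (325, 357)] x 97.0 y [np.float64(-19.4), np.float64(-9.7), np.float64(14.7), np.float64(25.1)] mid 2.68
60 [(223, 253), (321, 353)] x 91.0 y [np.float64(-18.8), np.float64(-8.9), np.float64(13.6), np.float64(24.2)] mid 2.55
80 [(227, 256), (318, 349)] x 84.9 y [np.float64(-17.8), np.float64(-8.0), np.float64(12.8), np.float64(23.3)] mid 2.58
100 [(230, 258), (314, 345)] x 78.5 y [np.float64(-17.1), np.float64(-7.5), np.float64(11.7), np.float64(22.3)] mid 2.36
[[[77.5 66.5 38.9]]]
[ 56.3   2.7 -60. ]
[(array([ 0.4766, -0.1736]), np.float64(3.0), array([ 0.4405, -0.1755]), array([ 0.5059, -0.1721]), 3154), (array([ 0.483 , -0.2228]), np.float64(13.0), array([ 0.4495, -0.2306]), array([ 0.5123, -0.216 ]), 3298)]
```

Run:
```python
from h import *
c=Cam("wrist"); z=c.st["position"][2]-.006
for uv in [(264,28),(303.2,28),(264,32),(303.2,32)]: print((toolpt(c,uv,z)*1000).round(1))
```

```text
[116.3  -9.1  16.3]
[116.4  11.5  16.3]
[114.5  -9.1  16.3]
[114.5  11.5  16.3]
```

Call:
send_rows([
  {"gripper": -0.45,"linear": [-0.0014,0.0012,0],"delta_rot": [0,0,0]},
  {"gripper": -0.45,"linear": [-0.0014,0.0012,-0.01],"delta_rot": [0,0,0]},
  {"gripper": -0.45,"linear": [-0.0014,0.0012,-0.015],"delta_rot": [0,0,0]},
  {"gripper": -0.45,"linear": [-0.0014,0.0012,-0.02],"delta_rot": [0,0,0]},
  {"gripper": -0.45,"linear": [-0.0014,0.0012,-0.02],"delta_rot": [0,0,0]},
])

```text
clock: 19.0
position: [0.4757, -0.1954, -0.0]
ee_rot: [-0.001, 0.997, 0.08, -0.001]
contact_force: [0.2, 0.0, -1.0]
width: 0.0621
gripper_force: 8.5
```

Call:
send_rows([
  {"gripper": -0.45,"linear": [0,0,-0.002],"delta_rot": [0,0,0]},
  {"gripper": -0.45,"linear": [0,0,-0.004],"delta_rot": [0,0,0]},
  {"gripper": -0.45,"linear": [0,0,-0.004],"delta_rot": [0,0,0]},
])

```text
clock: 19.3
position: [0.4764, -0.1958, -0.0032]
ee_rot: [-0.0, 0.997, 0.08, -0.0]
contact_force: [0.4, -0.4, -0.7]
width: 0.0614
gripper_force: 8.5
```

Call:
send_rows([
  {"gripper": -0.45,"linear": [0,0,-0.001],"delta_rot": [0,0,0]},
  {"gripper": -0.45,"linear": [0,0,-0.002],"delta_rot": [0,0,0]},
  {"gripper": -0.45,"linear": [0,0,-0.002],"delta_rot": [0,0,0]},
])

```text
clock: 19.6
position: [0.4764, -0.1958, -0.005]
ee_rot: [0.0, 0.997, 0.08, -0.0]
contact_force: [-0.4, 0.5, -2.1]
width: 0.0617
gripper_force: 8.5
```

Call:
send_rows([
  {"gripper": -0.45,"linear": [0,0,-0.001],"delta_rot": [0,0,0]},
  {"gripper": -0.45,"linear": [0,0,-0.002],"delta_rot": [0,0,0]},
  {"gripper": -0.45,"linear": [0,0,-0.002],"delta_rot": [0,0,0]},
])

```text
clock: 19.9
position: [0.4765, -0.1958, -0.0071]
ee_rot: [0.0, 0.997, 0.08, -0.0]
contact_force: [0.4, -0.3, -1.1]
width: 0.0616
gripper_force: 8.5
```

Run:
```python
from h import *
c=Cam("wrist"); jaws(c,(2,60)); print(tool(),c.st["contact_force"])
s=Cam("side"); u,v=[int(x) for x in s.p([.6,-.178,.01])]
cv2.imwrite("pics/c4.png",np.hstack([cv2.resize(c.im[0:80,180:380],(500,200),interpolation=cv2.INTER_CUBIC)]))
im=c.im.astype(int); m=(im[:,:,2]>120)&(im[:,:,2]-im[:,:,0]>70)
for v in range(0,44,4): u=np.where(m[v,200:390])[0]+200; print(v,[(int(a[0]),int(a[-1])) for a in np.split(u,np.where(np.diff(u)>1)[0]+1) if len(a)])
```

```text
2 [(214, 245), (331, 365)] x 107.8 y [np.float64(-20.7), np.float64(-11.0), np.float64(16.2), np.float64(26.9)] mid 2.86
60 [(223, 253), (321, 354)] x 91.0 y [np.float64(-18.8), np.float64(-8.9), np.float64(13.6), np.float64(24.5)] mid 2.63
(19.95, array([ 0.4765, -0.1958, -0.007 ]), 'yaw y-axis', -80.79, 'x-axis', 9.21, 'z', array([-0., -0., -1.])) [ 0.44288089 -0.2758221  -1.11580142]
0 [(252, 260), (308, 316)]
4 [(252, 260), (308, 316)]
8 [(214, 214), (252, 260), (307, 325)]
12 [(214, 215), (249, 260), (307, 329)]
16 [(308, 310), (312, 313), (317, 318), (320, 327)]
20 []
24 []
28 []
32 []
36 []
40 []
```

Call:
send_rows([
  {"gripper": -0.45,"linear": [0,0,-0.001],"delta_rot": [0,0,0]},
  {"gripper": -0.45,"linear": [0,0,-0.001],"delta_rot": [0,0,0]},
  {"gripper": -0.45,"linear": [0,0,-0.001],"delta_rot": [0,0,0]},
])

```text
clock: 20.3
position: [0.4765, -0.1958, -0.008]
ee_rot: [0.0, 0.997, 0.08, 0.0]
contact_force: [-0.1, 0.2, -0.6]
width: 0.0617
gripper_force: 8.6
```

Call:
send_rows([
  {"gripper": -0.45,"linear": [0,0,-0.001],"delta_rot": [0,0,0]},
  {"gripper": -0.45,"linear": [0,0,-0.001],"delta_rot": [0,0,0]},
  {"gripper": -0.45,"linear": [0,0,-0.001],"delta_rot": [0,0,0]},
])

```text
clock: 20.6
position: [0.4765, -0.1958, -0.009]
ee_rot: [0.0, 0.997, 0.08, -0.0]
contact_force: [-1.1, -1.0, -0.2]
width: 0.062
gripper_force: 8.5
```

Call:
send_rows([
  {"gripper": -0.45,"linear": [0,0,-0.001],"delta_rot": [0,0,0]},
  {"gripper": -0.45,"linear": [0,0,-0.001],"delta_rot": [0,0,0]},
  {"gripper": -0.45,"linear": [0,0,-0.001],"delta_rot": [0,0,0]},
])

```text
clock: 20.9
position: [0.4765, -0.1958, -0.01]
ee_rot: [0.0, 0.997, 0.08, -0.0]
contact_force: [-0.6, -0.8, -1.5]
width: 0.0619
gripper_force: 8.5
```

Call:
send_rows([
  {"gripper": -0.45,"linear": [0,0,-0.001],"delta_rot": [0,0,0]},
  {"gripper": -0.45,"linear": [0,0,-0.001],"delta_rot": [0,0,0]},
  {"gripper": -0.45,"linear": [0,0,-0.001],"delta_rot": [0,0,0]},
])

```text
clock: 21.2
position: [0.4764, -0.1958, -0.011]
ee_rot: [0.0, 0.997, 0.08, -0.0]
contact_force: [-0.7, -0.2, -0.9]
width: 0.0616
gripper_force: 8.5
```

Call:
send_rows([
  {"gripper": -0.45,"linear": [0,0,-0.001],"delta_rot": [0,0,0]},
  {"gripper": -0.45,"linear": [0,0,-0.001],"delta_rot": [0,0,0]},
  {"gripper": -0.45,"linear": [0,0,-0.001],"delta_rot": [0,0,0]},
])

```text
clock: 21.5
position: [0.4764, -0.1958, -0.012]
ee_rot: [0.0, 0.997, 0.08, -0.0]
contact_force: [-0.3, -0.5, 0.4]
width: 0.0622
gripper_force: 8.5
```

Run:
```python
from h import *
c=Cam("wrist"); jaws(c,(2,60,100)); print(tool(),c.st["contact_force"].round(2),c.st["moment"].round(2))
s=Cam("side"); u,v=[int(x) for x in s.p([.6,-.178,.01])]
S=cv2.resize(s.im[v-35:v+25,u-40:u+40],(800,600),interpolation=cv2.INTER_CUBIC); cv2.imwrite("pics/s9.png",S)
for n,X in dict(tipL=(.5997,-.155,.001),topL=(.5997,-.155,.0425),eyeL=(.599,-.157,.006)).items(): print(n,(s.p(X)-[u-40,v-35])*10)
```

```text
2 [(212, 244), (332, 368)] x 107.8 y [np.float64(-21.4), np.float64(-11.3), np.float64(16.5), np.float64(27.9)] mid 2.94
60 [(221, 252), (322, 356)] x 91.0 y [np.float64(-19.4), np.float64(-9.2), np.float64(14.0), np.float64(25.2)] mid 2.63
100 [(228, 257), (315, 347)] x 78.5 y [np.float64(-17.7), np.float64(-7.8), np.float64(12.0), np.float64(23.0)] mid 2.36
(21.55, array([ 0.4764, -0.1958, -0.012 ]), 'yaw y-axis', -80.79, 'x-axis', 9.21, 'z', array([-0., -0., -1.])) [-0.27 -0.47  0.4 ] [-0.02 -0.06 -0.05]
tipL [379.90852602 414.23074189]
topL [376.54257457 313.33192598]
eyeL [383.75707653 399.01892775]
```

Call:
send_rows([
  {"gripper": -0.45,"linear": [0,0,0.001],"delta_rot": [0,0,0]},
  {"gripper": -0.38,"linear": [0,0,0.0018],"delta_rot": [0,0,0]},
  {"gripper": -0.3,"linear": [0,0,0.0025],"delta_rot": [0,0,0]},
  {"gripper": -0.21,"linear": [0,0,0.0033],"delta_rot": [0,0,0]},
  {"gripper": -0.125,"linear": [0,0,0.004],"delta_rot": [0,0,0]},
  {"gripper": -0.125,"linear": [0,0,0.004],"delta_rot": [0,0,0]},
  {"gripper": -0.125,"linear": [0,0,0.004],"delta_rot": [0,0,0]},
], newtons=40)

```text
clock: 22.3
position: [0.4766, -0.1959, -0.0079]
ee_rot: [0.0, 0.997, 0.08, 0.0]
contact_force: [0.7, -0.5, -0.6]
width: 0.0486
gripper_force: 15.2
```

```bash
cat >> h.py <<'E'
def gold(c,rows=range(0,40,4)):
    im=c.im.astype(int); m=(im[:,:,2]>120)&(im[:,:,2]-im[:,:,0]>70)
    for v in rows:
        u=np.where(m[v,140:430])[0]+140
        if len(u): print(v,[(int(a[0]),int(a[-1])) for a in np.split(u,np.where(np.diff(u)>1)[0]+1) if len(a)>1])
E
python3 - <<'E'
from h import *
c=Cam("wrist"); jaws(c,(2,60,100)); print(tool(),c.st["contact_force"].round(2),c.st["moment"].round(2),c.st["width"],c.st["gripper_force"])
gold(c)
E
```

```text
2 [(195, 227), (347, 383)] x 107.8 y [np.float64(-26.7), np.float64(-16.6), np.float64(21.2), np.float64(32.6)] mid 2.62
60 [(212, 242), (331, 364)] x 91.0 y [np.float64(-22.4), np.float64(-12.5), np.float64(16.9), np.float64(27.9)] mid 2.47
100 [(223, 252), (319, 352)] x 78.5 y [np.float64(-19.4), np.float64(-9.5), np.float64(13.4), np.float64(24.7)] mid 2.28
(22.35, array([ 0.4766, -0.1959, -0.0079]), 'yaw y-axis', -80.79, 'x-axis', 9.21, 'z', array([ 0., -0., -1.])) [ 0.71 -0.49 -0.61] [-0.   -0.18 -0.02] 0.04855288675358771 15.184246301651001
0 [(247, 255), (321, 329)]
4 [(246, 255), (322, 329)]
8 [(232, 254), (322, 329), (335, 344)]
12 [(233, 254), (322, 343)]
16 [(234, 254), (322, 342)]
```

Call:
send_rows([
  {"gripper": -0.04,"linear": [0,0,0.0006],"delta_rot": [0,0,0]},
  {"gripper": 0.05,"linear": [0,0,0.0012],"delta_rot": [0,0,0]},
  {"gripper": 0.13,"linear": [0,0,0.0017],"delta_rot": [0,0,0]},
  {"gripper": 0.2,"linear": [0,0,0.0021],"delta_rot": [0,0,0]},
  {"gripper": 0.27,"linear": [0,0,0.0024],"delta_rot": [0,0,0]},
  {"gripper": 0.27,"linear": [0,0,0.0024],"delta_rot": [0,0,0]},
  {"gripper": 0.27,"linear": [0,0,0.0024],"delta_rot": [0,0,0]},
])

```text
clock: 23.05
position: [0.4764, -0.1958, -0.0056]
ee_rot: [0.0, 0.997, 0.08, -0.0]
contact_force: [-0.1, -0.2, -1.6]
width: 0.0314
gripper_force: 22.8
```

Run:
```python
from h import *
c=Cam("wrist"); jaws(c,(2,60,100)); print(tool(),c.st["contact_force"].round(2),c.st["moment"].round(2),c.st["width"],c.st["gripper_force"])
gold(c)
```

```text
2 [(172, 205), (374, 399)] x 107.8 y [np.float64(-34.0), np.float64(-23.6), np.float64(29.8), np.float64(37.7)] mid 2.46
60 [(198, 229), (347, 383)] x 91.0 y [np.float64(-27.1), np.float64(-16.8), np.float64(22.2), np.float64(34.1)] mid 3.13
100 [(216, 246), (328, 362)] x 78.5 y [np.float64(-21.8), np.float64(-11.6), np.float64(16.5), np.float64(28.1)] mid 2.79
(23.1, array([ 0.4764, -0.1958, -0.0056]), 'yaw y-axis', -80.79, 'x-axis', 9.21, 'z', array([-0., -0., -1.])) [-0.13 -0.22 -1.63] [-0.08 -0.03 -0.04] 0.031427904520858745 22.753613255918026
0 [(226, 234), (345, 354)]
4 [(225, 233), (346, 354)]
8 [(224, 232), (347, 355)]
12 [(223, 231), (347, 356)]
16 [(222, 231), (348, 356)]
20 [(217, 230), (349, 356)]
24 [(219, 229), (349, 363)]
28 [(220, 228), (350, 361)]
32 [(350, 359)]
```

Call:
send_rows([
  {"gripper": 0.27,"linear": [0,0,0.002],"delta_rot": [0,0,0]},
  {"gripper": 0.27,"linear": [0,0,0.006],"delta_rot": [0,0,0]},
  {"gripper": 0.27,"linear": [0,0,0.012],"delta_rot": [0,0,0]},
  {"gripper": 0.27,"linear": [0,0,0.02],"delta_rot": [0,0,0]},
  {"gripper": 0.27,"linear": [0,0,0.03],"delta_rot": [0,0,0]},
  {"gripper": 0.27,"linear": [0,0,0.04],"delta_rot": [0,0,0]},
  {"gripper": 0.27,"linear": [0,0,0.04],"delta_rot": [0,0,0]},
])

```text
clock: 23.8
position: [0.4778, -0.1966, 0.0364]
ee_rot: [0.001, 0.997, 0.08, 0.002]
contact_force: [0.6, -1.2, -2.0]
width: 0.0317
gripper_force: 22.6
```

Run:
```python
from h import *
c=Cam("wrist"); jaws(c,(2,60)); print(tool(),c.st["contact_force"].round(2),c.st["moment"].round(2),c.st["width"],c.st["gripper_force"])
gold(c); s=Cam("side"); cv2.imwrite("pics/s10.png",s.im)
```

```text
2 [(173, 205), (374, 399)] x 107.8 y [np.float64(-33.7), np.float64(-23.6), np.float64(29.8), np.float64(37.7)] mid 2.54
60 [(199, 230), (347, 382)] x 91.0 y [np.float64(-26.7), np.float64(-16.5), np.float64(22.2), np.float64(33.8)] mid 3.21
(23.85, array([ 0.4772, -0.1963,  0.0356]), 'yaw y-axis', -80.78, 'x-axis', 9.22, 'z', array([ 0.002, -0.001, -1.   ])) [ 0.6  -1.24 -1.97] [ 0.01 -0.04 -0.01] 0.031710335529185105 22.611032836139202
0 [(140, 157), (226, 234), (345, 353)]
4 [(140, 157), (225, 234), (345, 354)]
8 [(140, 157), (225, 233), (346, 354)]
12 [(140, 157), (224, 232), (347, 355)]
16 [(140, 157), (223, 231), (347, 355)]
20 [(140, 156), (217, 219), (222, 230), (348, 356)]
24 [(140, 156), (219, 229), (349, 363)]
28 [(140, 156), (220, 229), (349, 361)]
32 [(140, 156), (223, 228), (350, 359)]
36 [(140, 156)]
```

Call:
send_rows([
  {"gripper": 0.27,"linear": [0,0,0.04],"delta_rot": [0,0,0]},
  {"gripper": 0.27,"linear": [0,0.02,0.08],"delta_rot": [0,0,0]},
  {"gripper": 0.27,"linear": [0,0.06,0.1],"delta_rot": [0,0,0.01]},
  {"gripper": 0.27,"linear": [0,0.1,0.115],"delta_rot": [0,0,0.026]},
  {"gripper": 0.27,"linear": [0.005,0.145,0.125],"delta_rot": [0,0,0.026]},
  {"gripper": 0.27,"linear": [0.015,0.19,0.125],"delta_rot": [0,0,0.026]},
  {"gripper": 0.27,"linear": [0.03,0.235,0.125],"delta_rot": [0,0,0.026]},
  {"gripper": 0.27,"linear": [0.045,0.275,0.125],"delta_rot": [0,0,0.026]},
])

```text
clock: 24.7
position: [0.521, 0.0814, 0.1592]
ee_rot: [-0.0, 0.996, 0.094, -0.0]
contact_force: [0.8, -0.6, -1.4]
width: 0.0317
gripper_force: 22.6
```

Call:
send_rows([
  {"gripper": 0.27,"linear": [0.012,0.025,0],"delta_rot": [0,0,0]},
  {"gripper": 0.27,"linear": [0.019,0.041,0],"delta_rot": [0,0,0]},
  {"gripper": 0.27,"linear": [0.019,0.041,0],"delta_rot": [0,0,0]},
  {"gripper": 0.27,"linear": [0.019,0.041,0],"delta_rot": [0,0,0]},
])

```text
clock: 25.1
position: [0.5397, 0.1194, 0.1588]
ee_rot: [0.001, 0.996, 0.093, -0.001]
contact_force: [0.3, -0.3, -2.1]
width: 0.0315
gripper_force: 22.6
```

Run:
```python
from h import *
c=Cam("wrist"); jaws(c,(2,60)); print(tool(),c.st["contact_force"].round(2),c.st["width"],c.st["gripper_force"])
print([ (n,c.p(X).round(1)) for n,X in dict(s3=(.6432,.1393,.0855),s2=(.6246,.2264,.0855)).items()])
cv2.imwrite("pics/w11.png",c.im)
g=cv2.medianBlur(cv2.cvtColor(c.im,cv2.COLOR_BGR2GRAY),3)
ci=cv2.HoughCircles(g[0:200],cv2.HOUGH_GRADIENT,1,20,param1=80,param2=18,minRadius=15,maxRadius=60); print(ci[0][:12] if ci is not None else None)
```

```text
2 [(173, 205), (378, 399)] x 107.8 y [np.float64(-33.7), np.float64(-23.5), np.float64(31.1), np.float64(37.7)] mid 2.89
60 [(193, 229), (233, 303), (314, 329), (350, 382)] x 91.0 y [np.float64(-28.7), np.float64(-16.8), np.float64(23.3), np.float64(33.8)] mid 2.92
(25.15, array([0.5397, 0.119 , 0.159 ]), 'yaw y-axis', -79.33, 'x-axis', 10.67, 'z', array([-0.002, -0.001, -1.   ])) [ 0.33 -0.31 -2.05] 0.031513493506085385 22.56517941132188
[('s3', array([281.3,  65. ])), ('s2', array([154.9,  68. ]))]
[[173.5  56.5  58.3]
 [273.5  59.5  56.1]
 [ 43.5  54.5  42.7]
 [ 56.5  75.5  45. ]
 [289.5 148.5  40.3]
 [ 29.5  70.5  42.7]
 [153.5  63.5  38. ]
 [ 77.5  79.5  36.6]
 [138.5  77.5  58.3]
 [291.5  69.5  49.4]
 [172.5  78.5  58.3]
 [287.5  41.5  52.7]]
```

View pics/w11.png

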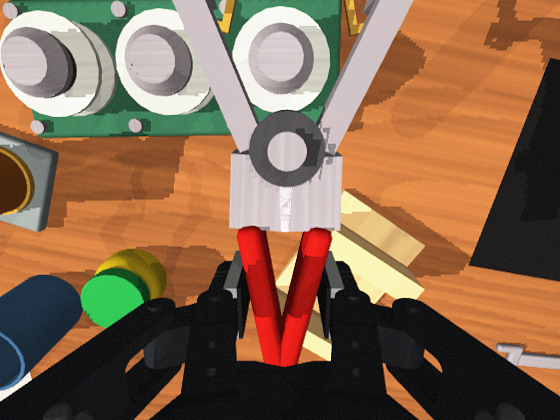

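Run:
```python
from h import *
c=Cam("wrist"); print(c.st["position"])
g=cv2.cvtColor(c.im,cv2.COLOR_BGR2GRAY)
for nm,(u0,u1,v0,v1) in dict(s3=(225,340,5,112),s2=(110,205,0,115)).items():
  roi=cv2.resize(g[v0:v1,u0:u1],None,fx=3,fy=3,interpolation=cv2.INTER_CUBIC); roi=cv2.GaussianBlur(roi,(5,5),0)
  for a,b in [(17,27),(27,38),(40,56)]:
    ci=cv2.HoughCircles(roi,cv2.HOUGH_GRADIENT,1.5,15,param1=60,param2=20,minRadius=a*3,maxRadius=b*3)
    print(nm,a,[] if ci is None else [(round(q[0]/3+u0,1),round(q[1]/3+v0,1),round(q[2]/3,1)) for q in ci[0][:3]])
# expected radii: top r16 at .0855, land r24 at .0755, pulley r38 at .06
for n,X in dict(top=(.6432,.1393,.0855),land=(.6432,.1393,.0755),pul=(.6432,.1393,.06)).items():
  r={'top':.016,'land':.024,'pul':.038}[n]; print(n,c.p(X).round(1),(c.p(np.add(X,(0,r,0)))-c.p(X)).round(1))
ROI=g[5:112,225:340]
print(g[57,225:345:3]); print(g[5:112:3,281])
```

```text
[0.53966674 0.11900491 0.15899599]
s3 17 [(np.float32(278.2), np.float32(56.2), np.float32(25.1)), (np.float32(279.2), np.float32(49.2), np.float32(26.7)), (np.float32(284.8), np.float32(51.8), np.float32(26.7))]
s3 27 [(np.float32(285.2), np.float32(57.8), np.float32(37.7)), (np.float32(277.2), np.float32(57.8), np.float32(36.0)), (np.float32(279.8), np.float32(51.8), np.float32(29.4))]
s3 40 [(np.float32(273.8), np.float32(59.8), np.float32(55.7)), (np.float32(280.2), np.float32(54.2), np.float32(47.9)), (np.float32(286.2), np.float32(58.8), np.float32(54.6))]
s2 17 [(np.float32(153.2), np.float32(62.2), np.float32(21.1)), (np.float32(148.2), np.float32(60.2), np.float32(26.2)), (np.float32(151.2), np.float32(52.2), np.float32(26.7))]
s2 27 [(np.float32(152.8), np.float32(62.8), np.float32(37.7)), (np.float32(162.2), np.float32(57.8), np.float32(37.7)), (np.float32(158.8), np.float32(61.8), np.float32(32.8))]
s2 40 [(np.float32(172.2), np.float32(59.8), np.float32(55.7)), (np.float32(159.8), np.float32(52.8), np.float32(44.6)), (np.float32(167.2), np.float32(59.8), np.float32(54.6))]
top [280.6  64.9] [-22.5  -4.6]
land [280.7  66.7] [-32.4  -6.7]
pul [280.9  69.2] [-48.3  -9.9]
[201 196  79 250 249 249 249 245 199 197 197 207 207 209 209 209 209 209
 209 208 210 209 210 208 207 208 106 112 111 119 203 204 204 201 204  75
  75  67  79  90]
[104 250 248 248 248 249 134 138 142 207 210 206 211 210 208 215 205 209
 209 203 209 209 212 206 213 197 146 147 136 141 248 246 246 245 245  58]
```

Call:
send_rows([
  {"gripper": 0.27,"linear": [-0.02,-0.002,0],"delta_rot": [0,0,0]},
  {"gripper": 0.27,"linear": [-0.0345,-0.0032,0],"delta_rot": [0,0,0]},
  {"gripper": 0.27,"linear": [-0.0345,-0.0032,-0.02],"delta_rot": [0,0,0]},
  {"gripper": 0.27,"linear": [-0.0345,-0.0032,-0.04],"delta_rot": [0,0,0]},
  {"gripper": 0.27,"linear": [-0.0345,-0.0032,-0.06],"delta_rot": [0,0,0]},
  {"gripper": 0.27,"linear": [-0.0345,-0.0032,-0.06],"delta_rot": [0,0,0]},
  {"gripper": 0.27,"linear": [-0.0345,-0.0032,-0.06],"delta_rot": [0,0,0]},
])

```text
clock: 25.9
position: [0.5056, 0.1164, 0.0998]
ee_rot: [0.0, 0.996, 0.093, -0.0]
contact_force: [-0.2, 1.5, -1.1]
width: 0.0312
gripper_force: 22.6
```

Run:
```python
from h import *
c=Cam("wrist"); print(tool(),c.st["contact_force"].round(2),c.st["moment"].round(2)); jaws(c,(2,)); gold(c,(0,8,16,24,32)); g=cv2.cvtColor(c.im,cv2.COLOR_BGR2GRAY)
print([int(x) for x in g[0:130:3,285]]); print([int(x) for x in g[3,200:380:4]])
t=Cam("top"); cv2.imwrite("pics/t12.png",t.im); im=t.im.astype(int); m=((im[:,:,2]>110)&(im[:,:,2]-im[:,:,0]>70)&(im[:,:,1]-im[:,:,0]>40))
y=np.argwhere(m[140:215,140:280]); print(len(y), y.min(0)+[140,140] if len(y) else 0, y.max(0)+[140,140] if len(y) else 0)
```

```text
(25.95, array([0.5064, 0.1166, 0.1004]), 'yaw y-axis', -79.34, 'x-axis', 10.66, 'z', array([ 0.001, -0.   , -1.   ])) [-0.15  1.47 -1.08] [-0.01  0.02 -0.04]
2 [(171, 205), (236, 269), (323, 343), (378, 399)] x 107.8 y [np.float64(-34.3), np.float64(-23.5), np.float64(31.1), np.float64(37.7)] mid 2.73
0 [(227, 234), (345, 353), (361, 366), (414, 429)]
8 [(225, 232), (346, 354), (361, 363), (410, 429)]
16 [(223, 231), (348, 355), (361, 366), (406, 429)]
24 [(219, 229), (349, 363), (402, 429)]
32 [(225, 227), (351, 359), (397, 429)]
[98, 97, 100, 99, 94, 96, 99, 141, 111, 245, 246, 247, 246, 246, 246, 245, 245, 245, 224, 230, 201, 108, 106, 108, 109, 112, 114, 111, 110, 112, 94, 55, 146, 146, 148, 137, 137, 80, 81, 84, 83, 87, 83, 83]
[203, 201, 64, 65, 70, 64, 249, 148, 142, 254, 242, 243, 243, 195, 187, 181, 178, 173, 95, 98, 100, 99, 100, 101, 100, 99, 95, 100, 98, 100, 98, 212, 210, 208, 210, 208, 56, 143, 190, 77, 66, 98, 133, 90, 127]
4298 [140 140] [214 279]
```

Run:
```python
from h import *
c=Cam("wrist"); print(c.st["position"]); tx=np.array([.9827,.185,0])
for S in [(.6432,.1393,.06),(.650,.1398,.06)]:
    S=np.array(S); print(c.p(S-.038*tx), c.p(S-.038*tx-[0,0,.02]), c.p(S-.024*tx+[0,0,.0155]), c.p(S-.024*tx+[0,0,.0095]), c.p(S-.021*tx))
g=cv2.cvtColor(c.im,cv2.COLOR_BGR2GRAY); print([int(x) for x in g[0:75,285]])
for v in (20,30,40): print(v,[int(x) for x in g[v,225:350:3]])
```

```text
[0.50679363 0.11675382 0.10065836]
[286.57671986  67.49232624] [286.30972025  71.35980413] [286.94332847  36.42992446] [286.83762723  38.76863727] [286.70657874  36.62506692]
[287.89429883  55.37755409] [287.50669116  60.3668249 ] [288.40647581  22.67057209] [288.25326484  25.47045775] [288.05933252  23.88305154]
[148, 153, 140, 110, 95, 101, 98, 104, 100, 98, 98, 101, 104, 102, 99, 92, 91, 94, 97, 97, 103, 97, 96, 93, 107, 112, 96, 66, 190, 250, 246, 245, 245, 245, 246, 247, 247, 247, 246, 246, 246, 245, 246, 246, 246, 245, 245, 245, 243, 245, 245, 245, 246, 245, 244, 245, 246, 229, 155, 200, 230, 226, 226, 188, 106, 109, 108, 109, 106, 109, 107, 105, 110, 111, 109]
20 [194, 195, 95, 243, 242, 243, 243, 243, 243, 244, 244, 243, 248, 110, 164, 168, 162, 159, 158, 97, 103, 102, 98, 100, 97, 102, 101, 98, 99, 204, 209, 209, 208, 206, 208, 206, 207, 207, 206, 189, 80, 77]
30 [199, 143, 68, 111, 243, 242, 243, 242, 244, 244, 243, 243, 243, 244, 244, 244, 244, 245, 245, 246, 246, 245, 245, 245, 244, 183, 183, 184, 203, 202, 217, 248, 248, 204, 204, 203, 202, 176, 71, 79, 76, 57]
40 [72, 68, 69, 67, 69, 73, 187, 245, 245, 245, 245, 245, 246, 246, 246, 246, 246, 246, 246, 246, 246, 247, 246, 245, 250, 250, 249, 249, 250, 249, 250, 250, 250, 250, 253, 120, 77, 75, 77, 74, 77, 76]
```

Run:
```python
from h import *
c=Cam("wrist"); gold(c,range(20,42,2)); 
for uv in [(226,34),(355,34)]: print((toolpt(c,uv,-.012)*1000).round(1))
g=cv2.cvtColor(c.im,cv2.COLOR_BGR2GRAY)
ci=cv2.HoughCircles(cv2.medianBlur(g[100:220,210:360],3),cv2.HOUGH_GRADIENT,1,50,param1=100,param2=20,minRadius=25,maxRadius=45)
for q in ci[0]: print(q,(toolpt(c,(q[0]+210,q[1]+100),-.06)*1000).round(1))
```

```text
20 [(222, 230), (349, 356), (360, 364), (404, 429)]
22 [(218, 229), (349, 356), (360, 364), (403, 429)]
24 [(219, 229), (349, 363), (402, 429)]
26 [(219, 229), (350, 362), (401, 429)]
28 [(220, 228), (350, 361), (399, 429)]
30 [(221, 228), (350, 360), (398, 429)]
32 [(225, 227), (351, 359), (397, 429)]
34 [(351, 354), (396, 429)]
36 [(395, 429)]
38 [(394, 429)]
40 [(393, 429)]
[107.7 -24.5 -12. ]
[107.8  33.2 -12. ]
[77.5 46.5 37.8] [ 63.2   2.7 -60. ]
```

Call:
send_rows([
  {"gripper": 0.27,"linear": [0,0,-0.01],"delta_rot": [0,0,0]},
  {"gripper": 0.27,"linear": [0,0,-0.018],"delta_rot": [0,0,0]},
  {"gripper": 0.27,"linear": [0,0,-0.024],"delta_rot": [0,0,0]},
  {"gripper": 0.27,"linear": [0,0,-0.024],"delta_rot": [0,0,0]},
  {"gripper": 0.27,"linear": [0,0,-0.024],"delta_rot": [0,0,0]},
])

```text
clock: 26.6
position: [0.5058, 0.117, 0.075]
ee_rot: [0.0, 0.996, 0.093, -0.0]
contact_force: [-0.6, 0.5, -1.1]
width: 0.0316
gripper_force: 22.6
```

Call:
send_rows([
  {"gripper": 0.27,"linear": [0,0,-0.003],"delta_rot": [0,0,0]},
  {"gripper": 0.27,"linear": [0,0,-0.006],"delta_rot": [0,0,0]},
  {"gripper": 0.27,"linear": [0,0,-0.006],"delta_rot": [0,0,0]},
])

```text
clock: 26.9
position: [0.5058, 0.117, 0.0691]
ee_rot: [0.0, 0.996, 0.093, -0.0]
contact_force: [-0.3, 0.5, -2.4]
width: 0.0314
gripper_force: 22.6
```

Call:
send_rows([
  {"gripper": 0.27,"linear": [0,0,-0.003],"delta_rot": [0,0,0]},
  {"gripper": 0.27,"linear": [0,0,-0.006],"delta_rot": [0,0,0]},
  {"gripper": 0.27,"linear": [0,0,-0.008],"delta_rot": [0,0,0]},
  {"gripper": 0.27,"linear": [0,0,-0.008],"delta_rot": [0,0,0]},
])

```text
clock: 27.3
position: [0.5058, 0.1169, 0.0611]
ee_rot: [0.0, 0.996, 0.093, -0.0]
contact_force: [0.1, 0.0, -2.0]
width: 0.0317
gripper_force: 22.6
```

Call:
send_rows([
  {"gripper": 0.27,"linear": [0,0,-0.002],"delta_rot": [0,0,0]},
  {"gripper": 0.27,"linear": [0,0,-0.004],"delta_rot": [0,0,0]},
  {"gripper": 0.27,"linear": [0,0,-0.004],"delta_rot": [0,0,0]},
  {"gripper": 0.27,"linear": [0,0,-0.004],"delta_rot": [0,0,0]},
])

```text
clock: 27.7
position: [0.5059, 0.117, 0.0574]
ee_rot: [0.0, 0.996, 0.093, -0.0]
contact_force: [0.2, 0.7, -0.7]
width: 0.0316
gripper_force: 22.7
```

Call:
send_rows([
  {"gripper": 0.27,"linear": [0,0,-0.001],"delta_rot": [0,0,0]},
  {"gripper": 0.27,"linear": [0,0,-0.002],"delta_rot": [0,0,0]},
  {"gripper": 0.27,"linear": [0,0,-0.002],"delta_rot": [0,0,0]},
  {"gripper": 0.27,"linear": [0,0,-0.002],"delta_rot": [0,0,0]},
])

```text
clock: 28.1
position: [0.5059, 0.117, 0.0554]
ee_rot: [0.0, 0.996, 0.093, -0.0]
contact_force: [-0.1, -0.1, -1.6]
width: 0.0315
gripper_force: 22.6
```

Call:
send_rows([
  {"gripper": 0.27,"linear": [0,0,-0.001],"delta_rot": [0,0,0]},
  {"gripper": 0.27,"linear": [0,0,-0.001],"delta_rot": [0,0,0]},
  {"gripper": 0.22,"linear": [-0.001,-0.0002,-0.0013],"delta_rot": [0,0,0]},
  {"gripper": 0.17,"linear": [-0.002,-0.0004,-0.0016],"delta_rot": [0,0,0]},
  {"gripper": 0.12,"linear": [-0.003,-0.0006,-0.0019],"delta_rot": [0,0,0]},
  {"gripper": 0.07,"linear": [-0.004,-0.0008,-0.0022],"delta_rot": [0,0,0]},
  {"gripper": 0.07,"linear": [-0.004,-0.0008,-0.0022],"delta_rot": [0,0,0]},
])

```text
clock: 28.8
position: [0.5017, 0.1161, 0.0532]
ee_rot: [0.0, 0.996, 0.093, -0.0]
contact_force: [-0.4, -0.2, -1.5]
width: 0.0397
gripper_force: 19.8
```

Run:
```python
from h import *
c=Cam("wrist"); print(tool(),c.st["contact_force"].round(2),c.st["moment"].round(2),c.st["gripper_force"],c.st["width"]); jaws(c,(2,60)); gold(c,range(0,40,6))
```

```text
(28.85, array([0.5017, 0.1161, 0.0532]), 'yaw y-axis', -79.3, 'x-axis', 10.7, 'z', array([-0., -0., -1.])) [-0.36 -0.23 -1.46] [ 0.    0.06 -0.01] 19.766232585534453 0.03970874416156453
2 [(184, 216), (226, 234), (244, 333), (361, 397)] x 107.8 y [np.float64(-30.2), np.float64(-20.1), np.float64(25.7), np.float64(37.1)] mid 3.13
60 [(199, 235), (338, 373)] x 91.0 y [np.float64(-26.7), np.float64(-14.8), np.float64(19.3), np.float64(30.9)] mid 2.17
0 [(235, 243), (335, 342), (399, 429)]
6 [(235, 242), (335, 343), (397, 429)]
12 [(223, 228), (234, 241), (336, 343), (394, 429)]
18 [(225, 241), (337, 354), (392, 429)]
24 [(236, 240), (337, 348), (389, 429)]
30 [(387, 429)]
36 [(384, 429)]
```

Call:
send_rows([
  {"gripper": 0.02,"linear": [-0.001,-0.0002,-0.0003],"delta_rot": [0,0,0]},
  {"gripper": -0.03,"linear": [-0.002,-0.0004,-0.0006],"delta_rot": [0,0,0]},
  {"gripper": -0.08,"linear": [-0.003,-0.0006,-0.0009],"delta_rot": [0,0,0]},
  {"gripper": -0.125,"linear": [-0.004,-0.0008,-0.0012],"delta_rot": [0,0,0]},
  {"gripper": -0.125,"linear": [-0.004,-0.0008,-0.0012],"delta_rot": [0,0,0]},
])

```text
clock: 29.35
position: [0.4979, 0.1154, 0.0521]
ee_rot: [0.0, 0.996, 0.093, 0.0]
contact_force: [0.8, 0.3, -0.5]
width: 0.048
gripper_force: 15.4
```

Run:
```python
from h import *
c=Cam("wrist"); print(tool(),c.st["contact_force"].round(2),c.st["moment"].round(2),c.st["gripper_force"],c.st["width"]); jaws(c,(2,60)); gold(c,range(0,40,6))
```

```text
(29.4, array([0.498 , 0.1154, 0.0521]), 'yaw y-axis', -79.3, 'x-axis', 10.7, 'z', array([ 0., -0., -1.])) [ 0.82  0.3  -0.55] [ 0.02 -0.17  0.01] 15.41555643081665 0.0479888934167576
2 [(195, 227), (255, 320), (331, 340), (348, 383)] x 107.8 y [np.float64(-26.7), np.float64(-16.6), np.float64(21.6), np.float64(32.6)] mid 2.74
60 [(199, 241), (331, 364)] x 91.0 y [np.float64(-26.7), np.float64(-12.8), np.float64(17.0), np.float64(27.9)] mid 1.35
0 [(247, 254), (322, 329), (385, 429)]
6 [(246, 254), (322, 329), (383, 429)]
12 [(233, 253), (321, 344), (381, 429)]
18 [(243, 253), (322, 340), (380, 429)]
24 [(379, 429)]
30 [(379, 429)]
36 [(378, 429)]
```

Call:
send_rows([
  {"gripper": -0.175,"linear": [-0.0008,-0.0002,-0.0004],"delta_rot": [0,0,0]},
  {"gripper": -0.225,"linear": [-0.0016,-0.0003,-0.0008],"delta_rot": [0,0,0]},
  {"gripper": -0.275,"linear": [-0.0024,-0.0005,-0.0013],"delta_rot": [0,0,0]},
  {"gripper": -0.3,"linear": [-0.003,-0.0006,-0.0016],"delta_rot": [0,0,0]},
  {"gripper": -0.3,"linear": [-0.003,-0.0006,-0.0016],"delta_rot": [0,0,0]},
])

```text
clock: 29.9
position: [0.4947, 0.1147, 0.0503]
ee_rot: [0.0, 0.996, 0.093, -0.0]
contact_force: [-0.7, 0.3, -0.8]
width: 0.0557
gripper_force: 9.1
```

Run:
```python
from h import *
c=Cam("wrist"); print(tool(),c.st["contact_force"].round(2),c.st["moment"].round(2),c.st["gripper_force"],c.st["width"]); jaws(c,(2,60)); gold(c,range(0,40,6))
```

```text
(29.95, array([0.4947, 0.1147, 0.0504]), 'yaw y-axis', -79.3, 'x-axis', 10.7, 'z', array([-0., -0., -1.])) [-0.73  0.3  -0.78] [ 0.04  0.   -0.02] 9.127241108799353 0.05566024692554897
2 [(204, 236), (265, 312), (339, 375)] x 107.8 y [np.float64(-23.9), np.float64(-13.8), np.float64(18.8), np.float64(30.1)] mid 2.82
60 [(217, 247), (326, 360)] x 91.0 y [np.float64(-20.7), np.float64(-10.8), np.float64(15.3), np.float64(26.6)] mid 2.59
0 [(256, 264), (313, 321), (381, 429)]
6 [(256, 264), (313, 321), (381, 429)]
12 [(241, 264), (313, 336), (381, 429)]
18 [(243, 248), (262, 263), (380, 429)]
24 [(380, 429)]
30 [(379, 429)]
36 [(379, 429)]
```

Call:
send_rows([
  {"gripper": -0.35,"linear": [-0.0006,-0.0001,-0.0005],"delta_rot": [0,0,0]},
  {"gripper": -0.4,"linear": [-0.0012,-0.0002,-0.0009],"delta_rot": [0,0,0]},
  {"gripper": -0.45,"linear": [-0.0018,-0.0003,-0.0013],"delta_rot": [0,0,0]},
  {"gripper": -0.45,"linear": [-0.0018,-0.0003,-0.0013],"delta_rot": [0,0,0]},
  {"gripper": -0.45,"linear": [-0.0018,-0.0003,-0.0013],"delta_rot": [0,0,0]},
])

```text
clock: 30.45
position: [0.493, 0.1145, 0.0491]
ee_rot: [0.0, 0.996, 0.093, -0.0]
contact_force: [-0.1, 0.3, -0.8]
width: 0.0617
gripper_force: 8.5
```

Run:
```python
from h import *
c=Cam("wrist"); print(tool(),c.st["contact_force"].round(2),c.st["moment"].round(2),c.st["gripper_force"],c.st["width"]); jaws(c,(2,60)); gold(c,range(0,30,2))
g=cv2.cvtColor(c.im,cv2.COLOR_BGR2GRAY); print([int(x) for x in g[0:75,285]])
for S in [(.6432,.1393,.06),(.6483,.1393,.06)]:
    S=np.array(S); tx=np.array([.9827,.185,0]); print(c.p(S-.038*tx),c.p(S-.0422*tx+[0,0,.006]))
```

```text
(30.5, array([0.4931, 0.1145, 0.0491]), 'yaw y-axis', -79.3, 'x-axis', 10.7, 'z', array([-0., -0., -1.])) [-0.13  0.35 -0.81] [ 0.02 -0.04  0.01] 8.50988210993819 0.061686547588443795
2 [(211, 243), (269, 307), (332, 367)] x 107.8 y [np.float64(-21.7), np.float64(-11.5), np.float64(16.6), np.float64(27.6)] mid 2.74
60 [(221, 251), (321, 355)] x 91.0 y [np.float64(-19.4), np.float64(-9.5), np.float64(13.7), np.float64(24.9)] mid 2.43
0 [(257, 264), (314, 322), (382, 429)]
2 [(257, 265), (314, 325), (382, 429)]
4 [(250, 265), (314, 325), (382, 429)]
6 [(247, 265), (314, 329), (382, 429)]
8 [(247, 265), (314, 329), (382, 429)]
10 [(247, 265), (314, 329), (382, 429)]
12 [(248, 265), (381, 429)]
14 [(381, 429)]
16 [(381, 429)]
18 [(381, 429)]
20 [(381, 429)]
22 [(381, 429)]
24 [(381, 429)]
26 [(381, 429)]
28 [(380, 429)]
[233, 233, 235, 232, 187, 115, 118, 181, 241, 246, 245, 244, 245, 245, 246, 246, 246, 245, 246, 228, 132, 138, 137, 134, 134, 136, 136, 133, 134, 134, 130, 136, 135, 134, 135, 137, 136, 136, 133, 135, 137, 134, 139, 138, 136, 135, 138, 136, 135, 137, 140, 137, 135, 136, 137, 134, 136, 135, 131, 124, 122, 114, 114, 99, 84, 65, 51, 50, 77, 145, 172, 171, 172, 172, 170]
[288.54435824  18.49493897] [288.68014179  25.68586833]
[290.76769386   5.65973896] [290.97856268  12.50162177]
```

Run:
```python
from h import *
c=Cam("wrist"); 
for v in (11.5,12.5): print((toolpt(c,(265,v),-.017)*1000).round(1),(toolpt(c,(314,v),-.017)*1000).round(1))
g=cv2.cvtColor(c.im,cv2.COLOR_BGR2GRAY)
ci=cv2.HoughCircles(cv2.medianBlur(g[100:220,210:360],3),cv2.HOUGH_GRADIENT,1,50,param1=100,param2=20,minRadius=25,maxRadius=45)
for q in ci[0]: print(q,(toolpt(c,(q[0]+210,q[1]+100),-.06)*1000).round(1))
```

```text
[115.3  -6.7 -17. ] [115.3  14.2 -17. ]
[114.9  -6.7 -17. ] [115.   14.2 -17. ]
[75.5 66.5 40. ] [ 56.3   2.  -60. ]
```

Call:
send_rows([
  {"gripper": -0.45,"linear": [-0.0008,-0.001,0],"delta_rot": [0,0,0]},
  {"gripper": -0.45,"linear": [-0.0008,-0.001,0.002],"delta_rot": [0,0,0]},
  {"gripper": -0.45,"linear": [-0.0008,-0.001,0.005],"delta_rot": [0,0,0]},
  {"gripper": -0.45,"linear": [-0.0008,-0.001,0.009],"delta_rot": [0,0,0]},
  {"gripper": -0.45,"linear": [-0.0008,-0.001,0.015],"delta_rot": [0,0,0]},
  {"gripper": -0.45,"linear": [-0.0008,-0.001,0.025],"delta_rot": [0,0,0]},
  {"gripper": -0.45,"linear": [-0.0008,-0.001,0.025],"delta_rot": [0,0,0]},
])

```text
clock: 31.25
position: [0.4938, 0.1136, 0.0759]
ee_rot: [0.0, 0.996, 0.093, 0.002]
contact_force: [0.6, -0.3, -1.0]
width: 0.062
gripper_force: 8.5
```

Run:
```python
from h import *
c=Cam("wrist"); print(tool(),c.st["contact_force"].round(2),c.st["gripper_force"],c.st["width"]); jaws(c,(2,)); gold(c,range(0,70,4))
```

```text
(31.3, array([0.4933, 0.1136, 0.0752]), 'yaw y-axis', -79.3, 'x-axis', 10.7, 'z', array([ 0.002,  0.   , -1.   ])) [ 0.65 -0.29 -1.  ] 8.496787872863933 0.0619911285056385
2 [(171, 185), (212, 243), (266, 306), (315, 325), (331, 366)] x 107.8 y [np.float64(-34.3), np.float64(-29.9), np.float64(16.2), np.float64(27.3)] mid -5.16
0 [(259, 265), (308, 314), (369, 429)]
4 [(259, 265), (308, 314), (368, 429)]
8 [(259, 265), (308, 314), (368, 429)]
12 [(259, 265), (308, 314), (368, 429)]
16 [(259, 265), (307, 314), (368, 429)]
20 [(260, 266), (307, 327), (368, 429)]
24 [(249, 266), (307, 327), (368, 429)]
28 [(250, 266), (307, 326), (367, 429)]
32 [(367, 429)]
36 [(367, 429)]
40 [(367, 429)]
44 [(367, 429)]
48 [(366, 429)]
52 [(366, 429)]
56 [(366, 429)]
60 [(366, 429)]
64 [(365, 429)]
68 [(364, 429)]
```

Call:
send_rows([
  {"gripper": -0.45,"linear": [0,0,0.03],"delta_rot": [0,0,0]},
  {"gripper": -0.45,"linear": [-0.005,-0.02,0.055],"delta_rot": [0,0,0]},
  {"gripper": -0.45,"linear": [-0.01,-0.06,0.055],"delta_rot": [0,0,-0.02]},
  {"gripper": -0.45,"linear": [-0.015,-0.105,0.055],"delta_rot": [0,0,-0.04]},
  {"gripper": -0.45,"linear": [-0.02,-0.15,0.055],"delta_rot": [0,0,-0.06]},
  {"gripper": -0.45,"linear": [-0.025,-0.195,0.055],"delta_rot": [0,0,-0.08]},
  {"gripper": -0.45,"linear": [-0.028,-0.24,0.055],"delta_rot": [0,0,-0.087]},
  {"gripper": -0.45,"linear": [-0.03,-0.285,0.055],"delta_rot": [0,0,-0.087]},
])

```text
clock: 32.1
position: [0.4616, -0.1731, 0.1292]
ee_rot: [-0.0, 0.999, 0.05, 0.0]
contact_force: [1.1, 0.9, -1.3]
width: 0.0621
gripper_force: 8.5
```

Call:
send_rows([
  {"gripper": -0.45,"linear": [-0.001,-0.04,0],"delta_rot": [0,0,0]},
  {"gripper": -0.45,"linear": [-0.002,-0.08,0],"delta_rot": [0,0,0]},
  {"gripper": -0.45,"linear": [-0.003,-0.115,0],"delta_rot": [0,0,0]},
  {"gripper": -0.45,"linear": [-0.003,-0.133,0],"delta_rot": [0,0,0]},
  {"gripper": -0.45,"linear": [-0.003,-0.133,-0.03],"delta_rot": [0,0,0]},
  {"gripper": -0.45,"linear": [-0.003,-0.133,-0.07],"delta_rot": [0,0,0]},
  {"gripper": -0.45,"linear": [-0.003,-0.133,-0.1],"delta_rot": [0,0,0]},
  {"gripper": -0.45,"linear": [-0.003,-0.133,-0.1],"delta_rot": [0,0,0]},
])

```text
clock: 32.9
position: [0.4561, -0.3011, 0.0252]
ee_rot: [-0.004, 0.999, 0.05, -0.004]
contact_force: [-0.8, 0.8, -1.0]
width: 0.0622
gripper_force: 8.5
```

```bash
cat >> h.py <<'E'
def blobs(c,u0,u1,v0,v1,z,amin=25):
    im=c.im.astype(int)[v0:v1,u0:u1]; m=((im[:,:,2]>110)&(im[:,:,2]-im[:,:,0]>70)&(im[:,:,1]-im[:,:,0]>35)).astype(np.uint8)
    n,l,st,ce=cv2.connectedComponentsWithStats(m)
    for i in range(1,n):
        if st[i,4]>amin: print("blob",st[i,:2]+[u0,v0],st[i,2:5],c.w(ce[i]+[u0,v0],z).round(4))
E
python3 - <<'E'
from h import *
c=Cam("wrist"); print(tool(),c.st["contact_force"].round(2),c.st["gripper_force"],c.st["width"]); jaws(c,(2,)); gold(c,range(0,50,4))
t=Cam("top"); cv2.imwrite("pics/t13.png",t.im)
print("mat");blobs(t,315,455,155,245,.005); 
# bank gold: ring brass vs rest
im=t.im[150:215,150:262]; hsv=cv2.cvtColor(im,cv2.COLOR_BGR2HSV)
m=((hsv[:,:,0]>18)&(hsv[:,:,0]<32)&(hsv[:,:,1]>120)&(hsv[:,:,2]>100)).astype(np.uint8)
n,l,st,ce=cv2.connectedComponentsWithStats(m)
for i in range(1,n):
    if st[i,4]>5: print(st[i],t.w(ce[i]+[150,150],.064).round(4))
E
```

```text
(32.95, array([ 0.4579, -0.3026,  0.0275]), 'yaw y-axis', -84.26, 'x-axis', 5.74, 'z', array([-0.004,  0.004, -1.   ])) [-0.75  0.84 -0.99] 8.498408035375178 0.062155794218818165
2 [(212, 244), (331, 366)] x 107.9 y [np.float64(-21.5), np.float64(-11.4), np.float64(16.1), np.float64(27.2)] mid 2.61
0 [(264, 271), (312, 319)]
4 [(265, 271), (311, 318)]
8 [(265, 271), (311, 318)]
12 [(265, 271), (311, 318)]
16 [(249, 271), (311, 328)]
20 [(249, 272), (311, 327)]
24 [(250, 271), (311, 326), (426, 429)]
28 [(422, 429)]
32 [(419, 429)]
36 [(415, 429)]
40 [(412, 429)]
44 [(410, 428)]
48 [(408, 426)]
mat
blob [315 155] [ 140   78 1564] [ 0.6687 -0.2908  0.005 ]
blob [374 180] [ 23  25 179] [ 0.6111 -0.2901  0.005 ]
blob [315 234] [ 62  11 569] [ 0.4704 -0.1769  0.005 ]
blob [424 238] [ 8  7 37] [ 0.4616 -0.4055  0.005 ]
[83 16  7  3  7] [0.6738 0.1324 0.064 ]
[89 20  8 19 49] [0.6297 0.1148 0.064 ]
[73 29  9 14 41] [0.618  0.1581 0.064 ]
```

```bash
cat >> h.py <<'E'
def ringrel(c,ztop):
    im=c.im.astype(int); m=(im[:,:,2]>120)&(im[:,:,2]-im[:,:,0]>70); tz=c.st["position"][2]-ztop
    L=[];Rr=[];rear=[]
    for v in range(0,120):
        u=np.where(m[v,225:350])[0]+225; a=u[u<288];b=u[u>=288]
        if len(a)>3 and len(b)>3: L.append(toolpt(c,(a.max()+.5,v),tz)); Rr.append(toolpt(c,(b.min()-.5,v),tz)); rear.append(v)
    L=np.array(L);Rr=np.array(Rr); l=np.median(L[:,1]);r=np.median(Rr[:,1]); x=toolpt(c,(288,max(rear)+.8),tz)[0]
    k=np.polyfit((L[:,0]),(L[:,1]+Rr[:,1])/2,1)[0]
    print("rear row",max(rear),"eye x",round(x*1000+10,2),"y",round((l+r)*500,2),"gap",round((r-l)*1000,1),"skew",round(float(k),3))
E
python3 - <<'E'
from h import *
c=Cam("wrist"); print(tool()); jaws(c,(2,)); gold(c,range(20,32)); ringrel(c,.006)
E
```

```text
(33.05, array([ 0.4604, -0.3048,  0.0303]), 'yaw y-axis', -84.26, 'x-axis', 5.74, 'z', array([ 0.002, -0.001, -1.   ]))
2 [(212, 244), (331, 366)] x 107.9 y [np.float64(-21.5), np.float64(-11.4), np.float64(16.1), np.float64(27.1)] mid 2.61
20 [(259, 266), (304, 311)]
21 [(259, 266), (304, 311)]
22 [(259, 266), (304, 311)]
23 [(259, 266), (304, 311), (428, 429)]
24 [(251, 253), (259, 266), (304, 311), (426, 429)]
25 [(250, 266), (304, 326), (424, 429)]
26 [(250, 266), (304, 326), (423, 429)]
27 [(250, 266), (304, 326), (422, 429)]
28 [(250, 266), (304, 326), (420, 429)]
29 [(250, 266), (304, 326), (419, 429)]
30 [(250, 266), (304, 326), (418, 429)]
31 [(250, 266), (304, 325), (416, 429)]
rear row 33 eye x 125.13 y 1.85 gap 20.0 skew -0.002
```

Call:
send_rows([
  {"gripper": -0.45,"linear": [-0.001,0.0007,-0.01],"delta_rot": [0,0,0]},
  {"gripper": -0.45,"linear": [-0.001,0.0007,-0.02],"delta_rot": [0,0,0]},
  {"gripper": -0.45,"linear": [-0.001,0.0007,-0.027],"delta_rot": [0,0,0]},
  {"gripper": -0.45,"linear": [-0.001,0.0007,-0.031],"delta_rot": [0,0,0]},
  {"gripper": -0.45,"linear": [-0.001,0.0007,-0.031],"delta_rot": [0,0,0]},
  {"gripper": -0.45,"linear": [-0.001,0.0007,-0.031],"delta_rot": [0,0,0]},
])

```text
clock: 33.65
position: [0.4584, -0.3039, -0.0019]
ee_rot: [0.0, 0.999, 0.05, -0.0]
contact_force: [-0.9, -0.1, -1.8]
width: 0.062
gripper_force: 8.5
```

Run:
```python
from h import *
c=Cam("wrist"); print(tool(),c.st["contact_force"].round(2)); jaws(c,(2,)); ringrel(c,.006)
```

```text
(33.7, array([ 0.4586, -0.304 , -0.0017]), 'yaw y-axis', -84.28, 'x-axis', 5.72, 'z', array([ 0., -0., -1.])) [-0.87 -0.15 -1.79]
2 [(212, 244), (331, 366)] x 107.9 y [np.float64(-21.5), np.float64(-11.4), np.float64(16.1), np.float64(27.1)] mid 2.61
rear row 15 eye x 126.05 y 1.74 gap 20.2 skew 0.009
```

Call:
send_rows([
  {"gripper": -0.45,"linear": [0,0.0008,0],"delta_rot": [0,0,0]},
  {"gripper": -0.45,"linear": [0,0.0008,-0.004],"delta_rot": [0,0,0]},
  {"gripper": -0.45,"linear": [0,0.0008,-0.007],"delta_rot": [0,0,0]},
  {"gripper": -0.45,"linear": [0,0.0008,-0.0088],"delta_rot": [0,0,0]},
  {"gripper": -0.45,"linear": [0,0.0008,-0.0088],"delta_rot": [0,0,0]},
  {"gripper": -0.45,"linear": [0,0.0008,-0.0088],"delta_rot": [0,0,0]},
])

```text
clock: 34.3
position: [0.4583, -0.303, -0.0108]
ee_rot: [-0.0, 0.999, 0.05, -0.0]
contact_force: [-0.1, -1.4, -1.8]
width: 0.0621
gripper_force: 8.5
```

Run:
```python
from h import *
c=Cam("wrist"); print(tool(),c.st["contact_force"].round(2)); jaws(c,(2,)); ringrel(c,.006)
```

```text
(34.35, array([ 0.4584, -0.303 , -0.0107]), 'yaw y-axis', -84.28, 'x-axis', 5.72, 'z', array([-0., -0., -1.])) [-0.1  -1.37 -1.79]
2 [(211, 243), (331, 366)] x 107.9 y [np.float64(-21.8), np.float64(-11.7), np.float64(16.1), np.float64(27.1)] mid 2.45
rear row 10 eye x 125.74 y 2.76 gap 20.3 skew -0.005
```

Call:
send_rows([
  {"gripper": -0.38,"linear": [0,0,0.0008],"delta_rot": [0,0,0]},
  {"gripper": -0.3,"linear": [0,0,0.0015],"delta_rot": [0,0,0]},
  {"gripper": -0.21,"linear": [0,0,0.0023],"delta_rot": [0,0,0]},
  {"gripper": -0.125,"linear": [0,0,0.003],"delta_rot": [0,0,0]},
  {"gripper": -0.125,"linear": [0,0,0.003],"delta_rot": [0,0,0]},
  {"gripper": -0.125,"linear": [0,0,0.003],"delta_rot": [0,0,0]},
])

```text
clock: 34.95
position: [0.4585, -0.3031, -0.0076]
ee_rot: [0.0, 0.999, 0.05, 0.0]
contact_force: [-0.0, -1.2, -0.6]
width: 0.0482
gripper_force: 15.1
```

Run:
```python
from h import *
c=Cam("wrist"); print(tool(),c.st["contact_force"].round(2),c.st["moment"].round(2),c.st["gripper_force"]); jaws(c,(2,)); gold(c,(0,4,8,12,16))
```

```text
(35.0, array([ 0.4585, -0.3031, -0.0076]), 'yaw y-axis', -84.29, 'x-axis', 5.71, 'z', array([ 0., -0., -1.])) [-0.01 -1.18 -0.62] [-0.03 -0.07 -0.07] 15.061678290367126
2 [(196, 227), (347, 383)] x 107.9 y [np.float64(-26.5), np.float64(-16.7), np.float64(21.2), np.float64(32.5)] mid 2.6
0 [(247, 255), (321, 329)]
4 [(236, 255), (321, 329)]
8 [(232, 254), (321, 344)]
12 [(233, 254), (322, 344)]
16 [(252, 253)]
```

Call:
send_rows([
  {"gripper": -0.04,"linear": [0,0,0.0006],"delta_rot": [0,0,0]},
  {"gripper": 0.05,"linear": [0,0,0.0012],"delta_rot": [0,0,0]},
  {"gripper": 0.13,"linear": [0,0,0.0017],"delta_rot": [0,0,0]},
  {"gripper": 0.2,"linear": [0,0,0.0021],"delta_rot": [0,0,0]},
  {"gripper": 0.27,"linear": [0,0,0.0024],"delta_rot": [0,0,0]},
  {"gripper": 0.27,"linear": [0,0,0.0024],"delta_rot": [0,0,0]},
  {"gripper": 0.27,"linear": [0,0,0.0024],"delta_rot": [0,0,0]},
])

```text
clock: 35.7
position: [0.4583, -0.303, -0.0053]
ee_rot: [-0.0, 0.999, 0.05, -0.0]
contact_force: [0.0, -0.0, -0.4]
width: 0.0316
gripper_force: 22.3
```

Run:
```python
from h import *
c=Cam("wrist"); print(tool(),c.st["contact_force"].round(2),c.st["moment"].round(2),c.st["gripper_force"]); jaws(c,(2,)); gold(c,(0,4,8,12,16,24,32))
```

```text
(35.75, array([ 0.4583, -0.303 , -0.0053]), 'yaw y-axis', -84.28, 'x-axis', 5.72, 'z', array([-0., -0., -1.])) [ 0.01 -0.03 -0.45] [-0.02 -0.02 -0.02] 22.327994853258133
2 [(172, 205), (367, 399)] x 107.9 y [np.float64(-34.1), np.float64(-23.7), np.float64(27.5), np.float64(37.6)] mid 1.81
0 [(226, 234), (345, 353)]
4 [(225, 233), (346, 354)]
8 [(224, 232), (346, 355)]
12 [(223, 232), (347, 355)]
16 [(215, 231), (348, 356)]
24 [(218, 229), (349, 363)]
```

Call:
send_rows([
  {"gripper": 0.27,"linear": [0,0,0.003],"delta_rot": [0,0,0]},
  {"gripper": 0.27,"linear": [0,0,0.01],"delta_rot": [0,0,0]},
  {"gripper": 0.27,"linear": [0,0,0.025],"delta_rot": [0,0,0]},
  {"gripper": 0.27,"linear": [0,0,0.05],"delta_rot": [0,0,0]},
  {"gripper": 0.27,"linear": [0,0.01,0.09],"delta_rot": [0,0,0.02]},
  {"gripper": 0.27,"linear": [0,0.035,0.125],"delta_rot": [0,0,0.04]},
  {"gripper": 0.27,"linear": [0,0.075,0.145],"delta_rot": [0,0,0.06]},
  {"gripper": 0.27,"linear": [0.002,0.12,0.145],"delta_rot": [0,0,0.086]},
])

```text
clock: 36.55
position: [0.4626, -0.1839, 0.1438]
ee_rot: [0.003, 0.996, 0.092, 0.004]
contact_force: [0.9, 0.4, -2.2]
width: 0.0317
gripper_force: 22.1
```

Call:
send_rows([
  {"gripper": 0.27,"linear": [0.004,0.045,0],"delta_rot": [0,0,0]},
  {"gripper": 0.27,"linear": [0.008,0.09,0],"delta_rot": [0,0,0]},
  {"gripper": 0.27,"linear": [0.012,0.135,0],"delta_rot": [0,0,0]},
  {"gripper": 0.27,"linear": [0.016,0.18,0],"delta_rot": [0,0,0]},
  {"gripper": 0.27,"linear": [0.02,0.225,0],"delta_rot": [0,0,0]},
  {"gripper": 0.27,"linear": [0.023,0.27,0],"delta_rot": [0,0,0]},
  {"gripper": 0.27,"linear": [0.026,0.315,0],"delta_rot": [0,0,0]},
  {"gripper": 0.27,"linear": [0.028,0.355,0],"delta_rot": [0,0,0]},
])

```text
clock: 37.35
position: [0.4882, 0.1742, 0.1404]
ee_rot: [-0.0, 0.996, 0.093, 0.0]
contact_force: [1.2, -0.3, -0.7]
width: 0.0316
gripper_force: 22.2
```

Call:
send_rows([
  {"gripper": 0.27,"linear": [0,0.025,0],"delta_rot": [0,0,0]},
  {"gripper": 0.27,"linear": [0,0.033,0],"delta_rot": [0,0,0]},
  {"gripper": 0.27,"linear": [0,0.033,0],"delta_rot": [0,0,0]},
  {"gripper": 0.27,"linear": [0,0.033,-0.02],"delta_rot": [0,0,0]},
  {"gripper": 0.27,"linear": [0,0.033,-0.039],"delta_rot": [0,0,0]},
  {"gripper": 0.27,"linear": [0,0.033,-0.039],"delta_rot": [0,0,0]},
  {"gripper": 0.27,"linear": [0,0.033,-0.039],"delta_rot": [0,0,0]},
])

```text
clock: 38.05
position: [0.4884, 0.2037, 0.101]
ee_rot: [0.0, 0.996, 0.092, -0.0]
contact_force: [0.2, 0.2, -1.4]
width: 0.0316
gripper_force: 22.2
```

```bash
cat >> h.py <<'E'
def seatview(c):
    g=cv2.cvtColor(c.im,cv2.COLOR_BGR2GRAY).astype(int)
    print("col",[int(x) for x in g[16:72:1,287]])
    for v in (34,40,46): 
        r=g[v]>225; u=np.where(r[215:350])[0]+215; print(v,u.min(),u.max(),(u.min()+u.max())/2)
E
python3 - <<'E'
from h import *
c=Cam("wrist"); print(tool(),c.st["contact_force"].round(2),c.st["gripper_force"]); jaws(c,(2,)); gold(c,(0,8,16,24,32)); seatview(c)
E
```

```text
(38.1, array([0.4891, 0.2041, 0.1016]), 'yaw y-axis', -79.43, 'x-axis', 10.57, 'z', array([ 0.001, -0.   , -1.   ])) [ 0.22  0.17 -1.42] 22.183065377175808
2 [(171, 205), (236, 270), (321, 343), (378, 399)] x 107.8 y [np.float64(-34.3), np.float64(-23.6), np.float64(31.1), np.float64(37.7)] mid 2.73
0 [(227, 234), (345, 353)]
8 [(225, 232), (347, 354), (410, 413)]
16 [(216, 218), (223, 231), (348, 355), (406, 416)]
24 [(219, 229), (349, 363), (402, 422)]
32 [(417, 421)]
col [95, 98, 101, 98, 102, 106, 134, 151, 126, 62, 160, 241, 248, 245, 245, 246, 247, 247, 248, 247, 246, 247, 246, 247, 247, 247, 247, 247, 246, 246, 245, 245, 246, 246, 247, 247, 246, 245, 247, 242, 184, 169, 226, 223, 225, 208, 148, 100, 104, 106, 107, 108, 107, 109, 106, 105]
34 238 329 283.5
40 241 324 282.5
46 246 315 280.5
```

Call:
send_rows([
  {"gripper": 0.27,"linear": [0.0005,0.0018,0],"delta_rot": [0,0,0]},
  {"gripper": 0.27,"linear": [0.0005,0.0018,-0.01],"delta_rot": [0,0,0]},
  {"gripper": 0.27,"linear": [0.0005,0.0018,-0.02],"delta_rot": [0,0,0]},
  {"gripper": 0.27,"linear": [0.0005,0.0018,-0.026],"delta_rot": [0,0,0]},
  {"gripper": 0.27,"linear": [0.0005,0.0018,-0.026],"delta_rot": [0,0,0]},
])

```text
clock: 38.6
position: [0.4877, 0.2065, 0.0732]
ee_rot: [0.0, 0.996, 0.093, -0.002]
contact_force: [-1.1, -0.3, -1.5]
width: 0.0316
gripper_force: 22.2
```

Call:
send_rows([
  {"gripper": 0.27,"linear": [0,0,-0.003],"delta_rot": [0,0,0]},
  {"gripper": 0.27,"linear": [0,0,-0.006],"delta_rot": [0,0,0]},
  {"gripper": 0.27,"linear": [0,0,-0.006],"delta_rot": [0,0,0]},
])

```text
clock: 38.9
position: [0.4887, 0.2067, 0.0684]
ee_rot: [0.0, 0.996, 0.093, -0.0]
contact_force: [-0.7, 0.7, -0.9]
width: 0.0319
gripper_force: 22.2
```

Run:
```python
from h import *
c=Cam("wrist"); print(tool(),c.st["contact_force"].round(2),c.st["moment"].round(2)); jaws(c,(2,)); gold(c,(0,8,16,24,32))
```

```text
(38.95, array([0.4888, 0.2068, 0.0686]), 'yaw y-axis', -79.35, 'x-axis', 10.65, 'z', array([-0., -0., -1.])) [-0.65  0.71 -0.95] [ 0.02  0.05 -0.03]
2 [(171, 205), (236, 261), (319, 343), (378, 399)] x 107.8 y [np.float64(-34.3), np.float64(-23.5), np.float64(31.1), np.float64(37.7)] mid 2.73
0 [(227, 234), (345, 353)]
8 [(225, 232), (347, 354), (417, 418), (425, 429)]
16 [(216, 217), (223, 231), (348, 355), (415, 429)]
24 [(219, 229), (349, 363), (414, 421)]
32 [(412, 421)]
```

Call:
send_rows([
  {"gripper": 0.27,"linear": [0,0,-0.003],"delta_rot": [0,0,0]},
  {"gripper": 0.27,"linear": [0,0,-0.006],"delta_rot": [0,0,0]},
  {"gripper": 0.27,"linear": [0,0,-0.009],"delta_rot": [0,0,0]},
  {"gripper": 0.27,"linear": [0,0,-0.011],"delta_rot": [0,0,0]},
  {"gripper": 0.27,"linear": [0,0,-0.013],"delta_rot": [0,0,0]},
  {"gripper": 0.27,"linear": [0,0,-0.0142],"delta_rot": [0,0,0]},
  {"gripper": 0.27,"linear": [0,0,-0.0142],"delta_rot": [0,0,0]},
])

```text
clock: 39.65
position: [0.4888, 0.2068, 0.0544]
ee_rot: [0.0, 0.996, 0.093, -0.0]
contact_force: [-1.8, 0.1, -1.0]
width: 0.0316
gripper_force: 22.1
```

Run:
```python
from h import *
c=Cam("wrist"); print(tool(),c.st["contact_force"].round(2),c.st["moment"].round(2)); jaws(c,(2,)); gold(c,(0,8,16,24,32))
```

```text
(39.7, array([0.4889, 0.2068, 0.0545]), 'yaw y-axis', -79.35, 'x-axis', 10.65, 'z', array([-0., -0., -1.])) [-1.76  0.13 -1.01] [0.03 0.01 0.03]
2 [(171, 205), (235, 283), (298, 343), (379, 399)] x 107.8 y [np.float64(-34.3), np.float64(-23.5), np.float64(31.4), np.float64(37.7)] mid 2.81
0 [(226, 233), (346, 354)]
8 [(224, 231), (347, 354), (428, 429)]
16 [(215, 230), (348, 356), (427, 429)]
24 [(218, 228), (350, 363), (424, 429)]
32 [(423, 429)]
```

Close in the same pattern as the first ring.

Call:
send_rows([
  {"gripper": 0.22,"linear": [-0.001,-0.0002,-0.0003],"delta_rot": [0,0,0]},
  {"gripper": 0.17,"linear": [-0.002,-0.0004,-0.0006],"delta_rot": [0,0,0]},
  {"gripper": 0.12,"linear": [-0.003,-0.0006,-0.0009],"delta_rot": [0,0,0]},
  {"gripper": 0.07,"linear": [-0.004,-0.0008,-0.0012],"delta_rot": [0,0,0]},
  {"gripper": 0.02,"linear": [-0.005,-0.001,-0.0015],"delta_rot": [0,0,0]},
  {"gripper": -0.03,"linear": [-0.006,-0.0012,-0.0018],"delta_rot": [0,0,0]},
  {"gripper": -0.08,"linear": [-0.007,-0.0014,-0.0021],"delta_rot": [0,0,0]},
  {"gripper": -0.125,"linear": [-0.008,-0.0016,-0.0024],"delta_rot": [0,0,0]},
])

```text
clock: 40.5
position: [0.481, 0.2053, 0.0522]
ee_rot: [-0.0, 0.996, 0.093, 0.0]
contact_force: [0.8, 1.0, -1.6]
width: 0.048
gripper_force: 12.1
```

Run:
```python
from h import *
c=Cam("wrist"); print(tool(),c.st["contact_force"].round(2),c.st["moment"].round(2),c.st["gripper_force"]); jaws(c,(2,)); gold(c,(0,8,16,24,32))
```

```text
(40.55, array([0.4808, 0.2052, 0.0522]), 'yaw y-axis', -79.35, 'x-axis', 10.65, 'z', array([ 0.,  0., -1.])) [ 0.75  1.02 -1.56] [ 0.04 -0.19 -0.03] 12.108384221792221
2 [(195, 227), (252, 328), (348, 383)] x 107.8 y [np.float64(-26.7), np.float64(-16.6), np.float64(21.6), np.float64(32.6)] mid 2.73
0 [(243, 250), (330, 337)]
8 [(232, 249), (330, 345), (427, 429)]
16 [(427, 429)]
24 [(426, 427)]
```

Call:
send_rows([
  {"gripper": -0.175,"linear": [-0.0008,-0.0002,-0.0004],"delta_rot": [0,0,0]},
  {"gripper": -0.225,"linear": [-0.0016,-0.0003,-0.0008],"delta_rot": [0,0,0]},
  {"gripper": -0.275,"linear": [-0.0024,-0.0005,-0.0013],"delta_rot": [0,0,0]},
  {"gripper": -0.3,"linear": [-0.003,-0.0006,-0.0016],"delta_rot": [0,0,0]},
  {"gripper": -0.35,"linear": [-0.0036,-0.0007,-0.0021],"delta_rot": [0,0,0]},
  {"gripper": -0.4,"linear": [-0.0042,-0.0008,-0.0025],"delta_rot": [0,0,0]},
  {"gripper": -0.45,"linear": [-0.0048,-0.0009,-0.0029],"delta_rot": [0,0,0]},
  {"gripper": -0.45,"linear": [-0.0048,-0.0009,-0.0029],"delta_rot": [0,0,0]},
])

```text
clock: 41.35
position: [0.4758, 0.2042, 0.0491]
ee_rot: [0.0, 0.996, 0.093, -0.0]
contact_force: [-0.2, -0.3, -0.7]
width: 0.0618
gripper_force: 8.5
```

Call:
send_rows([
  {"gripper": -0.45,"linear": [0,0,0],"delta_rot": [0,0,0]},
  {"gripper": -0.45,"linear": [0,0,0],"delta_rot": [0,0,0]},
])

```text
clock: 41.55
position: [0.476, 0.2043, 0.0492]
ee_rot: [0.0, 0.996, 0.093, -0.0]
contact_force: [-0.8, -0.0, -1.6]
width: 0.062
gripper_force: 8.5
```

Run:
```python
from h import *
c=Cam("wrist"); print(tool(),c.st["contact_force"].round(2),c.st["moment"].round(2),c.st["gripper_force"]); jaws(c,(2,)); gold(c,(0,2,4,6,8,10,12,14,16)); ringrel(c,.066)
g=cv2.cvtColor(c.im,cv2.COLOR_BGR2GRAY); print([int(x) for x in g[0:26,285]])
```

```text
(41.6, array([0.476 , 0.2043, 0.0492]), 'yaw y-axis', -79.35, 'x-axis', 10.65, 'z', array([-0., -0., -1.])) [-0.81 -0.01 -1.58] [ 0.05 -0.06  0.  ] 8.503023701487109
2 [(211, 243), (259, 321), (331, 366)] x 107.8 y [np.float64(-21.7), np.float64(-11.5), np.float64(16.2), np.float64(27.3)] mid 2.58
0 [(250, 252), (324, 325), (368, 371)]
2 [(324, 325), (367, 371)]
4 [(324, 325)]
6 [(323, 324)]
rear row 119 eye x 80.85 y 3.09 gap 0.0 skew -0.005
[231, 230, 232, 233, 229, 250, 255, 255, 187, 152, 181, 240, 252, 250, 250, 249, 250, 250, 250, 250, 250, 252, 237, 148, 139, 126]
```

```bash
cat >> h.py <<'E'
def ascii(im,u0,u1,v0,v1,st=1):
    for v in range(v0,v1,st):
        r=""
        for u in range(u0,u1,st):
            b,g,rr=[int(x) for x in im[v,u]]
            if rr-b>60 and g-b>25 and rr<2.1*g and rr-g<75: ch="o"
            elif g-rr>15: ch="g"
            elif max(b,g,rr)-min(b,g,rr)<40: ch="#" if g>225 else "+" if g>165 else "-" if g>90 else "."
            else: ch="~"
            r+=ch
        print(r)
E
python3 - <<'E'
from h import *
s=Cam("side"); u,v=[int(x) for x in s.p([.63,.2264,.07])]; print(u,v); ascii(s.im,u-30,u+32,v-20,v+22)
t=Cam("top"); u,v=[int(x) for x in t.p([.626,.2264,.07])]; print("top"); ascii(t.im,u-20,u+20,v-18,v+20)
c=Cam("wrist"); print("wrist"); ascii(c.im,205,370,0,22,2)
E
```

```text
206 259
oooooooooooooooooooggggg.g-+++ooo-+++++++++++--.-++++++ggggggg
ooooooooooooooooooggggggggg+++oooo---++++++-----~~~----ggggggg
ooooooooooooooooooggggg.ggg+++~oooo~-------~ooo~oooooooggggggg
ooooooooooooooooogggggggggg++++oooooooooooooooooo-~~~oo-gggggg
oooooooooooooooooggggg.gggg-++++oooooooooooooooo~----o~-gggggg
oooooooooooooooo~ggggg.ggggg+++++ooooooooo+oo~o~----oo--gggggg
oooooooooooooooogggggggggggg+++++++oooooo~+++++-~~oooo--gggggg
ooooooooooooooooggggg.gggggg++++++++++++++++++++++--~---gggggg
ooooooooooooooogggggg.gggggg+++++++++++++---+++++++++++----ggg
oooooooooooooo~ggggggggggggg++++++++-++++--------+++++++++----
oooooooooooooogggggggggggggg-+++--------+------------+++++++++
ooooooooooooooggggggggggggggg----------------------------+++++
ooooooooooooooggggg.ggggggggg-------------------------------++
ooooooooooooogggggggggggggg---+++++---+++---------------------
ooooooooooooogggggggggggg--++++++++----++---------gggg--------
oooooooooooogggggg.gggg~o~++++++++++---+-~-----.-~gggggggg----
oooooooooooogggggggg--oo-++++++++++++---~o------.gggggggggggg-
ooooooooooo~ggggg.--+
[... 3345 characters left out ...]
----~o..++################oo
gggg################.#########+---+################+----+++oo--++################gg
gggg################.+###########+---+##+++++++++----++++++++++++################gg
gggg################--+#############++-+------+---++++++++++++-+################+gg
gggg+###############-.g+########################+++++++++++++--+################ggg
gggg+###############+.ggg+###############################++--g-+################ggg
ggggg################.gggg+##############################+-ggg++################ggg
ggggg################.gggggg++########################+---gggg++################ggg
ggggg################.gggggggg+++##################++--ggggggg++###############+ggg
```

```bash
cat >> h.py <<'E'
def gm(im):
    im=im.astype(int); b,g,r=im[:,:,0],im[:,:,1],im[:,:,2]
    m=((r-b>60)&(g-b>25)&(r<2.1*g)&(r-g<75)).astype(np.float32); return cv2.GaussianBlur(m,(3,3),0)
def ringfit(cams,x0,y0,ax=11.,rs=(25.2,),zs=np.arange(.058,.09,.002)):
    ths=np.radians(np.arange(-120,121,6)+ax); best=[]
    M=[gm(c.im) for c in cams]
    for z in zs:
        bz=(-9,)
        for r in rs:
          for dx in np.arange(-.008,.0081,.001):
            for dy in np.arange(-.008,.0081,.001):
              sc=0
              for c,m in zip(cams,M):
                P=np.stack([x0+dx+r/1000*np.cos(ths),y0+dy+r/1000*np.sin(ths),np.full(len(ths),z)],1)
                v=(P-c.c)@c.Rwc@c.K.T; uv=v[:,:2]/v[:,2:]
                val=cv2.remap(m,uv[:,0].astype(np.float32)[None],uv[:,1].astype(np.float32)[None],cv2.INTER_LINEAR)
                Q=np.stack([x0+dx+(r-8)/1000*np.cos(ths),y0+dy+(r-8)/1000*np.sin(ths),np.full(len(ths),z)],1)
                v=(Q-c.c)@c.Rwc@c.K.T; uv=v[:,:2]/v[:,2:]
                v2=cv2.remap(m,uv[:,0].astype(np.float32)[None],uv[:,1].astype(np.float32)[None],cv2.INTER_LINEAR)
                sc+=val.mean()-.5*v2.mean()
              if sc>bz[0]: bz=(round(float(sc),3),round(float(z),3),r,round(x0+dx,4),round(y0+dy,4))
        best.append(bz)
    best.sort(reverse=True); return best[:4]
E
python3 - <<'E'
from h import *
s=Cam("side");t=Cam("top")
print("ring@3",ringfit([s,t],.6435,.1393)); print("ring@2",ringfit([s,t],.626,.2264,rs=(25.2,27)))
print("side only3",ringfit([s],.6435,.1393)[:2]);print("side2",ringfit([s],.626,.2264,rs=(25.2,27))[:2])
E
```

```text
ring@3 [(1.064, 0.084, 25.2, np.float64(0.6445), np.float64(0.1403)), (1.052, 0.082, 25.2, np.float64(0.6455), np.float64(0.1403)), (1.05, 0.086, 25.2, np.float64(0.6445), np.float64(0.1403)), (1.019, 0.088, 25.2, np.float64(0.6435), np.float64(0.1403))]
ring@2 [(1.252, 0.068, 27, np.float64(0.632), np.float64(0.2294)), (1.251, 0.07, 27, np.float64(0.631), np.float64(0.2294)), (1.226, 0.066, 27, np.float64(0.632), np.float64(0.2294)), (1.215, 0.072, 27, np.float64(0.63), np.float64(0.2304))]
side only3 [(0.547, 0.088, 25.2, np.float64(0.6445), np.float64(0.1453)), (0.544, 0.086, 25.2, np.float64(0.6455), np.float64(0.1433))]
side2 [(0.558, 0.074, 27, np.float64(0.628), np.float64(0.2334)), (0.558, 0.07, 27, np.float64(0.63), np.float64(0.2304))]
```

Call:
send_rows([
  {"gripper": -0.37,"linear": [0,0,0.0008],"delta_rot": [0,0,0]},
  {"gripper": -0.29,"linear": [0,0,0.0015],"delta_rot": [0,0,0]},
  {"gripper": -0.29,"linear": [0,0,0.0015],"delta_rot": [0,0,0]},
  {"gripper": -0.29,"linear": [-0.001,-0.0002,0.0015],"delta_rot": [0,0,0]},
  {"gripper": -0.29,"linear": [-0.002,-0.0004,0.0015],"delta_rot": [0,0,0]},
  {"gripper": -0.29,"linear": [-0.003,-0.0006,0.0015],"delta_rot": [0,0,0]},
  {"gripper": -0.29,"linear": [-0.003,-0.0006,0.0015],"delta_rot": [0,0,0]},
])

```text
clock: 42.55
position: [0.4728, 0.2036, 0.0507]
ee_rot: [0.0, 0.996, 0.093, -0.0]
contact_force: [0.2, 0.0, -1.5]
width: 0.0553
gripper_force: 9.9
```

Run:
```python
from h import *
c=Cam("wrist"); print(tool(),c.st["contact_force"].round(2),c.st["moment"].round(2),c.st["gripper_force"]); jaws(c,(2,))
ascii(c.im,205,370,0,18,2)
s=Cam("side");t=Cam("top"); print(ringfit([s,t],.626,.2264,rs=(25.2,27)))
```

```text
(42.6, array([0.4728, 0.2036, 0.0507]), 'yaw y-axis', -79.35, 'x-axis', 10.65, 'z', array([-0., -0., -1.])) [ 0.15  0.04 -1.52] [0.01 0.01 0.02] 9.8535171803087
2 [(204, 236), (265, 278), (339, 375)] x 107.8 y [np.float64(-23.9), np.float64(-13.8), np.float64(18.8), np.float64(30.1)] mid 2.82
################...~oooooooooo##+----+++++++++++++----ooooooooooo..-++#############
################...-oooooooooo######---------------+++ooooooooooo..-+##############
################-.~ooooooooooo##############++++++++++ooooooooooo..++##############
+###############+.oooooooooooo###############+++++++++oooooooooooo~++##############
g################.oooooooooooo################++++++++ooooooooooooo++##############
g################.ggggggggg+##################++++++++oooooooooooo~+###############
g################.-ggggggggg+++################+++++++---ggggggggg++###############
g+###############--ggggggggggggg++##############+++---gggggggggggg++###############
g+###############-.gggggggggggggggg+-+##++++++++---ggggggggggggggg++###############
[(0.954, 0.07, 27, np.float64(0.629), np.float64(0.2294)), (0.942, 0.068, 27, np.float64(0.629), np.float64(0.2294)), (0.931, 0.072, 27, np.float64(0.628), np.float64(0.2294)), (0.93, 0.066, 25.2, np.float64(0.632), np.float64(0.2294))]
```

Call:
send_rows([
  {"gripper": -0.35,"linear": [0,0,-0.0005],"delta_rot": [0,0,0]},
  {"gripper": -0.4,"linear": [0,0,-0.0009],"delta_rot": [0,0,0]},
  {"gripper": -0.45,"linear": [0,0,-0.0013],"delta_rot": [0,0,0]},
  {"gripper": -0.45,"linear": [0,0,-0.0013],"delta_rot": [0,0,0]},
  {"gripper": -0.45,"linear": [0,0,-0.0013],"delta_rot": [0,0,0]},
])

```text
clock: 43.2
position: [0.4731, 0.2037, 0.0494]
ee_rot: [0.0, 0.996, 0.093, 0.0]
contact_force: [0.1, -0.4, -1.3]
width: 0.062
gripper_force: 8.5
```

Run:
```python
from h import *
c=Cam("wrist"); print(tool(),c.st["contact_force"].round(2),c.st["moment"].round(2),c.st["gripper_force"]); jaws(c,(2,)); gold(c,range(0,16,2))
ascii(c.im,205,370,0,18,2)
```

```text
(43.25, array([0.4731, 0.2037, 0.0494]), 'yaw y-axis', -79.35, 'x-axis', 10.65, 'z', array([ 0., -0., -1.])) [ 0.11 -0.43 -1.34] [ 0.04 -0.05 -0.  ] 8.477790415054187
2 [(211, 243), (265, 277), (331, 367)] x 107.8 y [np.float64(-21.7), np.float64(-11.5), np.float64(16.2), np.float64(27.6)] mid 2.66
0 [(250, 263), (313, 325)]
2 [(250, 263), (313, 325)]
4 [(251, 263), (313, 325)]
6 [(247, 263), (313, 327)]
8 [(248, 251), (253, 259), (313, 329)]
10 []
ggg+################.-.ooooooo##+----++###++++++++----ooooooo..-+################+g
ggg+################...ooooooo#####+---------------+++ooooooo..-+################gg
gggg################...ooooooo##############++++++++++ooooooo..++################gg
gggg################.ooooooooo###############+++++++++oooooooo~++################gg
gggg################.-oooooooo################++++++++ooooooooo++################gg
gggg################-.gggg+###################++++++++~~oooooo~+################+gg
gggg+###############--gggggg+++################+++++++---gggggg+################ggg
gggg+###############+.ggggggggg+++##############+++---gggggggg++################ggg
ggggg################.ggggggggggggg--+###+++++++---ggggggggggg++################ggg
```

Call:
send_rows([
  {"gripper": -0.45,"linear": [0,-0.0004,0.002],"delta_rot": [0,0,0]},
  {"gripper": -0.45,"linear": [0,-0.0004,0.005],"delta_rot": [0,0,0]},
  {"gripper": -0.45,"linear": [0,-0.0004,0.009],"delta_rot": [0,0,0]},
  {"gripper": -0.45,"linear": [0,-0.0004,0.015],"delta_rot": [0,0,0]},
  {"gripper": -0.45,"linear": [0,-0.0004,0.025],"delta_rot": [0,0,0]},
  {"gripper": -0.45,"linear": [0,-0.0004,0.025],"delta_rot": [0,0,0]},
])

```text
clock: 43.85
position: [0.4744, 0.2037, 0.0762]
ee_rot: [-0.0, 0.996, 0.093, 0.002]
contact_force: [-0.7, 0.7, -0.9]
width: 0.0622
gripper_force: 8.5
```

Run:
```python
from h import *
c=Cam("wrist"); print(tool(),c.st["contact_force"].round(2),c.st["gripper_force"]); ringrel(c,.066); gold(c,range(0,44,4))
print("exp row for seated", )
```

```text
(43.9, array([0.4739, 0.2036, 0.0756]), 'yaw y-axis', -79.35, 'x-axis', 10.65, 'z', array([ 0.002,  0.001, -1.   ])) [-0.68  0.69 -0.87] 8.496995450695977
rear row 119 eye x 80.11 y 3.39 gap 0.1 skew -0.009
0 [(260, 266), (309, 315), (410, 417)]
4 [(260, 266), (309, 315), (410, 416)]
8 [(260, 266), (309, 315), (410, 416)]
12 [(260, 266), (308, 315), (409, 416)]
16 [(260, 266), (308, 315), (409, 415)]
20 [(249, 266), (308, 327), (409, 429)]
24 [(249, 266), (308, 327), (409, 429)]
28 [(313, 326)]
exp row for seated
```

Call:
send_rows([
  {"gripper": -0.45,"linear": [0,0,0.05],"delta_rot": [0,0,0]},
  {"gripper": -0.45,"linear": [-0.005,-0.02,0.08],"delta_rot": [0,0,0]},
  {"gripper": -0.45,"linear": [-0.01,-0.07,0.08],"delta_rot": [0,0,-0.04]},
  {"gripper": -0.45,"linear": [-0.015,-0.12,0.08],"delta_rot": [0,0,-0.08]},
  {"gripper": -0.45,"linear": [-0.02,-0.17,0.08],"delta_rot": [0,0,-0.12]},
  {"gripper": -0.45,"linear": [-0.025,-0.22,0.08],"delta_rot": [0,0,-0.16]},
  {"gripper": -0.45,"linear": [-0.03,-0.27,0.08],"delta_rot": [0,0,-0.2]},
  {"gripper": -0.45,"linear": [-0.035,-0.32,0.08],"delta_rot": [0,0,-0.24]},
])

```text
clock: 44.7
position: [0.4375, -0.117, 0.1545]
ee_rot: [0.0, 1.0, -0.028, 0.0]
contact_force: [1.9, -0.6, -1.7]
width: 0.0619
gripper_force: 8.5
```

Run:
```python
from h import *
print(tool()); s=Cam("side");t=Cam("top"); cv2.imwrite("pics/t14.png",t.im);cv2.imwrite("pics/s14.png",s.im)
for n,x,y in (("3",.6435,.1393),("2",.6255,.2264)):
    print(n,"both",ringfit([s,t],x,y)[:3],"side",ringfit([s],x,y)[:2],"top@.066",ringfit([t],x,y,zs=[.066])[0])
u,v=[int(q) for q in s.p([.635,.18,.07])]; ascii(s.im,u-35,u+35,v-32,v+32)
blobs(t,320,470,165,250,.005)
```

```text
(44.7, array([ 0.4375, -0.117 ,  0.1545]), 'yaw y-axis', -93.19, 'x-axis', -3.19, 'z', array([ 0., -0., -1.]))
3 both [(1.064, 0.084, 25.2, np.float64(0.6445), np.float64(0.1403)), (1.052, 0.082, 25.2, np.float64(0.6455), np.float64(0.1403)), (1.05, 0.086, 25.2, np.float64(0.6445), np.float64(0.1403))] side [(0.547, 0.088, 25.2, np.float64(0.6445), np.float64(0.1453)), (0.544, 0.086, 25.2, np.float64(0.6455), np.float64(0.1433))] top@.066 (0.535, 0.066, 25.2, np.float64(0.6505), np.float64(0.1423))
2 both [(0.993, 0.068, 25.2, np.float64(0.6305), np.float64(0.2294)), (0.974, 0.066, 25.2, np.float64(0.6315), np.float64(0.2294)), (0.964, 0.07, 25.2, np.float64(0.6305), np.float64(0.2304))] side [(0.449, 0.06, 25.2, np.float64(0.6335), np.float64(0.2244)), (0.448, 0.072, 25.2, np.float64(0.6265), np.float64(0.2334))] top@.066 (0.56, 0.066, 25.2, np.float64(0.6315), np.float64(0.2304))
oooooooooooooooooooooooooooooooooooooooooooooooooooooooooooooooooooooo
oooooooooooooooooooooooooooooooooooooooooooooooooooooooooooooooooooooo
ooooooooooooooooooooooooooooooooooooooooooooooooooooooooooooooo
[... 3803 characters left out ...]
ooooo-+++oo~+-ggggggggg.oooooooooooooo
ooogggggg.ggggggg+++++++++ooooo~~+~oooooooo++-ggggggggg~oooooooooooooo
ooogggggg.ggggggg++++++++++++++++++ooooooo~++ggggggggg.ooooooooooooooo
oo~gggggggggggggg++++++++++++++++++++++++~++-ggggggggg.ooooooooooooooo
oogggggg.gggggggg+++-------+++++++++++##++++gggggggggg~ooooooooooooooo
ooggggggggggggggg-+----------+--++++####+++-gggggggggg~ooooooooooooooo
ogggggg.gggggggggg---------------+######++-gggggggggg.oooooooooooooooo
ogggggg.gggggggggg----------+++++++####++-ggggggggggg.oooooooooooooooo
blob [380 165] [  90   85 2730] [ 0.5362 -0.4602  0.005 ]
blob [407 198] [ 22  23 134] [ 0.5615 -0.3825  0.005 ]
blob [350 244] [17  6 65] [ 0.4485 -0.2097  0.005 ]
```

Run:
```python
from h import *
im=cv2.imread("pics/t14.png"); ascii(im,395,445,185,235)
```

```text
.................................................~
.................................................o
.................................................~
.................................................~
.................................................~
..................................................
..................................................
..................................................
..................................................
..................................................
..................................................
..................................................
......................~~~~........................
...................~ooooooooo.....................
.................~oooooooooooo....................
................ooooooo~~oooooo...................
...............~oooo~......ooooo..................
...............oooo.........~oooo.................
..............oooo~...........oooo................
..............oooo............oooo................
..............ooo~.............ooo~...............
.............~ooo~...........
[... 749 characters left out ...]
.....~.......ooo~~.o~................
..........................~oooooo~................
...............................~o.................
..................................................
..................................................
..................................................
..................................................
..................................................
..................................................
..................................................
..................................................
..................................................
..................................................
~ooooooooo~oo~~~~~~oooooooooooooo~~~~ooooooooooooo
```

Call:
send_rows([
  {"gripper": -0.45,"linear": [-0.005,-0.045,0],"delta_rot": [0,0,-0.02]},
  {"gripper": -0.45,"linear": [-0.01,-0.09,0],"delta_rot": [0,0,-0.04]},
  {"gripper": -0.45,"linear": [-0.016,-0.135,0],"delta_rot": [0,0,-0.06]},
  {"gripper": -0.45,"linear": [-0.022,-0.18,0],"delta_rot": [0,0,-0.08]},
  {"gripper": -0.45,"linear": [-0.027,-0.22,0],"delta_rot": [0,0,-0.103]},
  {"gripper": -0.45,"linear": [-0.03,-0.244,-0.02],"delta_rot": [0,0,-0.103]},
  {"gripper": -0.45,"linear": [-0.03,-0.244,-0.06],"delta_rot": [0,0,-0.103]},
  {"gripper": -0.45,"linear": [-0.03,-0.244,-0.1],"delta_rot": [0,0,-0.103]},
])

```text
clock: 45.6
position: [0.4088, -0.3602, 0.0538]
ee_rot: [0.001, 0.997, -0.079, 0.001]
contact_force: [1.3, 0.3, -1.8]
width: 0.062
gripper_force: 8.5
```

Call:
send_rows([
  {"gripper": -0.45,"linear": [0,0,-0.024],"delta_rot": [0,0,0]},
  {"gripper": -0.45,"linear": [0,0,-0.024],"delta_rot": [0,0,0]},
  {"gripper": -0.45,"linear": [0,0,-0.024],"delta_rot": [0,0,0]},
  {"gripper": -0.45,"linear": [0,0,-0.024],"delta_rot": [0,0,0]},
])

```text
clock: 46.0
position: [0.4096, -0.3601, 0.0321]
ee_rot: [0.001, 0.997, -0.078, 0.001]
contact_force: [-0.2, -0.1, -0.7]
width: 0.0622
gripper_force: 8.5
```

Run:
```python
from h import *
c=Cam("wrist"); print(tool(),c.st["contact_force"].round(2)); jaws(c,(2,)); gold(c,range(0,44,4)); ringrel(c,.006)
```

```text
(46.05, array([ 0.4095, -0.3602,  0.0323]), 'yaw y-axis', -98.98, 'x-axis', -8.98, 'z', array([ 0.003, -0.003, -1.   ])) [-0.2  -0.06 -0.66]
2 [(212, 244), (331, 366)] x 108.1 y [np.float64(-21.9), np.float64(-11.8), np.float64(15.7), np.float64(26.7)] mid 2.17
0 [(250, 267), (306, 325)]
4 [(251, 268), (306, 325)]
8 [(261, 267), (306, 312)]
12 [(261, 267), (306, 312)]
16 [(261, 267), (305, 312)]
20 [(261, 267), (305, 312)]
24 [(261, 267), (305, 312)]
28 [(261, 267), (305, 311)]
32 [(250, 267), (305, 325)]
36 [(251, 268), (305, 325)]
rear row 119 eye x 79.96 y 2.02 gap 20.3 skew -0.017
```

Call:
send_rows([
  {"gripper": -0.45,"linear": [-0.0034,0.0011,0],"delta_rot": [0,0,0]},
  {"gripper": -0.45,"linear": [-0.0034,0.0011,-0.012],"delta_rot": [0,0,0]},
  {"gripper": -0.45,"linear": [-0.0034,0.0011,-0.024],"delta_rot": [0,0,0]},
  {"gripper": -0.45,"linear": [-0.0034,0.0011,-0.032],"delta_rot": [0,0,0]},
  {"gripper": -0.45,"linear": [-0.0034,0.0011,-0.032],"delta_rot": [0,0,0]},
  {"gripper": -0.45,"linear": [-0.0034,0.0011,-0.032],"delta_rot": [0,0,0]},
])

```text
clock: 46.65
position: [0.4046, -0.3579, -0.0022]
ee_rot: [-0.0, 0.997, -0.079, -0.0]
contact_force: [-0.0, 0.1, -1.2]
width: 0.0624
gripper_force: 8.5
```

```bash
sed -i 's/for v in range(0,120):/for v in range(0,60):/' h.py
python3 - <<'E'
from h import *
c=Cam("wrist"); print(tool(),c.st["contact_force"].round(2)); jaws(c,(2,)); gold(c,range(0,60,5)); ringrel(c,.006)
E
```

```text
(46.7, array([ 0.4049, -0.3582, -0.0018]), 'yaw y-axis', -99.01, 'x-axis', -9.01, 'z', array([-0.,  0., -1.])) [-0.03  0.14 -1.16]
2 [(212, 244), (331, 366)] x 108.1 y [np.float64(-21.9), np.float64(-11.8), np.float64(15.7), np.float64(26.7)] mid 2.17
0 [(251, 267), (313, 325)]
5 [(251, 267), (313, 325)]
10 [(258, 266), (313, 329)]
rear row 10 eye x 128.19 y 3.52 gap 20.1 skew 0.019
```

Call:
send_rows([
  {"gripper": -0.45,"linear": [0.002,-0.0013,0],"delta_rot": [0,0,0]},
  {"gripper": -0.45,"linear": [0.002,-0.0013,0],"delta_rot": [0,0,0]},
  {"gripper": -0.45,"linear": [0.002,-0.0013,-0.004],"delta_rot": [0,0,0]},
  {"gripper": -0.45,"linear": [0.002,-0.0013,-0.007],"delta_rot": [0,0,0]},
  {"gripper": -0.45,"linear": [0.002,-0.0013,-0.0089],"delta_rot": [0,0,0]},
  {"gripper": -0.45,"linear": [0.002,-0.0013,-0.0089],"delta_rot": [0,0,0]},
  {"gripper": -0.45,"linear": [0.002,-0.0013,-0.0089],"delta_rot": [0,0,0]},
])

```text
clock: 47.4
position: [0.4068, -0.3594, -0.0106]
ee_rot: [-0.0, 0.997, -0.079, -0.0]
contact_force: [-0.1, -0.7, 0.1]
width: 0.062
gripper_force: 8.5
```

Run:
```python
from h import *
c=Cam("wrist"); print(tool(),c.st["contact_force"].round(2)); jaws(c,(2,)); gold(c,range(0,60,5)); ringrel(c,.006)
```

```text
(47.45, array([ 0.4068, -0.3594, -0.0105]), 'yaw y-axis', -99.0, 'x-axis', -9.0, 'z', array([-0., -0., -1.])) [-0.07 -0.7   0.08]
2 [(211, 243), (331, 366)] x 108.1 y [np.float64(-22.2), np.float64(-12.1), np.float64(15.7), np.float64(26.7)] mid 2.01
0 [(250, 263), (312, 325)]
5 [(247, 263), (312, 325)]
10 [(248, 263), (312, 324), (326, 328)]
rear row 10 eye x 126.0 y 2.32 gap 20.4 skew -0.005
```

Aligned. Spread and lift.

Call:
send_rows([
  {"gripper": -0.38,"linear": [0,0,0.0007],"delta_rot": [0,0,0]},
  {"gripper": -0.3,"linear": [0,0,0.0014],"delta_rot": [0,0,0]},
  {"gripper": -0.21,"linear": [0,0,0.0022],"delta_rot": [0,0,0]},
  {"gripper": -0.125,"linear": [0,0,0.0028],"delta_rot": [0,0,0]},
  {"gripper": -0.125,"linear": [0,0,0.0028],"delta_rot": [0,0,0]},
  {"gripper": -0.125,"linear": [0,0,0.0028],"delta_rot": [0,0,0]},
])

```text
clock: 48.05
position: [0.4069, -0.3595, -0.0076]
ee_rot: [0.0, 0.997, -0.079, 0.0]
contact_force: [-0.5, 0.1, -1.5]
width: 0.0484
gripper_force: 15.1
```

Run:
```python
from h import *
c=Cam("wrist"); print(tool(),c.st["contact_force"].round(2),c.st["moment"].round(2),c.st["gripper_force"]); jaws(c,(2,)); gold(c,(0,4,8,12,16))
```

```text
(48.1, array([ 0.4069, -0.3596, -0.0076]), 'yaw y-axis', -99.01, 'x-axis', -9.01, 'z', array([ 0., -0., -1.])) [-0.46  0.06 -1.53] [-0.07 -0.11 -0.07] 15.07609337568283
2 [(195, 227), (347, 383)] x 108.1 y [np.float64(-27.3), np.float64(-17.2), np.float64(20.7), np.float64(32.1)] mid 2.09
0 [(246, 255), (321, 329)]
4 [(235, 254), (321, 329)]
8 [(232, 254), (321, 344)]
12 [(233, 254), (321, 343)]
16 [(322, 328)]
```

Call:
send_rows([
  {"gripper": -0.04,"linear": [0,0,0.0006],"delta_rot": [0,0,0]},
  {"gripper": 0.05,"linear": [0,0,0.0012],"delta_rot": [0,0,0]},
  {"gripper": 0.13,"linear": [0,0,0.0017],"delta_rot": [0,0,0]},
  {"gripper": 0.2,"linear": [0,0,0.0021],"delta_rot": [0,0,0]},
  {"gripper": 0.27,"linear": [0,0,0.0024],"delta_rot": [0,0,0]},
  {"gripper": 0.27,"linear": [0,0,0.0024],"delta_rot": [0,0,0]},
  {"gripper": 0.27,"linear": [0,0,0.0024],"delta_rot": [0,0,0]},
])

```text
clock: 48.8
position: [0.4068, -0.3594, -0.0053]
ee_rot: [0.0, 0.997, -0.079, -0.0]
contact_force: [0.2, 0.6, -1.7]
width: 0.0315
gripper_force: 22.4
```

Run:
```python
from h import *
c=Cam("wrist"); print(tool(),c.st["contact_force"].round(2),c.st["moment"].round(2),c.st["gripper_force"]); jaws(c,(2,)); gold(c,(0,4,8,12,16,24,32))
```

```text
(48.85, array([ 0.4068, -0.3594, -0.0053]), 'yaw y-axis', -99.0, 'x-axis', -9.0, 'z', array([-0., -0., -1.])) [ 0.16  0.59 -1.67] [-0.   -0.02 -0.01] 22.37627986818552
2 [(172, 205), (367, 399)] x 108.1 y [np.float64(-34.5), np.float64(-24.1), np.float64(27.0), np.float64(37.1)] mid 1.37
0 [(226, 234), (345, 354)]
4 [(225, 233), (346, 354)]
8 [(224, 232), (346, 355)]
12 [(223, 231), (347, 355)]
16 [(215, 230), (348, 356)]
24 [(218, 229), (349, 363)]
```

Call:
send_rows([
  {"gripper": 0.27,"linear": [0,0,0.003],"delta_rot": [0,0,0]},
  {"gripper": 0.27,"linear": [0,0,0.01],"delta_rot": [0,0,0]},
  {"gripper": 0.27,"linear": [0,0,0.025],"delta_rot": [0,0,0]},
  {"gripper": 0.27,"linear": [0,0,0.05],"delta_rot": [0,0,0]},
  {"gripper": 0.27,"linear": [0,0.01,0.09],"delta_rot": [0,0,0.03]},
  {"gripper": 0.27,"linear": [0.003,0.035,0.125],"delta_rot": [0,0,0.06]},
  {"gripper": 0.27,"linear": [0.006,0.075,0.145],"delta_rot": [0,0,0.09]},
  {"gripper": 0.27,"linear": [0.01,0.12,0.145],"delta_rot": [0,0,0.12]},
])

```text
clock: 49.65
position: [0.4191, -0.2407, 0.1437]
ee_rot: [0.003, 1.0, -0.019, 0.004]
contact_force: [0.4, 0.3, -1.9]
width: 0.0317
gripper_force: 22.2
```

Call:
send_rows([
  {"gripper": 0.27,"linear": [0.005,0.045,0],"delta_rot": [0,0,0.03]},
  {"gripper": 0.27,"linear": [0.01,0.09,0],"delta_rot": [0,0,0.06]},
  {"gripper": 0.27,"linear": [0.015,0.135,0],"delta_rot": [0,0,0.09]},
  {"gripper": 0.27,"linear": [0.02,0.18,0],"delta_rot": [0,0,0.12]},
  {"gripper": 0.27,"linear": [0.025,0.225,0],"delta_rot": [0,0,0.15]},
  {"gripper": 0.27,"linear": [0.03,0.27,0],"delta_rot": [0,0,0.18]},
  {"gripper": 0.27,"linear": [0.035,0.315,0],"delta_rot": [0,0,0.2]},
  {"gripper": 0.27,"linear": [0.04,0.36,0],"delta_rot": [0,0,0.223]},
])

```text
clock: 50.45
position: [0.4566, 0.1224, 0.1405]
ee_rot: [0.0, 0.996, 0.093, 0.001]
contact_force: [1.4, 1.5, -1.2]
width: 0.0314
gripper_force: 22.2
```

Call:
send_rows([
  {"gripper": 0.27,"linear": [0.004,0.045,0],"delta_rot": [0,0,0]},
  {"gripper": 0.27,"linear": [0.008,0.09,0],"delta_rot": [0,0,0]},
  {"gripper": 0.27,"linear": [0.012,0.135,0],"delta_rot": [0,0,0]},
  {"gripper": 0.27,"linear": [0.0145,0.165,0],"delta_rot": [0,0,0]},
  {"gripper": 0.27,"linear": [0.0145,0.1747,0],"delta_rot": [0,0,0]},
  {"gripper": 0.27,"linear": [0.0145,0.1747,0],"delta_rot": [0,0,0]},
  {"gripper": 0.27,"linear": [0.0145,0.1747,-0.02],"delta_rot": [0,0,0]},
  {"gripper": 0.27,"linear": [0.0145,0.1747,-0.039],"delta_rot": [0,0,0]},
])

```text
clock: 51.25
position: [0.4715, 0.2937, 0.101]
ee_rot: [0.0, 0.996, 0.092, 0.001]
contact_force: [0.3, -0.0, -1.8]
width: 0.0319
gripper_force: 22.2
```

Call:
send_rows([
  {"gripper": 0.27,"linear": [0,0,0],"delta_rot": [0,0,0]},
  {"gripper": 0.27,"linear": [0,0,0],"delta_rot": [0,0,0]},
])

```text
clock: 51.45
position: [0.4712, 0.2939, 0.101]
ee_rot: [0.0, 0.996, 0.092, -0.0]
contact_force: [0.4, -0.5, -1.2]
width: 0.0315
gripper_force: 22.2
```

Run:
```python
from h import *
c=Cam("wrist"); print(tool(),c.st["contact_force"].round(2),c.st["gripper_force"]); jaws(c,(2,)); gold(c,(0,8,16,24,32)); seatview(c)
```

```text
(51.5, array([0.4719, 0.2944, 0.1016]), 'yaw y-axis', -79.43, 'x-axis', 10.57, 'z', array([ 0.001, -0.   , -1.   ])) [ 0.42 -0.55 -1.16] 22.240571938455105
2 [(173, 205), (236, 267), (278, 295), (325, 343), (375, 399)] x 107.8 y [np.float64(-33.7), np.float64(-23.6), np.float64(30.1), np.float64(37.7)] mid 2.65
0 [(140, 171), (227, 234), (345, 353)]
8 [(140, 175), (225, 232), (346, 354), (410, 414)]
16 [(140, 178), (215, 218), (223, 231), (348, 355), (406, 419)]
24 [(140, 182), (218, 229), (349, 363), (401, 423)]
32 [(140, 185), (350, 351), (418, 423)]
col [106, 102, 101, 101, 110, 108, 106, 104, 124, 157, 163, 125, 74, 188, 250, 250, 249, 249, 250, 251, 252, 251, 251, 250, 250, 251, 250, 250, 251, 251, 250, 250, 249, 249, 250, 250, 249, 250, 249, 249, 250, 251, 228, 165, 229, 236, 235, 224, 172, 114, 112, 117, 111, 117, 118, 116]
34 238 334 286.0
40 241 329 285.0
46 247 322 284.5
```

Call:
send_rows([
  {"gripper": 0.27,"linear": [-0.0008,0,0],"delta_rot": [0,0,0]},
  {"gripper": 0.27,"linear": [-0.0008,0,-0.01],"delta_rot": [0,0,0]},
  {"gripper": 0.27,"linear": [-0.0008,0,-0.02],"delta_rot": [0,0,0]},
  {"gripper": 0.27,"linear": [-0.0008,0,-0.026],"delta_rot": [0,0,0]},
  {"gripper": 0.27,"linear": [-0.0008,0,-0.03],"delta_rot": [0,0,0]},
  {"gripper": 0.27,"linear": [-0.0008,0,-0.033],"delta_rot": [0,0,0]},
  {"gripper": 0.27,"linear": [-0.0008,0,-0.033],"delta_rot": [0,0,0]},
])

```text
clock: 52.2
position: [0.4702, 0.2952, 0.0672]
ee_rot: [0.0, 0.996, 0.093, -0.0]
contact_force: [-0.1, -0.1, -1.0]
width: 0.0313
gripper_force: 22.2
```

Run:
```python
from h import *
c=Cam("wrist"); print(tool(),c.st["contact_force"].round(2),c.st["moment"].round(2)); jaws(c,(2,)); gold(c,(0,8,16,24,32))
```

```text
(52.25, array([0.4705, 0.2953, 0.0675]), 'yaw y-axis', -79.35, 'x-axis', 10.65, 'z', array([-0., -0., -1.])) [-0.13 -0.08 -0.96] [-0.01 -0.03 -0.01]
2 [(173, 205), (236, 265), (317, 343), (374, 399)] x 107.8 y [np.float64(-33.7), np.float64(-23.5), np.float64(29.8), np.float64(37.7)] mid 2.57
0 [(140, 171), (227, 234), (345, 352)]
8 [(140, 175), (225, 233), (346, 354), (415, 429)]
16 [(140, 178), (215, 218), (223, 231), (348, 355), (414, 421)]
24 [(140, 181), (218, 229), (348, 363), (413, 420)]
32 [(140, 185), (350, 352), (411, 419)]
```

Call:
send_rows([
  {"gripper": 0.27,"linear": [0,0,-0.003],"delta_rot": [0,0,0]},
  {"gripper": 0.27,"linear": [0,0,-0.006],"delta_rot": [0,0,0]},
  {"gripper": 0.27,"linear": [0,0,-0.009],"delta_rot": [0,0,0]},
  {"gripper": 0.27,"linear": [0,0,-0.011],"delta_rot": [0,0,0]},
  {"gripper": 0.27,"linear": [0,0,-0.013],"delta_rot": [0,0,0]},
  {"gripper": 0.27,"linear": [0,0,-0.0131],"delta_rot": [0,0,0]},
  {"gripper": 0.27,"linear": [0,0,-0.0131],"delta_rot": [0,0,0]},
])

```text
clock: 52.95
position: [0.4705, 0.2953, 0.0546]
ee_rot: [0.0, 0.996, 0.093, -0.0]
contact_force: [-0.5, -1.2, -1.7]
width: 0.0314
gripper_force: 22.2
```

Call:
send_rows([
  {"gripper": 0.22,"linear": [-0.001,-0.0002,-0.0003],"delta_rot": [0,0,0]},
  {"gripper": 0.17,"linear": [-0.002,-0.0004,-0.0006],"delta_rot": [0,0,0]},
  {"gripper": 0.12,"linear": [-0.003,-0.0006,-0.0009],"delta_rot": [0,0,0]},
  {"gripper": 0.07,"linear": [-0.0042,-0.0008,-0.0012],"delta_rot": [0,0,0]},
  {"gripper": 0.02,"linear": [-0.0054,-0.001,-0.0015],"delta_rot": [0,0,0]},
  {"gripper": -0.03,"linear": [-0.0066,-0.0012,-0.0018],"delta_rot": [0,0,0]},
  {"gripper": -0.08,"linear": [-0.0078,-0.0014,-0.0021],"delta_rot": [0,0,0]},
  {"gripper": -0.125,"linear": [-0.009,-0.0017,-0.0024],"delta_rot": [0,0,0]},
])

```text
clock: 53.75
position: [0.4615, 0.2934, 0.0522]
ee_rot: [0.0, 0.996, 0.093, 0.0]
contact_force: [0.5, -0.5, -0.8]
width: 0.0482
gripper_force: 14.9
```

Run:
```python
from h import *
c=Cam("wrist"); print(tool(),c.st["contact_force"].round(2),c.st["moment"].round(2),c.st["gripper_force"]); jaws(c,(2,)); gold(c,(0,4,8,12,16,24,32))
```

```text
(53.8, array([0.4612, 0.2934, 0.0522]), 'yaw y-axis', -79.36, 'x-axis', 10.64, 'z', array([-0., -0., -1.])) [ 0.51 -0.51 -0.76] [-0.14 -0.12 -0.12] 14.862489849328995
2 [(196, 227), (255, 321), (331, 340), (348, 384)] x 107.8 y [np.float64(-26.4), np.float64(-16.6), np.float64(21.6), np.float64(33.0)] mid 2.89
0 [(140, 194), (246, 254), (322, 330), (428, 429)]
4 [(140, 195), (242, 244), (246, 254), (322, 330), (427, 429)]
8 [(140, 196), (232, 253), (322, 330), (343, 344), (424, 429)]
12 [(140, 197), (233, 253), (322, 344), (424, 429)]
16 [(140, 198), (322, 343), (423, 429)]
24 [(140, 199)]
32 [(140, 199)]
```

Call:
send_rows([
  {"gripper": -0.175,"linear": [-0.001,-0.0002,-0.0004],"delta_rot": [0,0,0]},
  {"gripper": -0.225,"linear": [-0.0022,-0.0004,-0.0008],"delta_rot": [0,0,0]},
  {"gripper": -0.26,"linear": [-0.0033,-0.0006,-0.0011],"delta_rot": [0,0,0]},
  {"gripper": -0.29,"linear": [-0.0045,-0.0008,-0.0014],"delta_rot": [0,0,0]},
  {"gripper": -0.29,"linear": [-0.0055,-0.001,-0.0014],"delta_rot": [0,0,0]},
  {"gripper": -0.29,"linear": [-0.0055,-0.001,-0.0014],"delta_rot": [0,0,0]},
])

```text
clock: 54.4
position: [0.4563, 0.2928, 0.0509]
ee_rot: [-0.0, 0.996, 0.093, 0.0]
contact_force: [0.5, 0.2, -2.2]
width: 0.0549
gripper_force: 10.1
```

Run:
```python
from h import *
c=Cam("wrist"); print(tool(),c.st["contact_force"].round(2),c.st["moment"].round(2),c.st["gripper_force"]); jaws(c,(2,)); gold(c,(0,2,4,6,8,10,12,16)); ascii(c.im,205,370,0,24,2)
```

```text
(54.45, array([0.4563, 0.2928, 0.051 ]), 'yaw y-axis', -79.35, 'x-axis', 10.65, 'z', array([ 0.001,  0.   , -1.   ])) [ 0.54  0.2  -2.18] [ 0.07 -0.17  0.08] 10.13828786322847
2 [(204, 236), (269, 311), (321, 333), (339, 375)] x 107.8 y [np.float64(-23.9), np.float64(-13.8), np.float64(18.8), np.float64(30.1)] mid 2.82
0 [(140, 197), (256, 263), (312, 320)]
2 [(140, 197), (244, 250), (255, 263), (312, 320)]
4 [(140, 197), (243, 263), (312, 320)]
6 [(140, 198), (240, 263), (312, 321)]
8 [(140, 198), (240, 263), (311, 337)]
10 [(140, 198), (241, 263), (311, 337)]
12 [(140, 198), (245, 262), (311, 336)]
16 [(140, 198), (311, 335)]
################.-.+#####~oooo+#######################oooo---++++..-++#############
################...oooo##ooooo---++###################oooo-++++++..-+##############
################.-oooooooooooo##----++##############-~oooo++++++-.-++##############
################-~oooooooooooo#####+-----------------oooooo~~~++-g-++##############
g###############+-oooooooooooo########+++++++++++++++oooooooooooooo++##############
g################.oooooooooooo###############++++++++oooooooooooooo+###############
g################.~oooooooooo~################+++++++ooooooooooooo++###############
g################.ggggggggg+~##################++++++ooooooooooooo++###############
g################--gggggggggg++################++++++ooooooooooooo++###############
gg###############+.gggggggggggg++++#############++++---gggggg~gg~-++###############
gg################.gggggggggggggggg+++#####+++++++--ggggggggggggg-+################
gg################.ggggggggggggggggggggg---gggggggggggggggggggggg++################
```

Call:
send_rows([
  {"gripper": -0.35,"linear": [0,0,-0.0005],"delta_rot": [0,0,0]},
  {"gripper": -0.4,"linear": [0,0,-0.0009],"delta_rot": [0,0,0]},
  {"gripper": -0.45,"linear": [0,0,-0.0013],"delta_rot": [0,0,0]},
  {"gripper": -0.45,"linear": [0,0,-0.0013],"delta_rot": [0,0,0]},
  {"gripper": -0.45,"linear": [0,0,-0.0013],"delta_rot": [0,0,0]},
])

```text
clock: 54.95
position: [0.4558, 0.2925, 0.0494]
ee_rot: [0.0, 0.996, 0.093, -0.0]
contact_force: [-0.4, -0.2, -1.3]
width: 0.0621
gripper_force: 8.5
```

Run:
```python
from h import *
c=Cam("wrist"); print(tool(),c.st["contact_force"].round(2),c.st["moment"].round(2),c.st["gripper_force"]); jaws(c,(2,)); gold(c,(0,2,4,6,8,10,12,14,16,18)); ascii(c.im,205,370,0,22,2)
for v in (12.5,16.5): print(toolpt(c,(288,v),-.0166)*1000)
```

```text
(55.0, array([0.4559, 0.2925, 0.0495]), 'yaw y-axis', -79.36, 'x-axis', 10.64, 'z', array([-0., -0., -1.])) [-0.39 -0.23 -1.27] [-0.04 -0.01  0.01] 8.504502821015194
2 [(211, 243), (277, 307), (331, 367)] x 107.8 y [np.float64(-21.7), np.float64(-11.5), np.float64(16.2), np.float64(27.6)] mid 2.66
0 [(140, 196), (250, 262), (312, 320)]
2 [(140, 196), (250, 262), (312, 320)]
4 [(140, 196), (250, 262), (311, 325)]
6 [(140, 197), (247, 262), (311, 328)]
8 [(140, 197), (247, 262), (311, 329)]
10 [(140, 197), (253, 260), (311, 329)]
12 [(140, 197), (311, 329)]
14 [(140, 197), (318, 328)]
16 [(140, 197)]
18 [(140, 198)]
ggg################+.-.oooooo~----+#################++oooo+++..-+#################g
gggg################.--oooooo###+----+++#########++---oooo+++..-+################gg
gggg################..-oooooo######+----------------+oooooooo..++################gg
gggg################.oooooooo+##############+++++++++ooooooooo~++################gg
gggg################.oooooooo################++++++++oooooooooo++################gg
gggg################--~oooooo#################+++++++oooooooooo+################+gg
gggg+###############-.ggggg+###################++++++oooooooooo+################ggg
ggggg################.ggggggg++################++++++~~ooooooo-+################ggg
ggggg################.gggggggggg++##############++++---ggggggg++################ggg
ggggg################.ggggggggggggg+++####+++++++---gggggggggg++################ggg
ggggg################.ggggggggggggggggg----ggggggggggggggggggg++###############+ggg
[115.0422014    3.12776635 -16.6       ]
[113.53013076   3.13637637 -16.6       ]
```

Call:
send_rows([
  {"gripper": -0.45,"linear": [-0.001,-0.0002,0],"delta_rot": [0,0,0]},
  {"gripper": -0.45,"linear": [-0.001,-0.0002,0.002],"delta_rot": [0,0,0]},
  {"gripper": -0.45,"linear": [-0.001,-0.0002,0.005],"delta_rot": [0,0,0]},
  {"gripper": -0.45,"linear": [-0.001,-0.0002,0.009],"delta_rot": [0,0,0]},
  {"gripper": -0.45,"linear": [-0.001,-0.0002,0.015],"delta_rot": [0,0,0]},
  {"gripper": -0.45,"linear": [-0.001,-0.0002,0.025],"delta_rot": [0,0,0]},
  {"gripper": -0.45,"linear": [-0.001,-0.0002,0.025],"delta_rot": [0,0,0]},
])

```text
clock: 55.7
position: [0.4563, 0.293, 0.0764]
ee_rot: [-0.001, 0.996, 0.093, 0.002]
contact_force: [0.8, -0.2, -0.7]
width: 0.0616
gripper_force: 8.5
```

Run:
```python
from h import *
c=Cam("wrist"); print(tool(),c.st["contact_force"].round(2),c.st["gripper_force"]); gold(c,range(0,44,4))
```

```text
(55.75, array([0.4559, 0.2928, 0.0757]), 'yaw y-axis', -79.35, 'x-axis', 10.65, 'z', array([ 0.002,  0.001, -1.   ])) [ 0.76 -0.24 -0.72] 8.496944202343002
0 [(140, 207), (261, 267), (310, 316), (410, 416)]
4 [(140, 207), (261, 267), (309, 316), (409, 416)]
8 [(140, 208), (261, 267), (309, 315), (409, 415)]
12 [(140, 208), (261, 267), (309, 315), (408, 415)]
16 [(140, 208), (261, 266), (309, 315), (408, 429)]
20 [(140, 208), (249, 266), (308, 315), (407, 429)]
24 [(140, 209), (249, 266), (308, 327)]
28 [(140, 209), (307, 326)]
32 [(140, 209)]
36 [(140, 210)]
40 [(140, 210)]
```

Call:
send_rows([
  {"gripper": -0.45,"linear": [0,0,0.05],"delta_rot": [0,0,0]},
  {"gripper": -0.45,"linear": [-0.003,-0.02,0.08],"delta_rot": [0,0,-0.07]},
  {"gripper": -0.45,"linear": [-0.006,-0.06,0.08],"delta_rot": [0,0,-0.14]},
  {"gripper": -0.45,"linear": [-0.009,-0.1,0.08],"delta_rot": [0,0,-0.21]},
  {"gripper": -0.45,"linear": [-0.012,-0.14,0.08],"delta_rot": [0,0,-0.3]},
  {"gripper": -0.45,"linear": [-0.015,-0.18,0.08],"delta_rot": [0,0,-0.4]},
  {"gripper": -0.45,"linear": [-0.018,-0.22,0.08],"delta_rot": [0,0,-0.5]},
  {"gripper": -0.45,"linear": [-0.02,-0.2525,0.08],"delta_rot": [0,0,-0.551]},
])

```text
clock: 56.55
position: [0.4343, 0.038, 0.1546]
ee_rot: [0.0, 0.983, -0.183, 0.0]
contact_force: [-0.2, -0.0, -1.5]
width: 0.0623
gripper_force: 8.5
```

Call:
send_rows([
  {"gripper": -0.45,"linear": [0,0,0],"delta_rot": [0,0,0]},
  {"gripper": -0.45,"linear": [0,0,0],"delta_rot": [0,0,0]},
])

```text
clock: 56.75
position: [0.4349, 0.0395, 0.1545]
ee_rot: [-0.0, 0.983, -0.183, -0.0]
contact_force: [-0.4, 0.1, -1.1]
width: 0.062
gripper_force: 8.5
```

Run:
```python
from h import *
print(tool()); s=Cam("side");t=Cam("top"); cv2.imwrite("pics/t15.png",t.im);cv2.imwrite("pics/s15.png",s.im)
u,v=[int(q) for q in s.p([.626,.2264,.07])]; ascii(s.im,u-42,u+30,v-40,v+62)
u,v=[int(q) for q in t.p([.626,.2264,.07])]; ascii(t.im,u-55,u+52,v-28,v+32)
```

```text
(56.75, array([0.4349, 0.0395, 0.1545]), 'yaw y-axis', -111.03, 'x-axis', -21.03, 'z', array([-0.   ,  0.001, -1.   ]))
---~oooooooooooooooooooooooooooooooooooooooooooooooooooooooooooooooooooo
----oooooooooooooooooooooooooooooooooooooooooooooooooooooooooooooooooooo
----oooooooooooooooooooooooooooooooooooooooooooooooooooooooooooooooooooo
----oooooooooooooooooooooooooooooooooooooooooooooooooooooooooooooooooooo
----oooooooooooooooooooooooooooooooooooooooooooooooooooooooooooooooooooo
---ooooooooooooooooooooooooooooooooooooooooooooooooooooooooooooooooooooo
--~ooooooooooooooooooooooooooooooooooooooooooooooooooooooooooooooooooooo
--oooooooooooooooooooooooooooooooooooooooooooooooooooooooooooooooooooooo
-oooooooooooooooooooooooooooooooooooooooooooooooo~~~~ooooooooooooooooooo
ooooooooooooooooooooooooooooooooooooooooooooooo-+++++-~ooooooooooooooooo
ooooooooooooooooooooooooooooooooooooooooooooo-+++++++++--~~ooooooooooooo
oooooooooooooooooooooooooooooooooooooooooooo-++++++++++---+-oooooooooooo
oooooooooooooooooooooooooooooooogg~-~oooooo-++++++++++++---+~ooooooooooo
ooooooooooooooooooooooooooooooo
[... 12245 characters left out ...]
..~~ooooooooooooooo-ggg~~~~~~~~-..~~~~~~~~~~~~~~~~~~
oooooooooooo~gggg.gggggggggggggggggggggg...........~~~oooooooooooooooooooo.ggg~~~~~~~~-..~~~~~~~~~~~~~~~~~~
ooooooooooooo---...ggggggggggggggggggg.g......~~~ooooooooooooooooooooooooo.ggg~~~~~~~~-..~~~~~~~~~~~~~~~~~~
oooooooooooo~----..ggggggggggggggggg......~ooooooooooooooooooooooooooooooo.ggg~~~~~~~~-..~~~~~~~~~~~~~~~~~~
ooooooooooooo---...gggggggggggg......~~ooooooooooooooooooooooooooooooooooo-gg-~~~~~~~~-..~~~~~~~~~~~~~~~~~~
ooooooooooooo---.gggggggg........~~ooooooooooooooooooooooooooooooooooooooo-gg-~~~~~~~~-.-~~~~~~~~~~~~~~~~~~
oooooooooooooggggggggg.....~~ooooooooooooooooooooooooooooooooooooooooooooo.gg-~~~~~~~~-.~~~~~~~~~~~~~~~~~~~
```

Call:
send_rows([
  {"gripper": -0.45,"linear": [0,0.0005,-0.04],"delta_rot": [0,0,0]},
  {"gripper": -0.45,"linear": [0,0.0005,-0.08],"delta_rot": [0,0,0]},
  {"gripper": -0.45,"linear": [0,0.0005,-0.11],"delta_rot": [0,0,0]},
  {"gripper": -0.45,"linear": [0,0.0005,-0.128],"delta_rot": [0,0,0]},
  {"gripper": -0.45,"linear": [0,0.0005,-0.136],"delta_rot": [0,0,0]},
  {"gripper": -0.45,"linear": [0,0.0005,-0.136],"delta_rot": [0,0,0]},
  {"gripper": -0.45,"linear": [0,0.0005,-0.136],"delta_rot": [0,0,0]},
])

```text
clock: 57.55
position: [0.4358, 0.041, 0.019]
ee_rot: [-0.0, 0.983, -0.181, 0.001]
contact_force: [0.5, -0.1, -1.4]
width: 0.0619
gripper_force: 8.5
```

Call:
send_rows([
  {"gripper": -0.45,"linear": [0,0,-0.002],"delta_rot": [0,0,0]},
  {"gripper": -0.45,"linear": [0,0,-0.003],"delta_rot": [0,0,0]},
  {"gripper": -0.45,"linear": [0,0,-0.003],"delta_rot": [0,0,0]},
])

```text
clock: 57.85
position: [0.436, 0.0406, 0.0167]
ee_rot: [-0.0, 0.983, -0.182, 0.001]
contact_force: [-0.9, 1.1, 6.4]
width: 0.0619
gripper_force: 8.6
```

Run:
```python
from h import *
c=Cam("wrist"); print(tool(),c.st["contact_force"].round(2),c.st["moment"].round(2)); jaws(c,(2,60))
g=cv2.cvtColor(c.im,cv2.COLOR_BGR2GRAY)
ci=cv2.HoughCircles(cv2.medianBlur(g[100:220,210:360],3),cv2.HOUGH_GRADIENT,1,50,param1=100,param2=20,minRadius=25,maxRadius=45)
for q in ci[0]: print(q,c.w((q[0]+210,q[1]+100),.078))
```

```text
(57.9, array([0.436 , 0.0406, 0.0167]), 'yaw y-axis', -110.92, 'x-axis', -20.92, 'z', array([ 0.002,  0.   , -1.   ])) [-0.85  1.09  6.42] [0.11 0.17 0.03]
2 [(213, 243), (333, 364)] x 108.2 y [np.float64(-22.0), np.float64(-12.5), np.float64(15.9), np.float64(25.7)] mid 1.78
60 [(222, 251), (323, 353)] x 91.4 y [np.float64(-20.0), np.float64(-10.4), np.float64(13.4), np.float64(23.3)] mid 1.55
[75.5 68.5 38.9] [0.48793249 0.01953165 0.078     ]
```

Call:
send_rows([
  {"gripper": -0.55,"linear": [0,0,0.001],"delta_rot": [0,0,0]},
  {"gripper": -0.8,"linear": [0,0,0.001],"delta_rot": [0,0,0]},
  {"gripper": -1,"linear": [0,0,0.001],"delta_rot": [0,0,0]},
  {"gripper": -1,"linear": [0,0,0.001],"delta_rot": [0,0,0]},
  {"gripper": -1,"linear": [0,0,0.03],"delta_rot": [0,0,0]},
  {"gripper": -1,"linear": [0,0,0.07],"delta_rot": [0,0,0]},
  {"gripper": -1,"linear": [0,0,0.12],"delta_rot": [0,0,0]},
  {"gripper": -1,"linear": [0,0,0.17],"delta_rot": [0,0,0]},
])

```text
clock: 58.7
position: [0.4343, 0.0404, 0.187]
ee_rot: [0.0, 0.983, -0.182, -0.001]
contact_force: [1.9, -0.3, -0.4]
width: 0.0853
gripper_force: 0.0
```

Call:
send_rows([
  {"gripper": -1,"linear": [0,0,0.013],"delta_rot": [0,0,0]},
  {"gripper": -1,"linear": [0,0,0.013],"delta_rot": [0,0,0]},
  {"gripper": -1,"linear": [0,0,0.013],"delta_rot": [0,0,0]},
])

```text
clock: 59.0
position: [0.4342, 0.0404, 0.1977]
ee_rot: [0.0, 0.983, -0.182, -0.001]
contact_force: [-0.4, -1.4, -1.1]
width: 0.0851
gripper_force: 0.0
```

Run:
```python
from h import *
c=Cam("wrist"); print(tool(),c.st["width"])
for o in redfit(c): print(o)
t=Cam("top"); im=t.im; b=im.astype(int); m=((b[:,:,0]-b[:,:,2]>60)).astype(np.uint8); m[:200]=0;m[265:]=0; m[:, :110]=0;m[:,170:]=0
r=cv2.minAreaRect(cv2.findNonZero(m)); W=[t.w(q,.122)[:2] for q in cv2.boxPoints(r)]
for i in range(2): d=W[i]-W[i-1]; print(np.linalg.norm(d).round(3),np.degrees(np.arctan2(d[1],d[0])).round(1))
print(np.mean(W,0))
```

```text
(59.05, array([0.4337, 0.0404, 0.197 ]), 'yaw y-axis', -110.93, 'x-axis', -20.93, 'z', array([-0.003,  0.   , -1.   ])) 0.08511279380916201
(array([0.4311, 0.0724]), np.float64(-28.4), array([0.3887, 0.0954]), array([0.4711, 0.0508]), 938)
(array([0.4106, 0.0197]), np.float64(-14.6), array([0.3636, 0.0319]), array([0.4543, 0.0083]), 977)
0.011 76.8
0.072 -9.9
[0.49468943 0.40142962]
```

Call:
send_rows([
  {"gripper": -1,"linear": [0.06,0.361,0],"delta_rot": [0,0,0.19]},
  {"gripper": -1,"linear": [0.06,0.361,0],"delta_rot": [0,0,0.19]},
  {"gripper": -1,"linear": [0.06,0.361,0],"delta_rot": [0,0,0.19]},
  {"gripper": -1,"linear": [0.06,0.361,0],"delta_rot": [0,0,0.19]},
  {"gripper": -1,"linear": [0.06,0.361,0],"delta_rot": [0,0,0.19]},
  {"gripper": -1,"linear": [0.06,0.361,0],"delta_rot": [0,0,0.19]},
  {"gripper": -1,"linear": [0.06,0.361,0],"delta_rot": [0,0,0.19]},
  {"gripper": -1,"linear": [0.06,0.361,0],"delta_rot": [0,0,0.19]},
])

```text
clock: 59.9
position: [0.4944, 0.4057, 0.1953]
ee_rot: [0.0, 0.996, -0.086, -0.002]
contact_force: [-0.0, -0.6, 0.5]
width: 0.0855
gripper_force: 0.0
```

Call:
send_rows([
  {"gripper": -1,"linear": [0,0,-0.02],"delta_rot": [0,0,0]},
  {"gripper": -1,"linear": [0,0,-0.02],"delta_rot": [0,0,0]},
  {"gripper": -1,"linear": [0,0,-0.02],"delta_rot": [0,0,0]},
])

```text
clock: 60.2
position: [0.4942, 0.4002, 0.177]
ee_rot: [0.001, 0.996, -0.088, -0.002]
contact_force: [-0.5, 0.1, -0.2]
width: 0.0857
gripper_force: 0.0
```

```bash
cat >> h.py <<'E'
def bar(c,z=.124,v0=0):
    b=c.im.astype(int); m=((b[:,:,0]-b[:,:,2]>70)&(b[:,:,0]>110)).astype(np.uint8); m[:v0]=0
    n,l,st,ce=cv2.connectedComponentsWithStats(m)
    k=[i for i in range(1,n) if st[i,4]>100]; p=c.p([.494,.401,z])
    i=min(k,key=lambda i:np.linalg.norm(ce[i]-p)); r=cv2.minAreaRect(cv2.findNonZero((l==i).astype(np.uint8)))
    W=[c.w(q,z)[:2] for q in cv2.boxPoints(r)]; out=[]
    for j in range(2): d=W[j]-W[j-1]; out.append((np.linalg.norm(d).round(3),np.degrees(np.arctan2(d[1],d[0])).round(1)))
    print("bar",out,np.mean(W,0).round(4),st[i])
E
python3 - <<'E'
from h import *
c=Cam("wrist"); print(tool()); bar(c); bar(Cam("top"))
E
```

```text
(60.25, array([0.4948, 0.4004, 0.178 ]), 'yaw y-axis', -100.08, 'x-axis', -10.08, 'z', array([-0.001, -0.001, -1.   ]))
bar [(np.float64(0.076), np.float64(-10.5)), (np.float64(0.013), np.float64(-100.0))] [0.4972 0.3998] [ 273  161   19  100 1552]
bar [(np.float64(0.021), np.float64(85.0)), (np.float64(0.116), np.float64(0.4))] [0.788  0.5904] [ 63 103   9  41 159]
```

Call:
send_rows([
  {"gripper": -1,"linear": [0.001,0,-0.04],"delta_rot": [0,0,0]},
  {"gripper": -1,"linear": [0.001,0,-0.07],"delta_rot": [0,0,0]},
  {"gripper": -1,"linear": [0.001,0,-0.09],"delta_rot": [0,0,0]},
  {"gripper": -1,"linear": [0.001,0,-0.099],"delta_rot": [0,0,0]},
  {"gripper": -1,"linear": [0.001,0,-0.099],"delta_rot": [0,0,0]},
])

```text
clock: 60.8
position: [0.4958, 0.4006, 0.0791]
ee_rot: [0.001, 0.996, -0.088, -0.001]
contact_force: [0.0, 0.4, 0.7]
width: 0.0855
gripper_force: 0.0
```

Call:
send_rows([
  {"gripper": 0.4,"linear": [0,0,0],"delta_rot": [0,0,0]},
  {"gripper": 0.9,"linear": [0,0,0],"delta_rot": [0,0,0]},
  {"gripper": 0.9,"linear": [0,0,0],"delta_rot": [0,0,0]},
  {"gripper": 0.9,"linear": [0,0,0],"delta_rot": [0,0,0]},
  {"gripper": 0.9,"linear": [0,0,0],"delta_rot": [0,0,0]},
  {"gripper": 0.9,"linear": [0,0,0],"delta_rot": [0,0,0]},
], newtons=40)

```text
clock: 61.4
position: [0.496, 0.4007, 0.0803]
ee_rot: [0.001, 0.996, -0.087, 0.0]
contact_force: [-0.8, -2.0, 4.5]
width: 0.0128
gripper_force: 41.4
```

Good grip. Turn counter-clockwise by about 45°.

Call:
send_rows([
  {"gripper": 0.9,"linear": [0,0,0],"delta_rot": [0,0,0.13]},
  {"gripper": 0.9,"linear": [0,0,0],"delta_rot": [0,0,0.26]},
  {"gripper": 0.9,"linear": [0,0,0],"delta_rot": [0,0,0.39]},
  {"gripper": 0.9,"linear": [0,0,0],"delta_rot": [0,0,0.52]},
  {"gripper": 0.9,"linear": [0,0,0],"delta_rot": [0,0,0.65]},
  {"gripper": 0.9,"linear": [0,0,0],"delta_rot": [0,0,0.76]},
  {"gripper": 0.9,"linear": [0,0,0],"delta_rot": [0,0,0.79]},
  {"gripper": 0.9,"linear": [0,0,0],"delta_rot": [0,0,0.79]},
])

```text
clock: 62.2
position: [0.4955, 0.4028, 0.0802]
ee_rot: [-0.001, 0.953, 0.302, 0.0]
contact_force: [-3.7, 3.2, 5.4]
width: 0.0131
gripper_force: 41.5
```

Run:
```python
from h import *
c=Cam("wrist"); print(tool(),c.st["moment"].round(2)); bar(c)
ascii(c.im,240,330,150,330,3)
```

```text
(62.25, array([0.4956, 0.4028, 0.0803]), 'yaw y-axis', -54.89, 'x-axis', 35.11, 'z', array([-0.   ,  0.003, -1.   ])) [0.6  0.56 0.02]
bar [(np.float64(0.078), np.float64(34.4)), (np.float64(0.012), np.float64(-54.7))] [0.4978 0.4022] [ 268  196   31  158 4133]
oooooo~~############+-~~~~~ooo
ooooo~~##############+-~~~~ooo
ooo~o~################+-~~~~~o
oooo~##################+-~~~~o
ooo~g###################+-~~~~
o~og#####################+-~~~
~~g###########++##########+-~~
~g########oooooooooo+######+-~
+#######oooooooooooooo+#####+-
######oooo~~oooooooooooo+####+
#####ooo~~~~ooooooooooooo-+###
####oo~~~~~ooooooooooooooo-++#
###oo~~~~~o~~oooooooooooooo++#
##oo~~~~~ooooooooooooooooooo++
#+o~~~oooooooooooooooooooooo++
#oo~ooooooooooooooooooooooooo+
#o~ooooooo+ggggggggoooooooooo+
ooooooooooggggggggg~oooooooooo
ooooooooooggggggggggoooooooooo
ooooooooooggggggggggoooooooooo
ooooooooooggggggggggoooooooooo
ooooooooo+ggggggggggoooooooooo
ooooooooo+ggggggggggoooooooooo
ooooooooo+ggggggggggoooooooooo
ooooooooo+ggggggggggoooooooooo
ooooooooooggggggggggoooooooooo
ooooooooooggggggggggoooooooooo
o
[... 321 characters left out ...]
gggggggg.----...oo
o....----.gggggggggg.----....o
.....----.gggggggggg.----.....
....----..gggggggggg.-----....
....----..gggggggggg..----....
....----..gggggggggg..----....
....----..gggggggggg..----....
....----..gggggggggg..----....
...-----..gggggggggg..-----...
....-##+..gggggggggg..###-....
......++..gggggggggg..#-......
.......+..gggggggggg..#.......
..........gggggggggg..........
..........gggggggggg..........
..........gggggggggg..........
..........gggggggggg..........
..........gggggggggg..........
..........gggggggggg..........
..........gggggggggg..........
..........gggggggggg..........
..........gggggggggg..........
.........~gggggggggg..........
.........~gggggggggg..........
```

Call:
send_rows([
  {"gripper": -0.3,"linear": [0,0,0],"delta_rot": [0,0,0]},
  {"gripper": -0.5,"linear": [0,0,0],"delta_rot": [0,0,0]},
  {"gripper": -0.6,"linear": [0,0,0],"delta_rot": [0,0,0]},
  {"gripper": -0.6,"linear": [0,0,0.04],"delta_rot": [0,0,0]},
  {"gripper": -0.6,"linear": [0,0,0.09],"delta_rot": [0,0,0]},
  {"gripper": -0.6,"linear": [0,0,0.12],"delta_rot": [0,0,0]},
  {"gripper": -0.6,"linear": [0,0,0.12],"delta_rot": [0,0,0]},
  {"gripper": -0.6,"linear": [0,0,0.12],"delta_rot": [0,0,0]},
])

```text
clock: 63.05
position: [0.4963, 0.4011, 0.1998]
ee_rot: [0.0, 0.953, 0.302, 0.001]
contact_force: [-0.1, -0.9, -0.2]
width: 0.0683
gripper_force: 0.0
```

Run:
```python
from h import *
c=Cam("wrist"); print(tool()); bar(c)
a=cv2.imread("pics/s15.png").astype(int); s=Cam("side").im.astype(int); d=np.abs(a-s).sum(2)
print("side diff bank region",(d[225:320,150:240]>90).sum()); ascii(s.astype(np.uint8),165,240,219,322,2)
```

```text
(63.1, array([0.4956, 0.4007, 0.1984]), 'yaw y-axis', -54.8, 'x-axis', 35.2, 'z', array([-0.001, -0.001, -1.   ]))
bar [(np.float64(0.076), np.float64(34.7)), (np.float64(0.012), np.float64(-54.7))] [0.4967 0.4014] [ 273  159   17   92 1314]
side diff bank region 1830
--~oooooooog-~~~~~~++~~~~~-gggg.oooooo
---ooooooooggg-~~~~~~~~--ggggg..~ooooo
---oooooooo.ggggggggggggggggg-...ooooo
--ooooooooo..gggggggggggggg--....ooooo
-oooooooooo..-ggggggggggg-+-.....ooooo
ooooooooooo~..-++--g---+++-......ooooo
oooooooooooo....-+++++++-........ooooo
oooooooooooo.....................ooooo
oooooooooooo.....................ooooo
oooooooooooo.....................gggg-
oooooooooooo~....................ggggg
ooooooooooooo...................oggggg
ooooooooooooo...................o-gggg
oooooooooooooo.................oo-gggg
ooooooooooooog................+++ggggg
ooooooooooooogg..............-#++gggg.
oooooooooooo~ggggg...........-+-ggggg~
ooooooooooooggggggg...........+ggggggo
oooooooooooogggg--+...........oggggggo
ooooooooooogggg++-+-..........oggggg.o
ooooooooooogggg+o-+-....---..-og--ggoo
oooooooooo-g
[... 496 characters left out ...]
ooooggg.++~-+++++++-~oo........oooooo
ooooogggg++o++++++++-+++..-.....oooooo
ooooggg.g++o+++++++--+++-.....-.oooooo
ooooggggg++oo+++++--~-++-+....-~oooooo
ooogggggg++ooo~--ooooooo-+-...-ooooooo
oooggg.gg+++oooooooo-++o+--.gg.ooooooo
oooggggggg++++oooo~o--o~+ggggg~ooooooo
ooggg.gggg+++++++++oooo+-gggg.oooooooo
ooggg.gggg++++++++++###+ggggg.oooooooo
ogggggggggg++###+#####+gggggg~oooooooo
oggg.ggggggg+#######++gggggggooooooooo
ogggg--gggggg+++++++gggggggg.oooooooo~
ggg.-++ggggggggggggggggggggg~ooo~--#++
-gggg+-ggggggggggggggggg-gg-~-ggggg+++
ogggggggggggggggggggggg--~gggggggggggg
oggggggggggggggggggggggggggggggggggggg
ooooo~~ggggggggggggggggggggggggggggggg
ooooooooooooo~~gggggggggggggggggg~~ooo
```

```bash
python3 -c "
from rig import sign_off; print(sign_off())"
```

```text
the job is handed in; nothing more can be done
None
```

I handed the job in at about 63 s of arm time; the hand-in call gave no verdict, so nothing here is confirmed by the judge. By my own camera and force readings, the valve was turned to its shut stop before the rings, all three rings are closed in the grooves of their own spindles, the pliers are back on the rest within about 1 mm, and the valve is open about 45°.

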